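# Turn the phones over and put them on charge

### The job

Two or three phones have been dropped screen down in the plywood valet tray. Take each one out, turn it over with the help of the charging dock's backboard (stand it up against it, then lay it down the other way), and leave it lying flat, screen up, centred on a charging pad of its own with its long side square to the backboard; once all of them are in place, push the dock's power toggle fully over to on. Leave the power bank and earbud case in the tray and do not disturb the other things on the shelf.

Things in the scene. Friction and masses are not known exactly. Their poses are not given: they have to be found in the camera images.
- phone_a: a black phone in a black rubber case, a flat slab 126 long (its x axis) x 62 wide (y) x 12 mm thick (z); origin at its centre. Its z axis points out of its back, which has a small camera block (a raised look only, under 2 mm); the opposite face is the smooth dark glass screen. It starts in the tray lying flat, screen down (z up), about 0.17 kg. Absent in some starts.
- phone_b: a black phone in a black rubber case, a flat slab 120 long (its x axis) x 58 wide (y) x 12 mm thick (z); origin at its centre. Its z axis points out of its back, which has a small camera block (a raised look only, under 2 mm); the opposite face is the smooth dark glass screen. It starts in the tray lying flat, screen down (z up), about 0.17 kg. Absent in some starts.
- phone_c: a black phone in a black rubber case, a flat slab 122 long (its x axis) x 60 wide (y) x 14 mm thick (z); origin at its centre. Its z axis points out of its back, which has a small camera block (a raised look only, under 2 mm); the opposite face is the smooth dark glass screen. It starts in the tray lying flat, screen down (z up), about 0.17 kg. Absent in some starts.
- dock: the grey charging dock, fixed to the shelf: a slab 12 mm thick, origin on the shelf surface below the front face of its backboard, at the middle of the three pads. Its x axis points from the pads to the backboard (roughly away from the robot), y along the backboard, z up. The slab reaches from 200 mm in front of the backboard's face (x = -200) to 15 mm behind it, and from y = -310 to +180.
- backboard: the dock's upright backboard, an unyielding wall part of the dock: front face in the plane x = 0 of the dock, 12 mm thick, 350 mm long (y = -175 to +175), its top 91 mm above the shelf (79 mm above the slab, the top 4 mm a trim strip that is look only). Phones can be stood up and leant against it to turn them over. Same origin and axes as the dock.
- tray: the pale plywood valet tray, fixed, 336 (x) x 360 (y) mm, walls 6 mm thick and 22 mm high, floor 6 mm thick; origin below its centre on the shelf.
- power_bank: a white power bank, 92 x 60 x 24 mm, lying in the tray among the phones; origin at the centre of its underside, x along its length. It is to stay in the tray.
- earbud_case: a small white rounded earbud case, 46 x 58 x 22 mm, in the +y end of the tray; origin at the centre of its underside. It is to stay there.
- house_key: a brass key on a steel ring, 75 mm long, 3 mm thick, lying behind the dock and tray; origin at the ring's centre.
- dish: a white ceramic dish 110 mm across, 35 mm high, behind the dock; origin at the centre of its underside.
- glasses_case: a grey glasses case, 60 x 155 x 40 mm, at the robot's right; origin at the centre of its underside.
- toggle (a joint): the dock's power toggle, a short aluminium lever on a black block at the dock's -y end: it leans towards the robot (-x of the dock) when off (0 rad) and is pushed over towards the backboard side (+x) to 1.0 rad, fully on. It stays where it is left and needs a push of a few newtons.
- toggle_tip (a point): the free tip of the power toggle, the point to push (it moves with the lever; about 50 mm from its pivot).
- pad0 (a point): centre of a charging pad, on the slab's top surface (12 mm above the shelf), 95 mm in front of the backboard's face, at y = -130 of the dock; marked by a black rubber rectangle 132 x 70 mm (long side along the dock's x) with a ring in its middle. Axes as the dock.
- pad1 (a point): centre of a charging pad, on the slab's top surface (12 mm above the shelf), 95 mm in front of the backboard's face, at y = 0 of the dock; marked by a black rubber rectangle 132 x 70 mm (long side along the dock's x) with a ring in its middle. Axes as the dock.
- pad2 (a point): centre of a charging pad, on the slab's top surface (12 mm above the shelf), 95 mm in front of the backboard's face, at y = 130 of the dock; marked by a black rubber rectangle 132 x 70 mm (long side along the dock's x) with a ring in its middle. Axes as the dock.
There are look-alikes about, which are no part of the job. What is shaped like the phone_b but orange or pink is not meant. What is shaped like the phone_a but pink is not meant.

How it is judged:
On the way, in this order (a step that is already met when the one before it is completed fails the run):
1. a phone has been stood up against the dock's backboard (((contact force between phone_a and backboard above 0.1 N and angle between phone_a's own z axis and vertical between 0.8 and 2.4 rad) or (contact force between phone_b and backboard above 0.1 N and angle between phone_b's own z axis and vertical between 0.8 and 2.4 rad) or (contact force between phone_c and backboard above 0.1 N and angle between phone_c's own z axis and vertical between 0.8 and 2.4 rad))), for 0.05 s.
2. every phone lies screen up on a pad of its own (angle between each of phone_a, phone_b, phone_c's own z axis and vertical above 3.04 rad and angle between the x axis of each of phone_a, phone_b, phone_c and the x axis of dock, either way round below 0.2 rad and linear speed of each of phone_a, phone_b, phone_c below 0.02 m/s and ((horizontal distance between phone_a and pad0 below 0.016 m and z of phone_a in the frame of pad0 below 0.009 m) or (horizontal distance between phone_a and pad1 below 0.016 m and z of phone_a in the frame of pad1 below 0.009 m) or (horizontal distance between phone_a and pad2 below 0.016 m and z of phone_a in the frame of pad2 below 0.009 m)) and ((horizontal distance between phone_b and pad0 below 0.016 m and z of phone_b in the frame of pad0 below 0.009 m) or (horizontal distance between phone_b and pad1 below 0.016 m and z of phone_b in the frame of pad1 below 0.009 m) or (horizontal distance between phone_b and pad2 below 0.016 m and z of phone_b in the frame of pad2 below 0.009 m)) and ((horizontal distance between phone_c and pad0 below 0.016 m and z of phone_c in the frame of pad0 below 0.01 m) or (horizontal distance between phone_c and pad1 below 0.016 m and z of phone_c in the frame of pad1 below 0.01 m) or (horizontal distance between phone_c and pad2 below 0.016 m and z of phone_c in the frame of pad2 below 0.01 m))), for 0.2 s.
3. the power toggle is pushed over to on (value of joint toggle above 0.8 rad), for 0.2 s.
At the end, for the whole second after the job is handed in: Every phone present lies at rest flat on the dock, screen up (within 0.1 rad), its centre within 16 mm of the centre of a pad and its long axis within 0.2 rad of the dock's x axis (either way round), and the toggle is beyond 0.8 rad (all of step 2 and value of joint toggle above 0.8 rad); the robot touches nothing.
It fails at once if the power bank or the earbud case is moved more than 8 cm (distance of any of power_bank, earbud_case from where it was at the start of the episode above 0.08 m).
It fails at once if the key, dish or glasses case is moved more than 3 cm (distance of any of house_key, dish, glasses_case from where it was at the start of the episode above 0.03 m).
Of phone_a, phone_b, phone_c only 2 to 3 are there at a start; the rules pass over those that are not, and their reading is None.
At some moment in a run one of phone_a, phone_b, phone_c may be knocked a few centimetres aside while the robot is not near it.
Once in a run the grip may slacken for a moment while it holds something.
It also fails if it takes over 210 s, if anything falls off the work surface, if the arm or the gripper's body presses on something with over 40 N, if the wrist force passes 120 N, or if a joint passes its speed limit or range.

### The arm

A 6-joint arm with a two-finger parallel gripper is mounted at the origin on the work surface. World frame = base frame: x ahead of the robot, y to its left, z up, the work surface at z = 0. Lengths are in m, angles in rad, forces in N, time in s.
With the tool pointing down it reaches from about 0.325 to 0.85 m from the base axis. Payload 4.4 kg.
Tool frame: the origin (TCP) lies on the centre line of the jaws, within the pads' length; the fingertips stand 14 mm ahead of it and the grasp point (between the pads) lies 5 mm behind it; z points along the fingers, x is the direction in which the jaws open and shut, and the axes are right-handed (so a half turn about z gives the same grasp; the last joint's range is limited). The gripper opens to 94 mm and grips with 3 to 60 N. Pads are 16 mm wide; open, the fingers measure 119 mm over their backs; the gripper's body (75 mm by 177 mm) begins 78 mm behind the grasp point.
Start: joints at [-1.355, 0.207, 1.542, -0, 1.393, -0.15], TCP at [0.206, -0.537, 0.193] pointing down, gripper open.
Joint ranges: [-2.73, 2.73], [-0.86, 2.22], [0.23, 2.46], [-1.11, 4.25], [0.08, 2.63], [-2.82, 2.82]. Speed limits (rad/s): [2.79, 2.79, 3.14, 3.14, 3.14, 3.14].

### API

Orientations are given as a unit quaternion [x, y, z, w].
In Python, from plant import arm, optics gives the robot as it stands.
- The arm moves only by the shell command python3 -m crank 'ROWS' [FORCE]. ROWS is JSON, a list that holds one entry, the list of rows, each a list of 7 numbers: the turn, a rotation vector about the tool's x, y, z normalised to -1 to 1, where 1 is 10 degrees, then the shift along the tool's x, y, z normalised to -1 to 1, where 1 is 0.05 m, then the opening, from 0 (shut) to 1 (fully open). In form: [[[ax, ay, az, dx, dy, dz, jaw], ...]]. A call has exactly 5 rows; each row shifts and turns the commanded pose from where the row before left it, along the tool's axes as they then stand; what a row does not reach is not made up. A row lasts 1/8 s, in which the tool goes at most 62.5 mm and 10.7 degrees, less where a joint would pass 70% of its speed; a pose out of reach is approached as far as the arm can. A call with a number of a shift or a turn outside -1 to 1 is refused whole. A call with a gripper value outside its range is refused whole. The fingers move at their own pace and stop on an object; FORCE is the grip in N (left out, the last holds). Time passes only in rows, so rows that do not move let the fingers close, or fill a call up. It gives the time, the measured TCP pose, the force and the opening at its end, in the units of the state.
- arm.get_obs(): the state, without advancing time (a new reading comes with each control period).
- optics.camera(name): name is "side" or "top" or "wrist"; returns a dict with "image" (400x640x3 uint8, blue, green, red), "depth" (400x640 float32, m along the optical axis (not along the pixel's ray), 0 where there is no reading), "fovy" (degrees; the focal length in pixels is half the picture's height over the tangent of half this angle, whatever the lens; pixels are square), "cx", "cy" (the principal point, pixels), "extrinsics" (4x4, takes a point from camera to world coordinates). Camera axes: x right, y down, z forward; pixel columns grow to the right and rows downward; lengths in m; the calibration is good to about 2 mm. The wrist camera is an equidistant fisheye: a pixel r from the principal point sees the ray r / f radians off the axis. A picture is of the moment at which its call begins.
- arm.sign_off(): hands the job in, once; it reports no verdict.
Trained networks look in a picture, given as the dict that the camera call returned (one of the last four; its "shot" number tells which), for a name from the list of things; names that differ only in an ending like _2 or _b are one class to them, and where a whole thing is asked for, a point or a joint stands for the part that bears it (a point fixed in the world has none). Each returns a list of dicts, best first, with "confidence" (0 to 1); they miss things now and then, are a little off and sometimes report something else, mostly with a low value. They report only what shows in the picture. A call takes as long as a camera call. They do not tell look-alikes from the thing itself.
- optics.search_frame(picture, target): "extent" ([centre column, centre row, width, height] in pixels, round what is visible of it).
- optics.trace(picture, target): "pixels" (400x640 bool, what is visible of it) and "extent" ([centre column, centre row, width, height] in pixels, round what is visible of it).
The state is a dict: "clock": time; "q": joint angles; "qd": joint speeds; "joint_torque": joint torques, N m; "tool_pos": TCP position; "tcp_rot": TCP orientation; "force": force on the tool from outside, world axes, zero at the start; "ft_torque": the same for the moment, N m; "grip_width": finger opening in m.
Only numpy, scipy, OpenCV 4.12 (cv2) and the standard library are available. Lean on these libraries where they do the work, as an engineer would, in place of code of your own. Each camera call takes 0.05 s, during which the arm holds its last target.

## Working session

There is one attempt and no reset: what is moved stays moved. The work goes in short steps, Python scripts to look and compute and a shell command to move; the robot and the scene stay as the last step left them, time stands still between calls to the robot, and variables do not carry over. Pictures are saved under pics/ and viewed, and the job is handed in when it is done.

I'll start by looking at the state and the cameras.

```bash
ls; mkdir -p pics
python3 - <<'E'
from plant import arm, optics
import cv2
o=arm.get_obs()
for k,v in o.items(): print(k,v)
for n in ("top","side","wrist"):
    p=optics.camera(n); cv2.imwrite(f"pics/{n}0.png",p["image"]); print(n,p["fovy"],p["cx"],p["cy"],p["extrinsics"])
E
```

```text
pics
clock 0.0
q [-1.35552297e+00  2.07413614e-01  1.54289962e+00 -3.64283695e-05
  1.39349726e+00 -1.50452669e-01]
qd [ 5.61317790e-04  3.80260058e-04 -6.14312528e-04  1.43695851e-05
 -1.61886798e-03  2.10353332e-03]
joint_torque [-4.68362632e-04 -3.70879626e+01 -2.81418085e+01  6.96252915e-02
  3.60704761e-02 -1.70224994e-04]
tool_pos [ 0.20546279 -0.53616693  0.19152024]
tcp_rot [ 8.23902834e-01 -5.66729997e-01 -8.21377164e-04 -7.45222149e-04]
force [-0.21956556  0.37072847  0.01810273]
ft_torque [0.03680561 0.0202186  0.0037387 ]
grip_width 0.09389888261850746
top 49.1525986566041 317.04718514572033 200.9183690531631 [[ 0.0018172  -0.99708905  0.07622418  0.42129818]
 [-0.99963536 -0.00386485 -0.02672463 -0.01497578]
 [ 0.02694143 -0.07614782 -0.9967325   1.2906975 ]
 [ 0.          0.          0.          1.        ]]
side 51.565760626584584 319.1943553477966 200.82412705948164 [[ 0.97075793 -0.14548025  0.19095689  0.22146716]
 [-0.23970431 -0.54410594  0.80404637 -1.22887351]
 [-0.01307209 -0.82630758 -0.5630674   0.91430979]
 [ 0.          0.          0.          1.        ]]
wrist 65.70646984690485 323.2591498790038 202.9215204745295 [[ 0.35717609 -0.89812807 -0.25649798  0.28070233]
 [-0.93403301 -0.34425243 -0.09525023 -0.50684897]
 [-0.00275315  0.27359869 -0.96184     0.38440491]
 [ 0.          0.          0.          1.        ]]
```

View pics/top0.png

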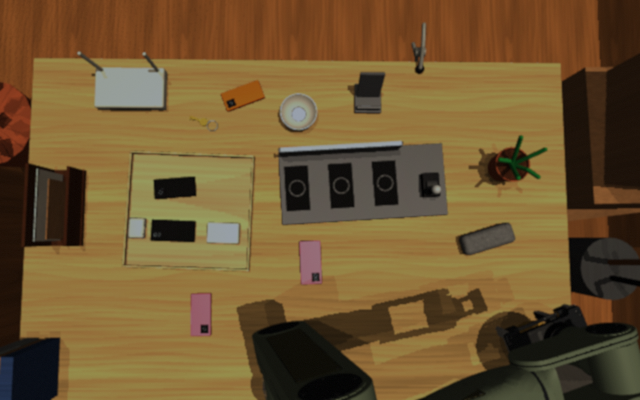

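View pics/side0.png

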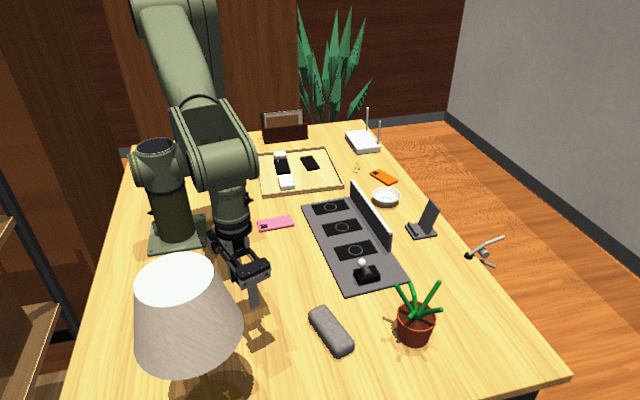

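View pics/wrist0.png

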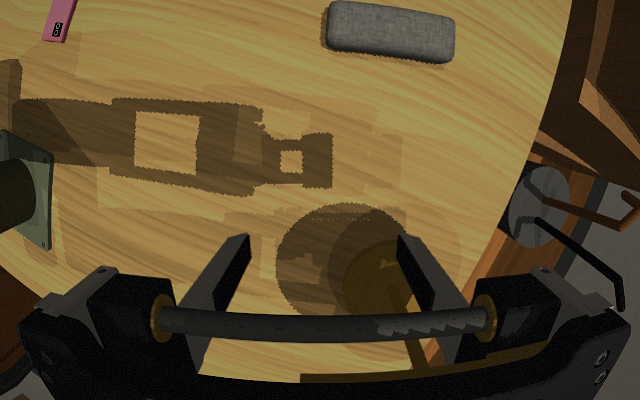

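The top view shows two black phones screen-down in the tray, at (175,187) and (173,231). The earbud case is at (136,228), the power bank at (223,233), the dock pads at (297,187), (341,185) and (386,183), and the toggle at (432,187). Next I'll work out their positions.

```bash
cat > h.py <<'E'
from plant import arm, optics
import cv2, numpy as np
from scipy.spatial.transform import Rotation as R
def rays(p,uv):
    uv=np.atleast_2d(np.asarray(uv,float)); f=200/np.tan(np.radians(p["fovy"])/2)
    return np.c_[(uv[:,0]-p["cx"])/f,(uv[:,1]-p["cy"])/f,np.ones(len(uv))]
def onplane(p,uv,z):
    E=p["extrinsics"]; d=rays(p,uv)@E[:3,:3].T; o=E[:3,3]
    return o+d*((z-o[2])/d[:,2])[:,None]
def cloud(p,mask):
    v,u=np.nonzero(mask&(p["depth"]>0)); d=p["depth"][v,u]
    E=p["extrinsics"]; return (rays(p,np.c_[u,v])*d[:,None])@E[:3,:3].T+E[:3,3]
def rect(xy):
    (c,(w,h),a)=cv2.minAreaRect((xy*1000).astype(np.float32)); 
    if w<h: w,h=h,w; a+=90
    return np.array(c)/1000,w,h,(a+90)%180-90
def save(p,n): cv2.imwrite(f"pics/{n}.png",p["image"])
E
python3 - <<'E'
from h import *
p=optics.camera("top")
for t in ["phone_a","phone_b","phone_c","power_bank","earbud_case","dish","house_key","glasses_case","toggle","backboard","dock","tray"]:
    for r in optics.trace(p,t)[:5]:
        m=r["pixels"]; c=cloud(p,m)
        if len(c)<5: print(t,"few"); continue
        zt=np.median(c[:,2]); 
        v,u=np.nonzero(m); q=onplane(p,np.c_[u,v],zt)[:,:2]
        cc,w,h,a=rect(q)
        print(t,round(r["confidence"],2),np.round(r["extent"]),"z%.3f"%zt,np.round(cc,3),round(w),round(h),"ang%.1f"%a,np.round(q.mean(0),3), "bgr",p["image"][m].mean(0).round())
E
```

```text
phone_a 0.95 [243.  94.  47.  30.] z0.012 [0.835 0.172] 121 61 ang-69.2 [0.835 0.171] bgr [ 22.  78. 137.]
phone_a 0.83 [173. 231.  43.  28.] z0.018 [0.435 0.367] 129 64 ang88.0 [0.434 0.367] bgr [17. 24. 25.]
phone_a 0.81 [311. 262.  24.  45.] z0.012 [ 0.343 -0.031] 126 62 ang2.5 [ 0.342 -0.031] bgr [107.  99. 141.]
phone_a 0.78 [175. 187.  44.  20.] z0.018 [0.559 0.363] 121 59 ang-87.5 [0.559 0.363] bgr [15. 20. 22.]
phone_a 0.57 [200. 314.  24.  42.] z0.012 [0.194 0.282] 119 57 ang1.2 [0.193 0.282] bgr [ 94.  85. 137.]
phone_b 0.95 [243.  94.  47.  30.] z0.012 [0.835 0.172] 121 61 ang-69.2 [0.835 0.171] bgr [ 22.  78. 137.]
phone_b 0.83 [173. 231.  43.  28.] z0.018 [0.435 0.367] 129 64 ang88.0 [0.434 0.367] bgr [17. 24. 25.]
phone_b 0.81 [311. 262.  24.  45.] z0.012 [ 0.343 -0.031] 126 62 ang2.5 [ 0.342 -0.031] bgr [107.  99. 141.]
phone_b 0.78 [175. 187.  44.  20.] z0.018 [0.559 0.363] 121 59 ang-87.5 [0.559 0.363] bgr [15. 20. 22.]
phone_b 0.57 [200. 314.  24.  42.] z0.012 [0.194 0.282] 119 57 ang1.2 [0.193 0.282] bgr [ 94.  85. 137.]
phone_c 0.95 [243.  94.  47.  30.] z0.012 [0
[... 859 characters left out ...]
0.301] 53 21 ang63.6 [0.759 0.297] bgr [ 47. 118. 143.]
dish 0.64 [297. 113.  40.  35.] z0.017 [0.787 0.004] 108 106 ang-44.2 [0.787 0.005] bgr [125. 140. 142.]
glasses_case 0.59 [487. 239.  59.  34.] z0.039 [ 0.412 -0.539] 161 63 ang-72.0 [ 0.412 -0.54 ] bgr [62. 71. 77.]
toggle 0.72 [365. 182. 170.  82.] z0.013 [ 0.579 -0.185] 488 233 ang-86.9 [ 0.578 -0.181] bgr [61. 66. 70.]
backboard 0.77 [342. 147. 124.  19.] z0.085 [ 0.662 -0.115] 343 28 ang-86.8 [ 0.662 -0.113] bgr [92. 92. 89.]
dock 0.9 [363. 183. 164.  86.] z0.013 [ 0.58  -0.184] 489 228 ang-86.2 [ 0.578 -0.18 ] bgr [61. 66. 69.]
tray 0.81 [189. 213. 133. 122.] z0.006 [0.491 0.324] 368 342 ang88.0 [0.495 0.319] bgr [ 80. 133. 145.]
```

The top view gives two phones: one near (0.435, 0.367), which fits phone_a, and one near (0.559, 0.363), which fits phone_b, both 12 mm thick. I'll fix the dock pose from the pads and backboard.

Run:
```python
from h import *
p=optics.camera("top")
g=cv2.cvtColor(p["image"],cv2.COLOR_BGR2GRAY)
dm=max(optics.trace(p,"dock"),key=lambda r:r["confidence"])["pixels"].astype(np.uint8)
dm=cv2.morphologyEx(dm,cv2.MORPH_CLOSE,np.ones((15,15)))
b=((g<40)&(dm>0)).astype(np.uint8); b=cv2.morphologyEx(b,cv2.MORPH_CLOSE,np.ones((5,5)))
n,l,s,c=cv2.connectedComponentsWithStats(b)
cs=[]
for i in range(1,n):
    if s[i,4]<100: continue
    v,u=np.nonzero(l==i); q=onplane(p,np.c_[u,v],0.012)[:,:2]; r=rect(q); print(s[i],c[i].round(1),np.round(r[0],4),r[1:])
# backboard front-face via depth: points with z>0.03 inside region
h,w=g.shape; P=cloud(p,np.ones((h,w),bool))
m=(P[:,2]>.05)&(P[:,2]<.1)&(P[:,0]>.6)&(P[:,0]<.72)&(P[:,1]<.08)&(P[:,1]>-.32)
q=P[m]; print(len(q),rect(q[:,:2]),q[:,2].max(), np.median(q[:,2]))
m=(P[:,2]>.03)&(P[:,2]<.12)&(P[:,0]>.5)&(P[:,0]<.64)&(P[:,1]<-.3)&(P[:,1]>-.45)
q=P[m]; print("toggle",len(q)); print(np.round(q[q[:,2]>q[:,2].max()-.02],3)[:20], q.min(0),q.max(0))
crop=cv2.resize(p["image"][120:280,110:460],None,fx=2.2,fy=2.2,interpolation=cv2.INTER_CUBIC); cv2.imwrite("pics/crop0.png",crop)
```

```text
[279 147 121  10 431] [338.  151.2] [ 0.6671 -0.1149] (357.2430419921875, 10.97861099243164, -86.32213521003723)
[372 161  26  44 996] [384.6 182.6] [ 0.5741 -0.2485] (129.49240112304688, 68.1564712524414, 3.7118897438049316)
[ 328  163   26   45 1005] [340.7 185.2] [ 0.566  -0.1188] (129.24278259277344, 68.15010833740234, 3.8274645805358887)
[ 284  166   26   45 1009] [296.7 187.9] [0.5577 0.0107] (129.21090698242188, 67.933837890625, 3.985914468765259)
[419 173  21  24 370] [427.9 183.9] [ 0.5691 -0.3807] (69.39811706542969, 57.214717864990234, 1.9040088653564453)
861 (array([ 0.66732343, -0.11494553]), 348.57806396484375, 13.956380844116211, -86.46612238883972) 0.09893469881979056 0.08947172739891252
toggle 422
[[ 0.56  -0.375  0.082]
 [ 0.559 -0.377  0.086]
 [ 0.559 -0.379  0.088]
 [ 0.559 -0.381  0.089]
 [ 0.559 -0.383  0.093]
 [ 0.56  -0.388  0.084]
 [ 0.556 -0.371  0.086]
 [ 0.556 -0.374  0.086]
 [ 0.556 -0.376  0.088]
 [ 0.556 -0.378  0.091]
 [ 0.555 -0.379  0.096]
 [ 0.556 -0.383  0.092]
 [ 0.556 -0.385  0.094]
 [ 0.556 -0.39   0.09 ]
 [ 0.554 -0.369  0.082]
 [ 0.554 -0.371  0.086]
 [ 0.554 -0.373  0.087]
 [ 0.553 -0.375  0.091]
 [ 0.553 -0.378  0.089]
 [ 0.553 -0.381  0.09 ]] [ 0.53295642 -0.40522807  0.03016682] [ 0.60326417 -0.35314813  0.09639563]
```

View pics/crop0.png

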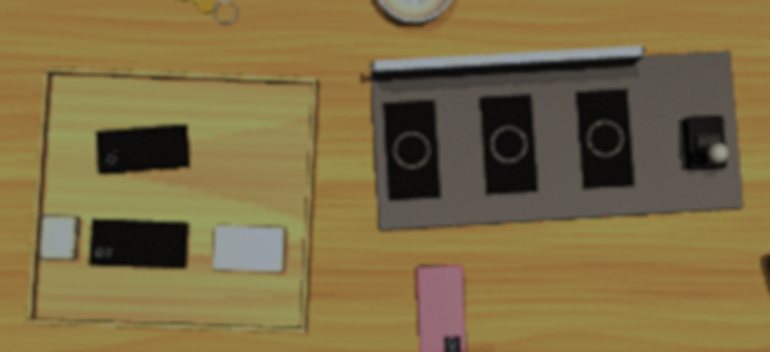

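Pad centres come out at pad0 (0.574, -0.249), pad1 (0.566, -0.119) and pad2 (0.558, 0.011), with dock yaw about 3.6°. My plan is to grasp each phone across its width, lean it on the board, regrasp from above and lay it toward the robot. I'll use pads 0 and 2, which are the furthest apart.

```bash
cat >> h.py <<'E'
def Rt(yaw,phi=0):
    a=np.radians(yaw); f=np.radians(phi); x=np.array([np.cos(a),np.sin(a),0]); h=np.array([-np.sin(a),np.cos(a),0])
    z=np.array([0,0,-np.cos(f)])+np.sin(f)*h; return np.c_[x,np.cross(z,x),z]
def pose():
    o=arm.get_obs(); return o,np.array(o["tool_pos"]),R.from_quat(o["tcp_rot"]).as_matrix()
def plan(pos,Rg,jaw,n=None,start=None):
    "rows in tool units from current pose to goal"
    if start is None: o,p,M=pose()
    else: p,M=start
    p=np.array(p,float);pos=np.array(pos,float)
    rv=R.from_matrix(M.T@Rg).as_rotvec()
    d=np.linalg.norm(pos-p)
    k=max(int(np.ceil(max(np.abs(rv).max()/np.radians(10),d/.05)*1.001)),1)
    if n is None: n=-(-k//5)*5
    n=max(n,k)
    pp,MM=p.copy(),M.copy(); rows=[]
    for i in range(1,n+1):
        Mi=M@R.from_rotvec(rv*i/n).as_matrix(); pi=p+(pos-p)*i/n
        r=R.from_matrix(MM.T@Mi).as_rotvec()/np.radians(10); t=MM.T@(pi-pp)/.05
        r,t=np.round(r,2)+0.,np.round(t,2)+0.
        rows.append([*r,*t,jaw]); pp=pp+MM@t*.05; MM=MM@R.from_rotvec(r*np.radians(10)).as_matrix()
    rows=[[float(round(v,2)) for v in r] for r in rows]
    for i in range(0,n,5): print("[["+",".join("["+",".join("%g"%v for v in r)+"]" for r in rows[i:i+5])+"]]")
    return pp,MM
def tilt(M):
    z=M[:,2]; return np.degrees(np.arctan2(M[1,0],M[0,0])), np.degrees(np.arccos(-z[2])), z.round(3)
E
python3 - <<'E'
from h import *
s=plan([.40,-.15,.25],Rt(-40),1)
s=plan([.435,.367,.15],Rt(-2),1,start=s)
E
```

```text
[[[0,0,-0.29,-0.58,-0.64,-0.11,1],[0,0,-0.29,-0.55,-0.67,-0.12,1],[0,0,-0.29,-0.52,-0.69,-0.11,1],[0,0,-0.29,-0.48,-0.73,-0.12,1],[0,0,-0.29,-0.44,-0.74,-0.11,1]]]
[[[0,0,-0.29,-0.41,-0.76,-0.12,1],[0,0,-0.29,-0.36,-0.79,-0.11,1],[0,0,-0.29,-0.33,-0.8,-0.12,1],[0,0,-0.29,-0.28,-0.82,-0.11,1],[0,0,-0.29,-0.25,-0.83,-0.12,1]]]
[[[0,0,-0.25,-0.41,-0.56,0.13,1],[0,0,-0.26,-0.38,-0.57,0.14,1],[0,0,-0.25,-0.36,-0.59,0.13,1],[0,0,-0.25,-0.33,-0.61,0.13,1],[0,0,-0.26,-0.3,-0.62,0.14,1]]]
[[[0,0,-0.25,-0.27,-0.64,0.13,1],[0,0,-0.26,-0.25,-0.64,0.13,1],[0,0,-0.25,-0.22,-0.66,0.14,1],[0,0,-0.25,-0.19,-0.66,0.13,1],[0,0,-0.26,-0.16,-0.67,0.13,1]]]
[[[0,0,-0.25,-0.13,-0.68,0.14,1],[0,0,-0.25,-0.09,-0.69,0.13,1],[0,0,-0.26,-0.07,-0.68,0.14,1],[0,0,-0.25,-0.04,-0.69,0.13,1],[0,0,-0.25,-0.01,-0.7,0.13,1]]]
```

```bash
python3 -m crank '[[[0,0,-0.29,-0.58,-0.64,-0.11,1],[0,0,-0.29,-0.55,-0.67,-0.12,1],[0,0,-0.29,-0.52,-0.69,-0.11,1],[0,0,-0.29,-0.48,-0.73,-0.12,1],[0,0,-0.29,-0.44,-0.74,-0.11,1]]]' 20
python3 -m crank '[[[0,0,-0.29,-0.41,-0.76,-0.12,1],[0,0,-0.29,-0.36,-0.79,-0.11,1],[0,0,-0.29,-0.33,-0.8,-0.12,1],[0,0,-0.29,-0.28,-0.82,-0.11,1],[0,0,-0.29,-0.25,-0.83,-0.12,1]]]'
python3 -c "
from h import *
o,p,M=pose();print(o['clock'],p,tilt(M))"
```

```text
clock: 1.52
tool_pos: [0.3035, -0.3424, 0.2215]
tcp_rot: [0.889, -0.458, 0.0, 0.0]
force: [0.1, -0.6, 0.6]
grip_width: 0.0939
clock: 2.15
tool_pos: [0.4003, -0.1487, 0.2506]
tcp_rot: [0.94, -0.342, 0.0, 0.0]
force: [0.3, -0.9, 0.3]
grip_width: 0.0937
2.15 [ 0.40030623 -0.14869407  0.25057543] (np.float64(-39.95645189045001), np.float64(0.04757103732963942), array([ 0.001, -0.   , -1.   ]))
```

```bash
python3 -m crank '[[[0,0,-0.25,-0.41,-0.56,0.13,1],[0,0,-0.26,-0.38,-0.57,0.14,1],[0,0,-0.25,-0.36,-0.59,0.13,1],[0,0,-0.25,-0.33,-0.61,0.13,1],[0,0,-0.26,-0.3,-0.62,0.14,1]]]'
python3 -m crank '[[[0,0,-0.25,-0.27,-0.64,0.13,1],[0,0,-0.26,-0.25,-0.64,0.13,1],[0,0,-0.25,-0.22,-0.66,0.14,1],[0,0,-0.25,-0.19,-0.66,0.13,1],[0,0,-0.26,-0.16,-0.67,0.13,1]]]'
python3 -m crank '[[[0,0,-0.25,-0.13,-0.68,0.14,1],[0,0,-0.25,-0.09,-0.69,0.13,1],[0,0,-0.26,-0.07,-0.68,0.14,1],[0,0,-0.25,-0.04,-0.69,0.13,1],[0,0,-0.25,-0.01,-0.7,0.13,1]]]'
python3 - <<'E'
from h import *
o,p,M=pose();print(o['clock'],p,tilt(M))
for c in("top","wrist"): save(optics.camera(c),c+"1")
E
```

```text
clock: 2.78
tool_pos: [0.4116, 0.0234, 0.2167]
tcp_rot: [0.972, -0.236, 0.0, -0.0]
force: [-0.5, 0.4, -0.3]
grip_width: 0.0936
clock: 3.4
tool_pos: [0.4231, 0.1957, 0.1836]
tcp_rot: [0.992, -0.127, 0.0, -0.0]
force: [0.9, -0.2, -0.0]
grip_width: 0.094
clock: 4.03
tool_pos: [0.4351, 0.3685, 0.15]
tcp_rot: [1.0, -0.017, 0.0, -0.0]
force: [-0.2, -1.0, 0.4]
grip_width: 0.0938
4.025 [0.43506063 0.36847078 0.15001579] (np.float64(-1.9538711275834444), np.float64(0.015206324433973606), array([ 0.,  0., -1.]))
```

View pics/wrist1.png

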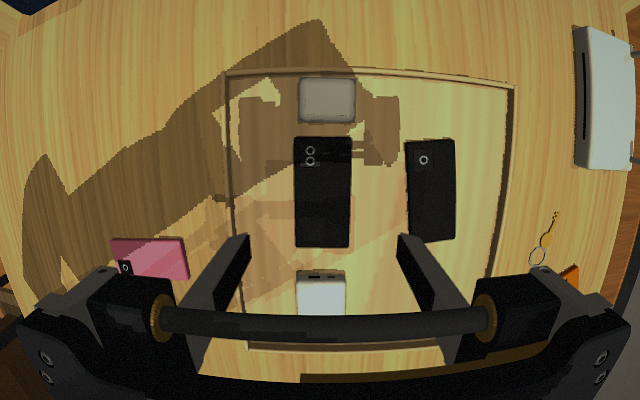

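View pics/top1.png

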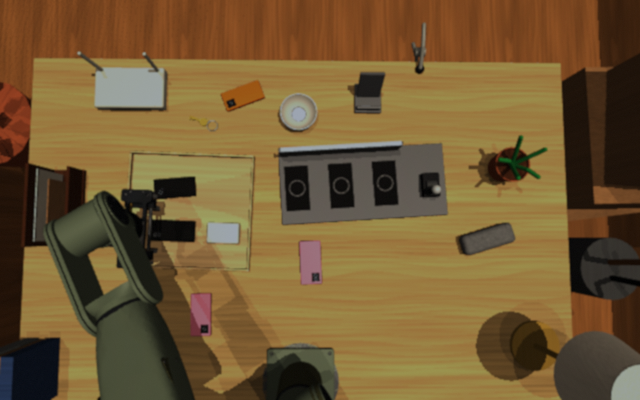

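The wrist view shows phone A at (323,190) centred between the fingers. The earbud case is at (327,100), the power bank at (320,292) and phone B at (430,190). I'll descend and grip.

```bash
python3 -m crank '[[[0,0,0,0,0.03,0.8,1],[0,0,0,0,0,0.8,1],[0,0,0,0,0,0.6,1],[0,0,0,0,0,0.34,1],[0,0,0,0,0,0,1]]]' 25
python3 -m crank '[[[0,0,0,0,0,0,0],[0,0,0,0,0,0,0],[0,0,0,0,0,0,0],[0,0,0,0,0,0,0],[0,0,0,0,0,0,0]]]' 25
python3 -c "
from h import *
o,p,M=pose();print(o['clock'],p,tilt(M),o['force'],o['grip_width'])"
```

```text
clock: 4.75
tool_pos: [0.4342, 0.3648, 0.0222]
tcp_rot: [1.0, -0.018, -0.001, 0.001]
force: [-0.2, 0.6, 0.0]
grip_width: 0.0943
clock: 5.38
tool_pos: [0.435, 0.3658, 0.0233]
tcp_rot: [1.0, -0.018, 0.0, -0.0]
force: [0.5, 0.4, -0.4]
grip_width: 0.0478
5.375 [0.43499529 0.36582867 0.02330019] (np.float64(-2.037865301323486), np.float64(0.012828694905794146), array([ 0.,  0., -1.])) [ 0.5030108   0.43487523 -0.37315196] 0.04779362652773672
```

Run:
```python
from h import *
o,p,M=pose();print(o['clock'],o['grip_width'])
for c in("top","wrist"): save(optics.camera(c),c+"2")
o,p,M=pose();print(o['clock'],o['grip_width'])
```

```text
5.375 0.04779362652773672
5.475 0.03931525650413774
```

View pics/wrist2.png

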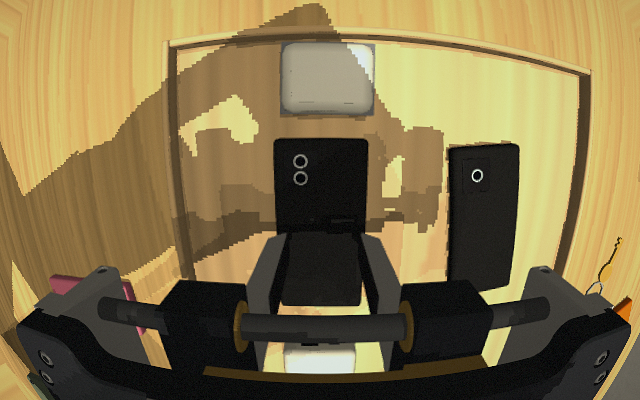

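Run:
```python
from h import *
p=optics.camera("wrist"); o,P,M=pose(); print(o['clock'],o['grip_width'],P,o['force'])
f=200/np.tan(np.radians(p["fovy"])/2); E=p["extrinsics"]
def pt(u,v):
    d=p["depth"][v,u]; x,y=u-p["cx"],v-p["cy"]; r=np.hypot(x,y); th=r/f
    return E[:3,:3]@(np.array([x/r*np.tan(th),y/r*np.tan(th),1])*d)+E[:3,3]
for uv in [(320,200),(320,160),(320,270),(320,300),(262,240),(378,240),(300,240),(345,240),(200,150),(400,250),(480,200),(330,80)]: print(uv,pt(*uv).round(3))
save(p,"wrist3")
```

```text
5.525 0.035754292721310726 [0.43491394 0.36576458 0.02312699] [-0.30143095  0.17219096  1.05388139]
(320, 200) [0.434 0.393 0.019]
(320, 160) [0.435 0.419 0.019]
(320, 270) [0.432 0.341 0.019]
(320, 300) [0.431 0.315 0.018]
(262, 240) [0.39  0.361 0.009]
(378, 240) [0.476 0.357 0.007]
(300, 240) [0.419 0.365 0.019]
(345, 240) [0.45  0.363 0.018]
(200, 150) [0.35  0.43  0.007]
(400, 250) [0.493 0.348 0.006]
(480, 200) [0.55  0.389 0.018]
(330, 80) [0.443 0.469 0.028]
```

View pics/wrist3.png

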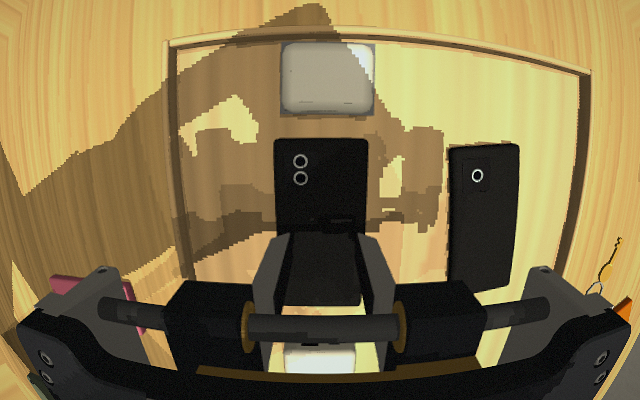

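View pics/top2.png

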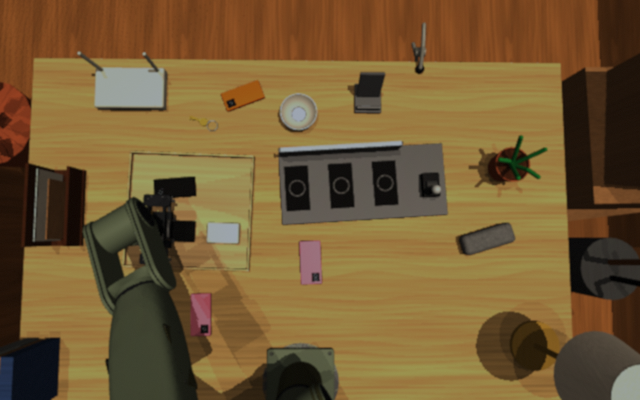

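Run:
```python
from h import *
p=optics.camera("wrist"); o,P,M=pose(); print(o['clock'],o['grip_width'],o['force'])
f=200/np.tan(np.radians(p["fovy"])/2); E=p["extrinsics"]
def pt(u,v):
    d=p["depth"][v,u]; x,y=u-p["cx"],v-p["cy"]; r=np.hypot(x,y); th=r/f
    return E[:3,:3]@(np.array([x/r*np.tan(th),y/r*np.tan(th),1])*d)+E[:3,3]
for v in (240,260,285):
    print(v,[(u,*(1000*pt(u,v)).round().astype(int)) for u in range(250,396,6)])
```

```text
5.575 0.031033838063697458 [-0.72833343  1.14475474  0.91558634]
240 [(250, np.int64(381), np.int64(361), np.int64(7)), (256, np.int64(385), np.int64(361), np.int64(7)), (262, np.int64(390), np.int64(360), np.int64(6)), (268, np.int64(394), np.int64(361), np.int64(7)), (274, np.int64(407), np.int64(378), np.int64(49)), (280, np.int64(410), np.int64(378), np.int64(49)), (286, np.int64(414), np.int64(377), np.int64(49)), (292, np.int64(417), np.int64(376), np.int64(46)), (298, np.int64(418), np.int64(364), np.int64(18)), (304, np.int64(422), np.int64(365), np.int64(18)), (310, np.int64(426), np.int64(364), np.int64(18)), (316, np.int64(430), np.int64(365), np.int64(20)), (322, np.int64(434), np.int64(364), np.int64(18)), (328, np.int64(439), np.int64(364), np.int64(19)), (334, np.int64(443), np.int64(364), np.int64(19)), (340, np.int64(447), np.int64(364), np.int64(19)), (346, np.int64(451), np.int64(364), np.int64(19)), (352, np.int64(453), np.int64(372), np.int64(39)), (358, np.int64(456), np.int64(376), np.int64(48)), (364, np.int64(460), np.int64(376), np.int64(48)), (370, np.int64
[... 2098 characters left out ...]
29), np.int64(328), np.int64(18)), (322, np.int64(433), np.int64(328), np.int64(18)), (328, np.int64(438), np.int64(328), np.int64(18)), (334, np.int64(442), np.int64(327), np.int64(18)), (340, np.int64(446), np.int64(328), np.int64(19)), (346, np.int64(451), np.int64(327), np.int64(18)), (352, np.int64(455), np.int64(328), np.int64(19)), (358, np.int64(453), np.int64(365), np.int64(81)), (364, np.int64(454), np.int64(375), np.int64(98)), (370, np.int64(456), np.int64(375), np.int64(99)), (376, np.int64(459), np.int64(376), np.int64(101)), (382, np.int64(462), np.int64(375), np.int64(99)), (388, np.int64(464), np.int64(377), np.int64(102)), (394, np.int64(457), np.int64(400), np.int64(140))]
```

Run:
```python
from h import *
p=optics.camera("wrist"); o,P,M=pose(); print(o['clock'],o['grip_width'],o['force'],P)
f=200/np.tan(np.radians(p["fovy"])/2); E=p["extrinsics"]
print(f,E)
def pt(u,v):
    d=p["depth"][v,u]; x,y=u-p["cx"],v-p["cy"]; r=np.hypot(x,y); th=r/f
    return E[:3,:3]@(np.array([x/r*np.tan(th),y/r*np.tan(th),1])*d)+E[:3,3]
for u in (284,290,296,350,356,362):
    print(u,[(v,*(1000*pt(u,v)).round().astype(int).tolist()) for v in range(226,246,2)])
s=optics.camera("side"); save(s,"side2"); cv2.imwrite("pics/side2c.png",cv2.resize(s["image"][100:260,180:400],None,fx=3.4,fy=3.4))
```

```text
5.625 0.02735958590267838 [-1.03130389 -0.30296362  0.56695229] [0.43486771 0.36572868 0.02306641]
309.70691628693146 [[ 0.99934556 -0.03444353 -0.01104974  0.43855295]
 [-0.03615141 -0.96146281 -0.27254785  0.44658428]
 [-0.00123641  0.27276895 -0.96207878  0.21585078]
 [ 0.          0.          0.          1.        ]]
284 [(226, 409, 376, 19), (228, 409, 373, 17), (230, 409, 372, 19), (232, 409, 371, 19), (234, 409, 369, 19), (236, 412, 378, 43), (238, 412, 377, 45), (240, 413, 377, 48), (242, 413, 378, 53), (244, 413, 377, 54)]
290 [(226, 413, 375, 18), (228, 413, 374, 19), (230, 413, 372, 19), (232, 413, 371, 19), (234, 415, 377, 38), (236, 416, 377, 42), (238, 416, 377, 46), (240, 416, 377, 49), (242, 417, 378, 53), (244, 417, 378, 55)]
296 [(226, 417, 375, 19), (228, 417, 373, 18), (230, 417, 372, 18), (232, 417, 371, 19), (234, 417, 369, 19), (236, 419, 376, 39), (238, 419, 375, 41), (240, 420, 376, 46), (242, 420, 376, 48), (244, 420, 376, 52)]
350 [(226, 454, 374, 19), (228, 454, 372, 19), (230, 454, 371, 19), (232, 454, 370, 19), (234, 454, 368, 19), (236, 452, 375, 40), (238, 452, 374, 42), (240, 452, 374, 44), (242, 452, 374, 46), (244, 452, 372, 45)]
356 [(226, 458, 373, 18), (228, 458, 372, 19), (230, 458, 371, 19), (232, 458, 369, 18), (234, 456, 376, 39), (236, 456, 376, 42), (238, 455, 376, 45), (240, 455, 376, 49), (242, 455, 377, 53), (244, 454, 376, 54)]
362 [(226, 462, 374, 19), (228, 462, 372, 18), (230, 462, 371, 19), (232, 462, 369, 20), (234, 462, 368, 19), (236, 459, 376, 43), (238, 459, 375, 44), (240, 459, 376, 48), (242, 458, 376, 52), (244, 458, 376, 55)]
```

View pics/side2c.png

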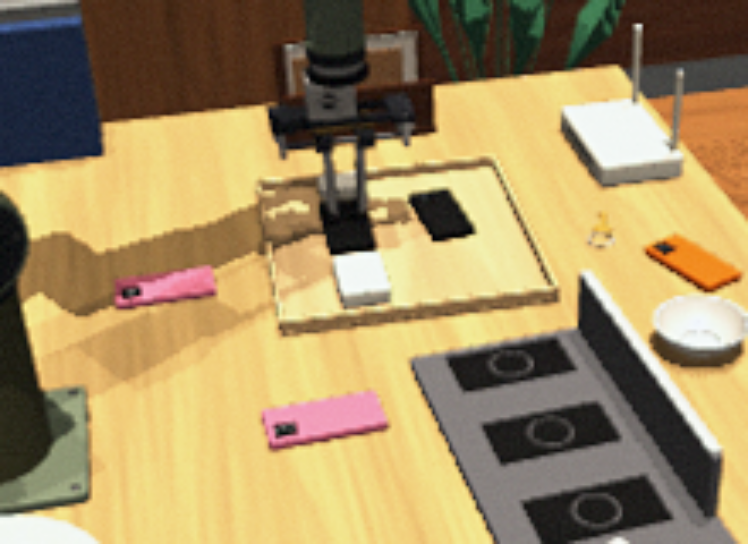

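The fingertips are really at z≈0.038, even though the TCP reads 0.023. The jaws closed above the phone without touching it. I'll reopen, check the tip depth again, and descend watching the force.

```bash
python3 -m crank '[[[0,0,0,0,0,-0.1,1],[0,0,0,0,0,0,1],[0,0,0,0,0,0,1],[0,0,0,0,0,0,1],[0,0,0,0,0,0,1]]]' 25
cat >> h.py <<'E'
def wpt(p,u,v):
    f=200/np.tan(np.radians(p["fovy"])/2); E=p["extrinsics"]
    d=p["depth"][v,u]; x,y=u-p["cx"],v-p["cy"]; r=np.hypot(x,y)+1e-9; th=r/f
    return E[:3,:3]@(np.array([x/r*np.tan(th),y/r*np.tan(th),1])*d)+E[:3,3]
E
python3 - <<'E'
from h import *
p=optics.camera("wrist"); o,P,M=pose(); print(o['clock'],o['grip_width'],P)
for u in (236,242,248,396,402,410):
    print(u,[(v,*(1000*wpt(p,u,v)).round().astype(int).tolist()) for v in range(228,246,2)])
s=optics.camera("side")
E
```

```text
clock: 6.3
tool_pos: [0.4349, 0.3657, 0.0281]
tcp_rot: [1.0, -0.018, -0.0, 0.0]
force: [-0.2, -0.6, 0.3]
grip_width: 0.0701
6.35 0.07389353747565086 [0.43487572 0.36572335 0.02804876]
236 [(228, 369, 369, 7), (230, 369, 366, 5), (232, 369, 365, 7), (234, 368, 363, 5), (236, 368, 362, 7), (238, 368, 360, 7), (240, 368, 359, 6), (242, 368, 357, 6), (244, 368, 356, 7)]
242 [(228, 374, 369, 7), (230, 373, 366, 5), (232, 373, 365, 6), (234, 374, 364, 7), (236, 373, 362, 7), (238, 373, 361, 7), (240, 372, 358, 6), (242, 373, 357, 7), (244, 372, 355, 6)]
248 [(228, 379, 368, 7), (230, 379, 367, 8), (232, 379, 365, 7), (234, 378, 363, 6), (236, 378, 362, 6), (238, 391, 378, 52), (240, 391, 378, 54), (242, 392, 378, 58), (244, 393, 378, 60)]
396 [(228, 490, 365, 7), (230, 490, 363, 6), (232, 490, 361, 6), (234, 490, 360, 7), (236, 490, 358, 7), (238, 480, 375, 51), (240, 479, 375, 54), (242, 478, 375, 58), (244, 478, 375, 60)]
402 [(228, 495, 364, 6), (230, 494, 363, 8), (232, 495, 361, 6), (234, 495, 359, 6), (236, 495, 357, 6), (238, 495, 356, 6), (240, 495, 354, 7), (242, 482, 375, 57), (244, 481, 375, 61)]
410 [(228, 501, 364, 6), (230, 501, 362, 6), (232, 501, 361, 7), (234, 501, 359, 6), (236, 501, 357, 7), (238, 502, 355, 6), (240, 502, 354, 6), (242, 502, 352, 7), (244, 502, 350, 6)]
```

```bash
python3 -m crank '[[[0,0,0,0,0,0,1],[0,0,0,0,0,0,1],[0,0,0,0,0,0.2,1],[0,0,0,0,0,0.2,1],[0,0,0,0,0,0.1,1]]]' 25
python3 - <<'E'
from h import *
p=optics.camera("wrist"); o,P,M=pose(); print(o['clock'],o['grip_width'],P,o['force']);save(p,"wrist4")
for u in (236,242,248,256,390,396,402,410):
    print(u,[(v,*(1000*wpt(p,u,v)).round().astype(int).tolist()) for v in range(228,246,2)])
E
```

```text
clock: 7.02
tool_pos: [0.4341, 0.3652, 0.0017]
tcp_rot: [1.0, -0.018, -0.001, 0.001]
force: [-0.3, 0.2, -0.1]
grip_width: 0.0939
7.075 0.09406348376575047 [0.43385273 0.36503797 0.00135358] [-0.07374697  0.05316293 -0.8375543 ]
236 [(228, 377, 378, 7), (230, 377, 376, 7), (232, 377, 375, 7), (234, 376, 373, 7), (236, 381, 378, 22), (238, 382, 378, 26), (240, 383, 378, 29), (242, 383, 377, 30), (244, 384, 378, 34)]
242 [(228, 381, 377, 6), (230, 381, 376, 7), (232, 381, 375, 7), (234, 384, 378, 18), (236, 385, 378, 23), (238, 386, 378, 26), (240, 386, 377, 27), (242, 386, 376, 28), (244, 387, 376, 31)]
248 [(228, 385, 377, 7), (230, 385, 376, 6), (232, 385, 375, 7), (234, 385, 373, 7), (236, 388, 376, 18), (238, 388, 375, 18), (240, 388, 374, 19), (242, 388, 372, 19), (244, 387, 371, 19)]
256 [(228, 390, 377, 5), (230, 390, 376, 6), (232, 391, 375, 7), (234, 390, 373, 7), (236, 390, 371, 6), (238, 390, 370, 6), (240, 390, 369, 7), (242, 390, 367, 7), (244, 389, 366, 7)]
390 [(228, 479, 375, 8), (230, 479, 373, 7), (232, 479, 371, 6), (234, 479, 370, 6), (236, 479, 368, 5), (238, 479, 367, 7), (240, 479, 366, 7), (242, 479, 364, 7), (244, 479, 363, 7)]
396 [(228, 483, 374, 7), (230, 483, 373, 7), (232, 483, 371, 7), (234, 483, 370, 7), (236, 483, 368, 7), (238, 483, 367, 7), (240, 483, 366, 7), (242, 483, 364, 6), (244, 484, 362, 5)]
402 [(228, 487, 374, 7), (230, 487, 372, 6), (232, 485, 374, 15), (234, 484, 374, 17), (236, 484, 374, 20), (238, 483, 373, 22), (240, 483, 373, 24), (242, 482, 373, 27), (244, 482, 372, 29)]
410 [(228, 493, 373, 6), (230, 493, 372, 6), (232, 493, 370, 6), (234, 489, 374, 19), (236, 489, 374, 21), (238, 487, 375, 26), (240, 487, 374, 29), (242, 486, 374, 31), (244, 485, 374, 35)]
```

View pics/wrist4.png

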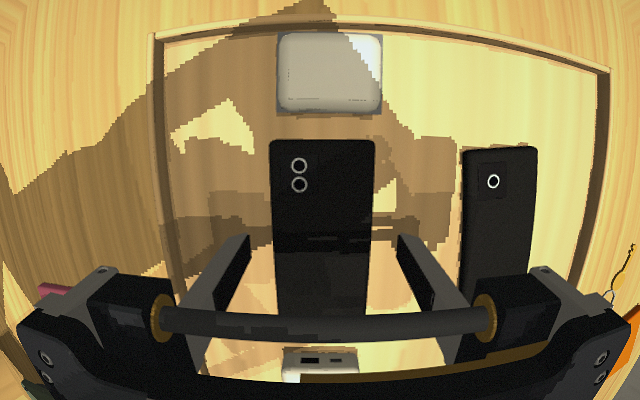

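Measured tip height is TCP z + 14.5 mm, so I'll use that offset from here. Lower 7 mm more and grip.

```bash
python3 -m crank '[[[0,0,0,0,0,0.08,1],[0,0,0,0,0,0.08,1],[0,0,0,0,0,0,0],[0,0,0,0,0,0,0],[0,0,0,0,0,0,0]]]' 25
python3 -m crank '[[[0,0,0,0,0,0,0],[0,0,0,0,0,0,0],[0,0,0,0,0,0,0],[0,0,0,0,0,0,0],[0,0,0,0,0,0,0]]]' 25
python3 -c "
from h import *
o,p,M=pose();print(o['clock'],p,tilt(M),o['force'],o['grip_width'])"
```

```text
clock: 7.7
tool_pos: [0.4351, 0.3659, -0.0046]
tcp_rot: [1.0, -0.018, 0.0, -0.0]
force: [0.0, -0.0, 0.2]
grip_width: 0.0674
clock: 8.32
tool_pos: [0.4347, 0.3658, -0.0047]
tcp_rot: [1.0, -0.018, -0.0, 0.0]
force: [-2.3, -0.7, 3.4]
grip_width: 0.0618
8.325 [ 0.43471907  0.36580398 -0.00469916] (np.float64(-2.043814792384061), np.float64(0.028045380310831605), array([-0., -0., -1.])) [-2.27879714 -0.72736597  3.38322323] 0.06183367352553313
```

Grip width is 61.8 mm, which makes this phone_a, and it's held. I'll lift it and carry it to pad0.

```bash
cat >> h.py <<'E'
DY=3.6
def dk(x,y,z): 
    a=np.radians(DY); return np.array([.6608+x*np.cos(a)-y*np.sin(a), -.1128+x*np.sin(a)+y*np.cos(a), z])
def st(): 
    o,p,M=pose(); print("t",o['clock'],"T",p.round(4),"yaw,tilt",*[np.round(v,2) for v in tilt(M)],"F",np.round(o['force'],1),"w %.4f"%o['grip_width'],"q",np.round(o['q'],2)); return o,p,M
E
python3 - <<'E'
from h import *
s=plan([.435,.366,.2],Rt(-2),0,n=5)
s=plan(dk(-.08,-.13,.22),Rt(DY-90),0,start=s,n=15)
s=plan(dk(-.08,-.13,.2),Rt(DY-90,65),0,start=s,n=10)
E
```

```text
[[[0,0,0,0,0,-0.82,0],[0,0,0,0,0,-0.82,0],[0,0,0,0,0,-0.82,0],[0,0,0,0,0,-0.82,0],[0,0,0,0,0,-0.81,0]]]
[[[0,0,0.56,0.23,0.81,-0.03,0],[0,0,0.56,0.32,0.78,-0.02,0],[0,0,0.57,0.39,0.75,-0.03,0],[0,0,0.56,0.46,0.71,-0.03,0],[0,0,0.56,0.52,0.66,-0.03,0]]]
[[[0,0,0.56,0.59,0.6,-0.02,0],[0,0,0.57,0.65,0.55,-0.03,0],[0,0,0.56,0.69,0.47,-0.03,0],[0,0,0.56,0.74,0.41,-0.02,0],[0,0,0.56,0.77,0.33,-0.03,0]]]
[[[0,0,0.57,0.81,0.26,-0.03,0],[0,0,0.56,0.82,0.17,-0.02,0],[0,0,0.56,0.84,0.09,-0.03,0],[0,0,0.56,0.85,0.02,-0.03,0],[0,0,0.57,0.83,-0.08,-0.03,0]]]
[[[0.65,0,0,0,0,0.04,0],[0.65,0,0,0,0.01,0.04,0],[0.65,0,0,0,0,0.04,0],[0.65,0,0,0,0.02,0.04,0],[0.65,0,0,0,0.02,0.03,0]]]
[[[0.65,0,0,0,0.02,0.04,0],[0.65,0,0,0,0.02,0.03,0],[0.65,0,0,0,0.03,0.03,0],[0.65,0,0,0,0.04,0.02,0],[0.65,0,0,0.01,0.03,0.02,0]]]
```

```bash
python3 -m crank '[[[0,0,0,0,0,-0.82,0],[0,0,0,0,0,-0.82,0],[0,0,0,0,0,-0.82,0],[0,0,0,0,0,-0.82,0],[0,0,0,0,0,-0.81,0]]]' 30
python3 -m crank '[[[0,0,0.56,0.23,0.81,-0.03,0],[0,0,0.56,0.32,0.78,-0.02,0],[0,0,0.57,0.39,0.75,-0.03,0],[0,0,0.56,0.46,0.71,-0.03,0],[0,0,0.56,0.52,0.66,-0.03,0]]]'
python3 -m crank '[[[0,0,0.56,0.59,0.6,-0.02,0],[0,0,0.57,0.65,0.55,-0.03,0],[0,0,0.56,0.69,0.47,-0.03,0],[0,0,0.56,0.74,0.41,-0.02,0],[0,0,0.56,0.77,0.33,-0.03,0]]]'
python3 -m crank '[[[0,0,0.57,0.81,0.26,-0.03,0],[0,0,0.56,0.82,0.17,-0.02,0],[0,0,0.56,0.84,0.09,-0.03,0],[0,0,0.56,0.85,0.02,-0.03,0],[0,0,0.57,0.83,-0.08,-0.03,0]]]'
python3 - <<'E'
from h import *
st()
for c in("top","wrist"): save(optics.camera(c),c+"5")
E
```

```text
clock: 8.95
tool_pos: [0.4352, 0.3654, 0.2003]
tcp_rot: [1.0, -0.018, 0.0, 0.0]
force: [-0.6, 0.1, -1.0]
grip_width: 0.0615
clock: 9.57
tool_pos: [0.4866, 0.1596, 0.206]
tcp_rot: [0.965, -0.262, 0.0, 0.0]
force: [0.8, -0.0, -0.7]
grip_width: 0.0615
clock: 10.2
tool_pos: [0.538, -0.0447, 0.2124]
tcp_rot: [0.873, -0.488, 0.0, 0.0]
force: [0.1, -0.9, -1.4]
grip_width: 0.0615
clock: 10.82
tool_pos: [0.5895, -0.2492, 0.2191]
tcp_rot: [0.727, -0.686, -0.0, 0.0]
force: [0.5, -0.1, -2.2]
grip_width: 0.0616
t 10.825 T [ 0.5895 -0.2492  0.2191] yaw,tilt -86.66 0.04 [-0. -0. -1.] F [ 0.5 -0.1 -2.2] w 0.0616 q [-0.53  0.33  1.34 -0.    1.48  0.98]
```

View pics/wrist5.png

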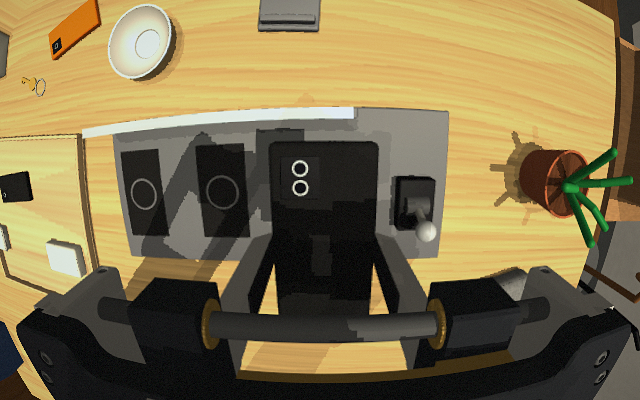

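The phone is held squarely over pad0, with the toggle knob at (425,230) well to the right. Now I'll tilt it.

```bash
python3 -m crank '[[[0.65,0,0,0,0,0.04,0],[0.65,0,0,0,0.01,0.04,0],[0.65,0,0,0,0,0.04,0],[0.65,0,0,0,0.02,0.04,0],[0.65,0,0,0,0.02,0.03,0]]]' 
python3 -m crank '[[[0.65,0,0,0,0.02,0.04,0],[0.65,0,0,0,0.02,0.03,0],[0.65,0,0,0,0.03,0.03,0],[0.65,0,0,0,0.04,0.02,0],[0.65,0,0,0.01,0.03,0.02,0]]]'
python3 - <<'E'
from h import *
o,p,M=st()
# goal1: C at dock x -0.03, z .090 ; goal2: C x -0.0138 z .0716
for cx,cz in ((-.03,.085),(-.010,.085)):
    n=Rt(DY-90,65)[:,2]; T=dk(cx,-.13,cz)+.0167*n; print(T); s=plan(T,Rt(DY-90,65),0,n=5,start=None if cx==-.03 else s)
save(optics.camera("side"),"side6"); save(optics.camera("top"),"top6")
E
```

```text
clock: 11.55
tool_pos: [0.5886, -0.2468, 0.2097]
tcp_rot: [0.7, -0.657, 0.193, -0.205]
force: [-0.5, 1.0, -1.4]
grip_width: 0.0613
clock: 12.18
tool_pos: [0.5885, -0.2474, 0.1995]
tcp_rot: [0.614, -0.577, 0.369, -0.391]
force: [0.5, 0.2, -2.0]
grip_width: 0.0615
t 12.175 T [ 0.5885 -0.2474  0.1995] yaw,tilt -86.48 65.1 [ 0.9   0.06 -0.42] F [ 0.5  0.2 -2. ] w 0.0615 q [-1.01  0.08  2.17  1.5   0.93 -0.55]
[ 0.65412744 -0.24347683  0.07794228]
[[[0,0,0,0,0.33,0.44,0],[0,0,0,0,0.33,0.45,0],[-0.01,-0.01,0,0,0.33,0.44,0],[0,0,0.01,0,0.33,0.44,0],[0,0,0,0,0.33,0.45,0]]]
[ 0.67408797 -0.24222102  0.07794228]
[[[0,0,0,0,-0.03,0.07,0],[0,0,0,0,-0.04,0.07,0],[0,0,0,0,-0.03,0.08,0],[0,0,0,0,-0.04,0.07,0],[0,0,0,0,-0.03,0.07,0]]]
```

View pics/side6.png

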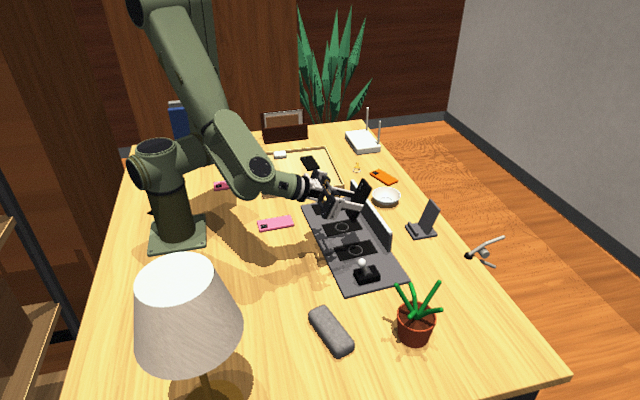

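```bash
python3 -m crank '[[[0,0,0,0,0.33,0.44,0],[0,0,0,0,0.33,0.45,0],[0,0,0,0,0.33,0.44,0],[0,0,0,0,0.33,0.44,0],[0,0,0,0,0.33,0.45,0]]]'
python3 - <<'E'
from h import *
o,p,M=st()
p=optics.camera("side");cv2.imwrite("pics/side7.png",cv2.resize(p["image"][120:300,220:440],None,fx=3.3,fy=3.3,interpolation=cv2.INTER_CUBIC))
E
```

```text
clock: 12.9
tool_pos: [0.6562, -0.2436, 0.0782]
tcp_rot: [0.616, -0.577, 0.368, -0.391]
force: [0.0, -0.8, -1.7]
grip_width: 0.0614
t 12.9 T [ 0.6562 -0.2436  0.0782] yaw,tilt -86.34 64.91 [ 0.9   0.06 -0.42] F [ 0.  -0.8 -1.7] w 0.0614 q [-0.87  0.46  2.06  1.83  0.85 -0.9 ]
```

View pics/side7.png

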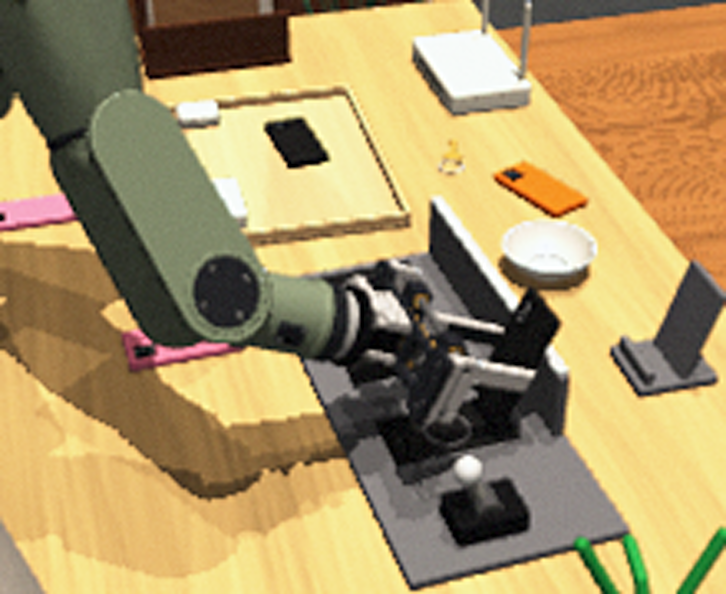

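```bash
python3 -m crank '[[[0,0,0,0,0.03,0.07,0],[0,0,0,0,0.03,0.07,0],[0,0,0,0,0.03,0.07,0],[0,0,0,0,0.03,0.06,0],[0,0,0,0,0,0,0]]]' 
python3 -m crank '[[[0,0,0,0,-0.01,0.02,0],[0,0,0,0,-0.01,0.02,0],[0,0,0,0,-0.01,0.02,0],[0,0,0,0,-0.01,0.02,0],[0,0,0,0,-0.01,0.02,0]]]'
python3 - <<'E'
from h import *
o,p,M=st()
E
```

```text
clock: 13.58
tool_pos: [0.6645, -0.2433, 0.0673]
tcp_rot: [0.615, -0.578, 0.368, -0.392]
force: [-0.6, 0.3, -1.8]
grip_width: 0.0615
clock: 14.2
tool_pos: [0.6701, -0.2428, 0.0673]
tcp_rot: [0.615, -0.578, 0.368, -0.392]
force: [-0.2, -0.4, -1.9]
grip_width: 0.0617
t 14.2 T [ 0.6701 -0.2428  0.0673] yaw,tilt -86.44 65.0 [ 0.9   0.06 -0.42] F [-0.2 -0.4 -1.9] w 0.0617 q [-0.84  0.5   2.03  1.87  0.84 -0.92]
```

```bash
python3 -m crank '[[[0,0,0,0,-0.01,0.02,0],[0,0,0,0,-0.01,0.02,0],[0,0,0,0,-0.01,0.02,0],[0,0,0,0,-0.01,0.02,0],[0,0,0,0,0,0,0]]]'
```

```text
clock: 14.82
tool_pos: [0.6728, -0.2426, 0.0663]
tcp_rot: [0.614, -0.579, 0.367, -0.391]
force: [-13.2, -0.9, 2.2]
grip_width: 0.0615
```

```bash
python3 -m crank '[[[0,0,0,0,0.03,-0.01,0],[0,0,0,0,0.03,-0.01,0],[0,0,0,0,0.02,0,0],[0,0,0,0,0.02,0,0],[0,0,0,0,0,0,0]]]'
```

```text
clock: 15.45
tool_pos: [0.672, -0.2431, 0.0644]
tcp_rot: [0.614, -0.577, 0.369, -0.392]
force: [-5.6, -0.0, 4.2]
grip_width: 0.0616
```

```bash
python3 -m crank '[[[0,0,0,0,0,0,0.8],[0,0,0,0,0,0,0.9],[0,0,0,0,0,0,0.95],[0,0,0,0,0,0,1],[0,0,0,0,0,0,1]]]'
python3 - <<'E'
from h import *
o,p,M=st()
p=optics.camera("side");cv2.imwrite("pics/side8.png",cv2.resize(p["image"][120:300,220:440],None,fx=3.3,fy=3.3,interpolation=cv2.INTER_CUBIC)); save(optics.camera("wrist"),"wrist8")
E
```

```text
clock: 16.08
tool_pos: [0.6715, -0.2427, 0.0632]
tcp_rot: [0.615, -0.578, 0.368, -0.391]
force: [0.1, 0.5, 0.2]
grip_width: 0.0938
t 16.075 T [ 0.6715 -0.2427  0.0632] yaw,tilt -86.44 64.99 [ 0.9   0.06 -0.42] F [0.1 0.5 0.2] w 0.0938 q [-0.84  0.52  2.02  1.88  0.84 -0.93]
```

View pics/side8.png

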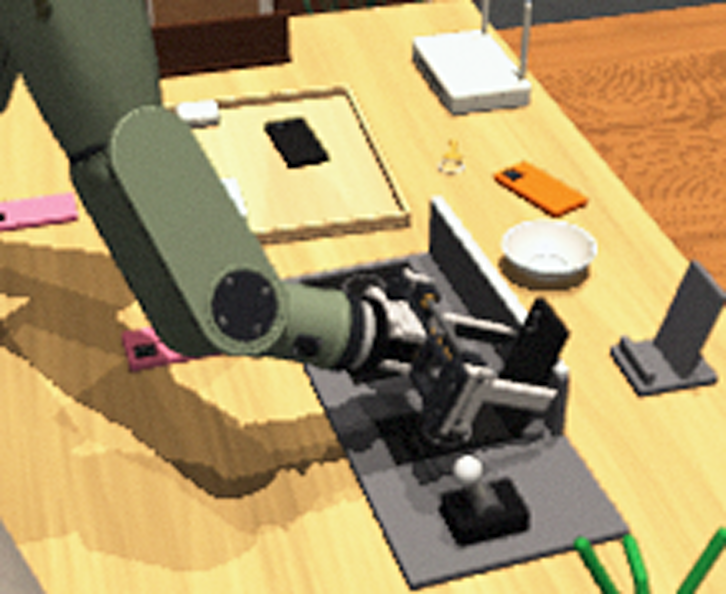

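View pics/wrist8.png

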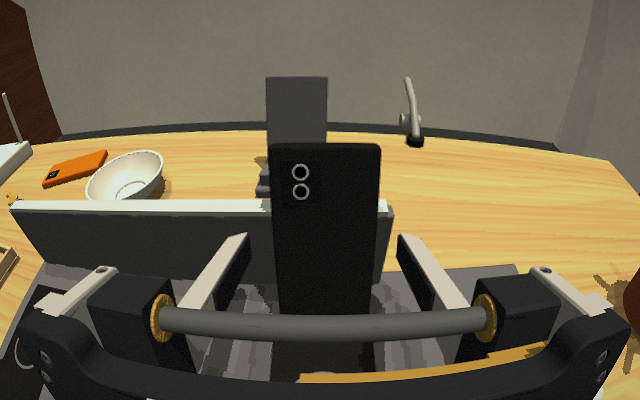

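Phone A leans against the board on its own. I'll retract along the tool axis and start logging poses, so I can fit the arm kinematics and check the regrasp is reachable.

```bash
cat >> h.py <<'E'
import json,os
def st(tag=""): 
    o,p,M=pose(); print("t",o['clock'],"T",p.round(4),"yaw,tilt",*[np.round(v,2) for v in tilt(M)],"F",np.round(o['force'],1),"w %.4f"%o['grip_width'],"q",np.round(o['q'],2))
    open("log.jsonl","a").write(json.dumps([list(map(float,o['q'])),list(map(float,p)),list(map(float,o['tcp_rot']))])+"\n"); return o,p,M
E
python3 -c "
from h import *
st()"
python3 -m crank '[[[0,0,0,0,0,-0.4,1],[0,0,0,0,0,-0.4,1],[0,0,0,0,0,-0.4,1],[0,0,0,0,0,-0.4,1],[0,0,0,0,0,-0.4,1]]]'
python3 - <<'E'
from h import *
st()
s=plan(dk(-.085,-.13,.25),Rt(DY-90,40),1,n=5)
s=plan(dk(-.03,-.13,.25),Rt(DY-90,0),1,n=5,start=s)
E
```

```text
t 16.175 T [ 0.6715 -0.2427  0.0633] yaw,tilt -86.44 64.99 [ 0.9   0.06 -0.42] F [-0.3  0.3  0.2] w 0.0938 q [-0.84  0.52  2.02  1.88  0.84 -0.93]
clock: 16.8
tool_pos: [0.5796, -0.2483, 0.1062]
tcp_rot: [0.614, -0.578, 0.368, -0.391]
force: [0.7, -0.4, -0.1]
grip_width: 0.0942
t 16.8 T [ 0.5796 -0.2483  0.1062] yaw,tilt -86.47 64.99 [ 0.9   0.06 -0.42] F [ 0.7 -0.4 -0.1] w 0.0942 q [-1.04  0.32  2.19  1.67  0.95 -0.86]
[[[-0.5,0,0,0,-0.53,-0.23,1],[-0.5,0,0,0,-0.51,-0.27,1],[-0.5,0,0,0,-0.48,-0.31,1],[-0.5,0,0,0,-0.45,-0.36,1],[-0.5,0,-0.01,0,-0.42,-0.39,1]]]
[[[-0.8,0,0,0,-0.17,0.14,1],[-0.8,0,0,0,-0.19,0.12,1],[-0.8,0,0,0,-0.2,0.09,1],[-0.8,-0.01,0,0,-0.21,0.06,1],[-0.8,0,0,0,-0.21,0.03,1]]]
```

```bash
python3 -m crank '[[[-0.5,0,0,0,-0.53,-0.23,1],[-0.5,0,0,0,-0.51,-0.27,1],[-0.5,0,0,0,-0.48,-0.31,1],[-0.5,0,0,0,-0.45,-0.36,1],[-0.5,0,-0.01,0,-0.42,-0.39,1]]]'
python3 -c "
from h import *
st()"
python3 -m crank '[[[-0.8,0,0,0,-0.17,0.14,1],[-0.8,0,0,0,-0.19,0.12,1],[-0.8,0,0,0,-0.2,0.09,1],[-0.8,-0.01,0,0,-0.21,0.06,1],[-0.8,0,0,0,-0.21,0.03,1]]]'
python3 - <<'E'
from h import *
st()
p=optics.camera("wrist"); save(p,"wrist9")
for c in ("side","top"):
    q=optics.camera(c); save(q,c+"9")
E
```

```text
clock: 17.42
tool_pos: [0.5837, -0.2481, 0.2499]
tcp_rot: [0.685, -0.644, 0.234, -0.248]
force: [-0.1, 0.0, 0.6]
grip_width: 0.0941
t 17.425 T [ 0.5837 -0.2481  0.2499] yaw,tilt -86.47 39.84 [ 0.64  0.04 -0.77] F [-0.1  0.   0.6] w 0.0941 q [-0.83 -0.06  1.88  0.66  0.95  0.39]
clock: 18.05
tool_pos: [0.639, -0.2454, 0.2501]
tcp_rot: [0.729, -0.685, -0.001, 0.002]
force: [0.5, 0.1, 0.3]
grip_width: 0.0937
t 18.05 T [ 0.639  -0.2454  0.2501] yaw,tilt -86.47 0.21 [-0. -0. -1.] F [0.5 0.1 0.3] w 0.0937 q [-0.49  0.41  1.16 -0.    1.57  1.02]
```

View pics/wrist9.png

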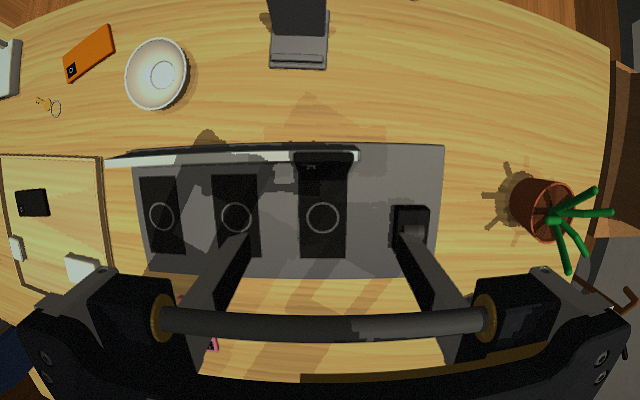

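View pics/side9.png

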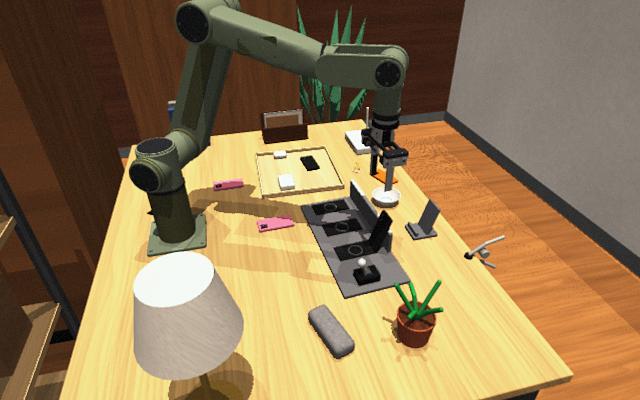

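Phone A stands leaning at side-view pixel (380,232). I'll fit the kinematics and measure the leaning phone.

```bash
cat > kin.py <<'E'
import numpy as np, json
from scipy.spatial.transform import Rotation as R
from scipy.optimize import least_squares
L=[json.loads(l) for l in open("log.jsonl")]
L.append([[-1.35552297e+00,2.07413614e-01,1.54289962e+00,-3.64e-05,1.39349726e+00,-1.50452669e-01],[ 0.20546279,-0.53616693,0.19152024],[8.23902834e-01,-5.66729997e-01,-8.21377164e-04,-7.45222149e-04]])
ry=lambda a:R.from_euler('y',a).as_matrix(); rz=lambda a:R.from_euler('z',a).as_matrix()
def fk(q,P):
    h,a0,L1,e,L2,L3,a3,s4=P[:8]
    M=rz(q[0]); p=np.array([0,0,h])+M@[a0,0,0]
    M=M@ry(q[1]); p=p+M@[0,0,L1]; M=M@ry(q[2]); p=p+M@[e,0,L2]
    M=M@rz(s4*q[3])@ry(q[4]); p=p+M@[a3,0,L3]; M=M@rz(q[5]); return p,M
def fit():
    best=None
    for s4 in (1,):
        f=lambda x:np.concatenate([fk(q,[*x,s4])[0]-p for q,p,_ in L])
        r=least_squares(f,[.3,.0,.4,0,.4,.3,0])
        if best is None or r.cost<best[0]: best=(r.cost,[*r.x,s4])
    return best
c,P=fit()
if __name__=="__main__":
    print(c,np.round(P,4))
    for q,p,r in L:
        a,M=fk(q,P); print((a-p).round(4), (R.from_quat(r).inv()*R.from_matrix(M)).as_rotvec().round(3))
E
python3 kin.py
python3 - <<'E'
from h import *
p=optics.camera("top"); c=cloud(p,np.ones((400,640),bool))
a=np.radians(DY); d=c[:,:2]-[.6608,-.1128]; X=d[:,0]*np.cos(a)+d[:,1]*np.sin(a); Y=-d[:,0]*np.sin(a)+d[:,1]*np.cos(a)
m=(abs(Y+.13)<.06)&(X>-.1)&(X<.05)&(c[:,2]>.02)&(c[:,2]<.2)
Q=np.c_[X,Y,c[:,2]][m]
for z0 in np.arange(.02,.16,.01):
    k=(Q[:,2]>z0)&(Q[:,2]<=z0+.01)
    if k.any(): print(round(z0,3),k.sum(),"x",Q[k,0].min().round(4),np.median(Q[k,0]).round(4),Q[k,0].max().round(4),"y",Q[k,1].min().round(4),Q[k,1].max().round(4))
E
```

```text
0.008270697655830266 [ 0.3611 -0.1025  0.5096  0.1205  0.6162  0.4484  0.0321  1.    ]
[ 0.0094 -0.0091 -0.0015] [-0.    -0.    -3.142]
[0.0004 0.0151 0.0031] [-0.    -0.    -3.142]
[-0.0142 -0.0262 -0.0013] [0.    0.    3.142]
[-0.0377 -0.0778  0.0082] [-0.    -0.    -3.142]
[-0.0871 -0.0053 -0.0086] [-0.    -0.     3.142]
0.02 10 x -0.0305 0.0009 0.0018 y -0.109 -0.0746
0.03 11 x -0.0306 0.001 0.0019 y -0.1609 -0.0723
0.04 23 x -0.0288 -0.0233 0.0018 y -0.1629 -0.074
0.05 12 x -0.0268 -0.0221 0.0015 y -0.175 -0.0701
0.06 24 x -0.0226 -0.0139 0.002 y -0.175 -0.0711
0.07 19 x -0.019 -0.0149 0.002 y -0.1608 -0.0753
0.08 27 x -0.0149 0.0011 0.0126 y -0.1608 -0.0722
0.09 35 x -0.0093 0.0067 0.0129 y -0.1617 -0.0705
0.1 3 x -0.0077 -0.006 -0.0054 y -0.1599 -0.1576
```

```bash
python3 - <<'E'
s=open('kin.py').read()
s=s.replace("h,a0,L1,e,L2,L3,a3,s4=P[:8]","h,a0,L1,e,L2,L3,a3,b1,b2=P[:9]").replace("[e,0,L2]","[e,b1,L2]").replace("rz(s4*q[3])@ry(q[4]); p=p+M@[a3,0,L3]; M=M@rz(q[5])","rz(q[3])@ry(q[4]); p=p+M@[a3,b2,L3]; M=M@rz(q[5]+np.pi)")
s=s.replace("[*x,s4])[0]","x)[0]").replace("[.3,.0,.4,0,.4,.3,0])","[.3,.0,.4,0,.4,.3,0,.05,.05])").replace("best=(r.cost,[*r.x,s4])","best=(r.cost,r.x)")
open('kin.py','w').write(s)
E
python3 kin.py
```

```text
4.240161101913361e-17 [ 0.2827  0.      0.455   0.0941  0.4996  0.3546  0.      0.0862 -0.    ]
[0. 0. 0.] [-0.  0.  0.]
[ 0. -0. -0.] [-0.  0.  0.]
[-0. -0. -0.] [-0.  0.  0.]
[-0. -0.  0.] [-0.  0.  0.]
[ 0.  0. -0.] [ 0. -0. -0.]
```

The kinematic fit is exact. Next I'll measure the leaning phone from the side and wrist depth.

```bash
cat >> h.py <<'E'
def wcloud(p):
    v,u=np.nonzero(p["depth"]>0); d=p["depth"][v,u]; f=200/np.tan(np.radians(p["fovy"])/2)
    x,y=u-p["cx"],v-p["cy"]; r=np.hypot(x,y)+1e-9; th=r/f; k=np.tan(th)/r
    E=p["extrinsics"]; return (np.c_[x*k,y*k,np.ones(len(u))]*d[:,None])@E[:3,:3].T+E[:3,3], np.c_[u,v]
def todk(P):
    P=np.atleast_2d(P); a=np.radians(DY); d=P[:,:2]-[.6608,-.1128]
    return np.c_[d[:,0]*np.cos(a)+d[:,1]*np.sin(a), -d[:,0]*np.sin(a)+d[:,1]*np.cos(a), P[:,2]]
E
python3 - <<'E'
from h import *
for n in ("side","wrist"):
    p=optics.camera(n)
    c=cloud(p,np.ones((400,640),bool)) if n=="side" else wcloud(p)[0]
    Q=todk(c); Q=Q[(abs(Q[:,1]+.13)<.05)&(Q[:,0]>-.1)&(Q[:,0]<.06)&(Q[:,2]>.02)&(Q[:,2]<.16)]
    print(n)
    for z0 in np.arange(.02,.16,.01):
        k=(Q[:,2]>z0)&(Q[:,2]<=z0+.01)
        if k.any(): print(round(z0,3),k.sum(),"x",Q[k,0].min().round(4),np.median(Q[k,0]).round(4),Q[k,0].max().round(4),"y",Q[k,1].min().round(4),Q[k,1].max().round(4))
E
```

```text
side
0.02 59 x -0.0403 -0.0325 0.011 y -0.178 -0.1033
0.03 60 x -0.0368 -0.0307 0.0118 y -0.1783 -0.1008
0.04 58 x -0.0324 -0.0267 0.0093 y -0.1774 -0.1008
0.05 58 x -0.0299 -0.024 0.0098 y -0.1794 -0.1051
0.06 59 x -0.0251 -0.0201 0.0107 y -0.1756 -0.1048
0.07 61 x -0.022 -0.0156 0.0101 y -0.1766 -0.0804
0.08 55 x -0.02 -0.0127 0.011 y -0.1791 -0.0879
0.09 60 x -0.0152 -0.0089 0.0095 y -0.1728 -0.0824
0.1 38 x -0.0109 -0.0068 0.006 y -0.1637 -0.1012
0.11 44 x -0.0095 -0.0034 0.0064 y -0.168 -0.1009
0.12 44 x -0.0051 0.0001 0.012 y -0.164 -0.1065
0.13 47 x 0.0004 0.0056 0.0135 y -0.1644 -0.101
wrist
0.02 110 x -0.0366 0.0121 0.0127 y -0.1701 -0.081
0.03 77 x -0.0332 -0.0323 0.0125 y -0.1729 -0.0892
0.04 122 x -0.0298 0.0113 0.0129 y -0.1697 -0.0804
0.05 199 x -0.0262 0.0113 0.0128 y -0.1724 -0.081
0.06 61 x -0.022 -0.0217 0.0117 y -0.1718 -0.0995
0.07 155 x -0.019 -0.0161 0.0121 y -0.1704 -0.0803
0.08 176 x -0.0159 0.0096 0.0124 y -0.1736 -0.0811
0.09 359 x -0.0116 0.0047 0.012 y -0.1683 -0.0804
0.1 76 x -0.0077 -0.0063 -0.0051 y -0.1594 -0.0997
0.11 89 x -0.0049 -0.0031 -0.0002 y -0.1592 -0.0998
0.12 180 x -0.002 0.001 0.0149 y -0.16 -0.0981
0.13 703 x 0.0036 0.0092 0.0151 y -0.1599 -0.0982
```

The phone leans at θ≈70.6°, with its bottom corner at dock x≈-27 mm and its centre at y=-0.129. I'll check reachability for regrasping it from behind and above, then rotating it down.

```bash
cat >> kin.py <<'E'
LO=np.array([-2.73,-.86,.23,-1.11,.08,-2.82]);HI=np.array([2.73,2.22,2.46,4.25,2.63,2.82])
def ik(pos,Rg,q0,tries=0):
    f=lambda q:np.concatenate([ (fk(q,P)[0]-pos)*10, R.from_matrix(fk(q,P)[1].T@Rg).as_rotvec()])
    r=least_squares(f,np.clip(q0,LO+1e-3,HI-1e-3),bounds=(LO,HI)); 
    e=f(r.x); return r.x,np.linalg.norm(e[:3])/10,np.linalg.norm(e[3:])
E
cat > flip.py <<'E'
# phone pose (theta deg, hinge) -> grasp T ; dock coords
from h import *
from kin import ik
GO=.0335
def T_of(th,hinge,a,phi,y,half=.006,lift=0):
    """hinge = xz of the bottom corner (screen corner if th<90 else back corner); a=distance of grasp along phone from bottom"""
    t=np.radians(th); u=np.array([np.cos(t),np.sin(t)]); n=np.array([np.sin(t),-np.cos(t)])
    c=np.array(hinge)+ (-n*half if th<=90 else n*half)+u*a
    f=np.radians(phi); z=np.array([np.sin(f),-np.cos(f)]); T=c+z*GO
    return dk(T[0],y,T[1]+lift)
E
python3 - <<'E'
from flip import *
o,p,M=pose(); q0=np.array(o['q'])
for phi1 in (-20,-35,-45,-55):
    q=q0.copy(); print("phi1",phi1)
    for th in (70.6,80,90,100,110,120,130,140,150,160,172):
        h=(-.0267,.012) if th<=90 else (-.0387,.012)
        phi=phi1+th-70.6
        q,ep,er=ik(T_of(th,h,.108,phi,-.129),Rt(DY-90,phi),q)
        print(th,round(phi,1),np.round(q,2),"e %.4f %.3f"%(ep,er))
E
```

```text
phi1 -20
70.6 -20.0 [-0.4   0.82  0.91 -0.15  1.72  1.11] e 0.0000 0.000
80 -10.6 [-0.44  0.67  1.13 -0.09  1.51  1.08] e 0.0000 0.000
90 -0.6 [-0.49  0.53  1.34 -0.01  1.28  1.02] e 0.0000 0.000
100 9.4 [-0.55  0.4   1.53  0.11  1.08  0.91] e 0.0000 0.000
110 19.4 [-0.63  0.3   1.71  0.28  0.88  0.73] e 0.0000 0.000
120 29.4 [-0.72  0.24  1.87  0.55  0.73  0.43] e 0.0000 0.000
130 39.4 [-0.82  0.22  2.01  0.93  0.66  0.  ] e 0.0000 0.000
140 49.4 [-0.92  0.27  2.11  1.34  0.71 -0.48] e 0.0000 0.000
150 59.4 [-1.02  0.39  2.18  1.65  0.87 -0.88] e 0.0000 0.000
160 69.4 [-1.11  0.57  2.19  1.81  1.09 -1.17] e 0.0000 0.000
172 81.4 [-1.17  0.83  2.14  1.88  1.37 -1.4 ] e 0.0000 0.000
phi1 -35
70.6 -35.0 [-0.36  1.04  0.61 -0.27  2.04  1.09] e 0.0000 0.000
80 -25.6 [-0.39  0.86  0.87 -0.2   1.82  1.11] e 0.0000 0.000
90 -15.6 [-0.43  0.69  1.11 -0.13  1.59  1.09] e 0.0000 0.000
100 -5.6 [-0.48  0.54  1.32 -0.05  1.36  1.04] e 0.0000 0.000
110 4.4 [-0.55  0.42  1.51  0.05  1.15  0.94] e 0.0000 0.000
120 14.4 [-0.62  0.32  1.69  0.19  0.95  0.79] e 0.0000 0.000
130 24.4 [-0.71  0.25  1.85
[... 969 characters left out ...]
 0.000
phi1 -55
70.6 -55.0 [-0.32  1.32  0.23 -0.49  2.4   0.95] e 0.0025 0.057
80 -45.6 [-0.35  1.15  0.48 -0.37  2.23  1.04] e 0.0000 0.000
90 -35.6 [-0.38  0.95  0.77 -0.27  1.98  1.09] e 0.0000 0.000
100 -25.6 [-0.41  0.78  1.01 -0.2   1.76  1.1 ] e 0.0000 0.000
110 -15.6 [-0.46  0.62  1.22 -0.13  1.53  1.07] e 0.0000 0.000
120 -5.6 [-0.51  0.49  1.42 -0.05  1.31  1.01] e 0.0000 0.000
130 4.4 [-0.58  0.38  1.6   0.05  1.1   0.91] e 0.0000 0.000
140 14.4 [-0.66  0.3   1.77  0.21  0.9   0.74] e 0.0000 0.000
150 24.4 [-0.74  0.26  1.91  0.47  0.72  0.45] e 0.0000 0.000
160 34.4 [-0.84  0.26  2.04  0.86  0.63  0.01] e 0.0000 0.000
172 46.4 [-0.96  0.36  2.14  1.39  0.68 -0.61] e 0.0000 0.000
```

Everything is reachable with φ1=-42°. I'll move to the pre-grasp above and behind the phone's top edge.

Run:
```python
from flip import *
Rg=Rt(DY-90,-42); G=T_of(70.6,(-.0267,.012),.108,-42,-.129); pre=G-Rg[:,2]*.08
print(G,pre)
s=plan(pre,Rg,1,n=5); s2=plan(G,Rg,1,n=5,start=s)
c=todk(wcloud(optics.camera("wrist"))[0]); k=(c[:,0]>.03)&(c[:,0]<.3)&(abs(c[:,1]+.13)<.12)&(c[:,2]>.02)&(c[:,2]<.3)
print(c[k].min(0),c[k].max(0))
```

```text
[ 0.65003547 -0.2427323   0.09096566] [ 0.70346028 -0.2393711   0.15041725]
[[[-0.84,0,0,-0.01,-0.26,0.4,1],[-0.84,0,0,0,-0.31,0.35,1],[-0.84,0,0,-0.01,-0.37,0.3,1],[-0.84,0,0,0,-0.4,0.25,1],[-0.85,0,0,-0.01,-0.44,0.18,1]]]
[[[0,0,0,0,0,0.32,1],[0,0,0,0,0,0.32,1],[0,0,0,0,0,0.32,1],[0,0,0,0,0,0.32,1],[0,0,0,0,0,0.32,1]]]
[ 0.12395821 -0.13248215  0.02001375] [ 0.19264938 -0.06079445  0.09402282]
```

```bash
python3 -m crank '[[[-0.84,0,0,-0.01,-0.26,0.4,1],[-0.84,0,0,0,-0.31,0.35,1],[-0.84,0,0,-0.01,-0.37,0.3,1],[-0.84,0,0,0,-0.4,0.25,1],[-0.85,0,0,-0.01,-0.44,0.18,1]]]'
python3 - <<'E'
from flip import *
o,p,M=st()
p=optics.camera("wrist"); save(p,"wrist10"); q=optics.camera("side");cv2.imwrite("pics/side10.png",cv2.resize(q["image"][120:300,280:500],None,fx=3.3,fy=3.3,interpolation=cv2.INTER_CUBIC))
Rg=Rt(DY-90,-42); G=T_of(70.6,(-.0267,.012),.108,-42,-.129); plan(G,Rg,1,n=5)
E
```

```text
clock: 19.02
tool_pos: [0.6795, -0.2341, 0.1459]
tcp_rot: [0.683, -0.64, -0.239, 0.259]
force: [21.1, -14.4, -9.6]
grip_width: 0.0942
t 19.025 T [ 0.6795 -0.2341  0.1459] yaw,tilt -86.11 41.27 [-0.66 -0.05 -0.75] F [ 21.1 -14.4  -9.6] w 0.0942 q [-0.33  1.22  0.22 -0.37  2.35  1.01]
[[[0.01,0,0.01,0.04,-0.03,0.19,1],[0.01,0,0.01,0.05,-0.03,0.19,1],[0.01,0,0.02,0.04,-0.03,0.19,1],[0.01,0,0.01,0.04,-0.03,0.19,1],[0,0,0.01,0.04,-0.03,0.19,1]]]
```

View pics/wrist10.png

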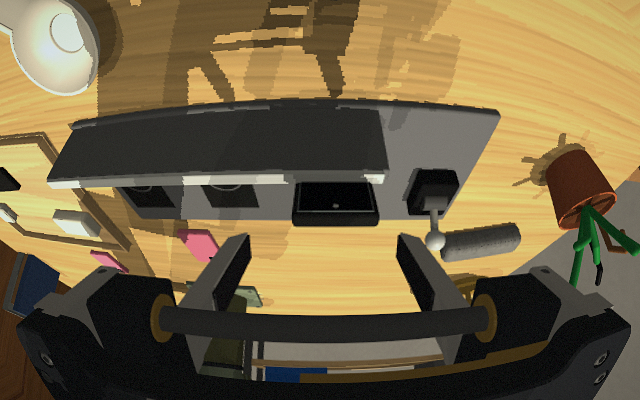

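View pics/side10.png

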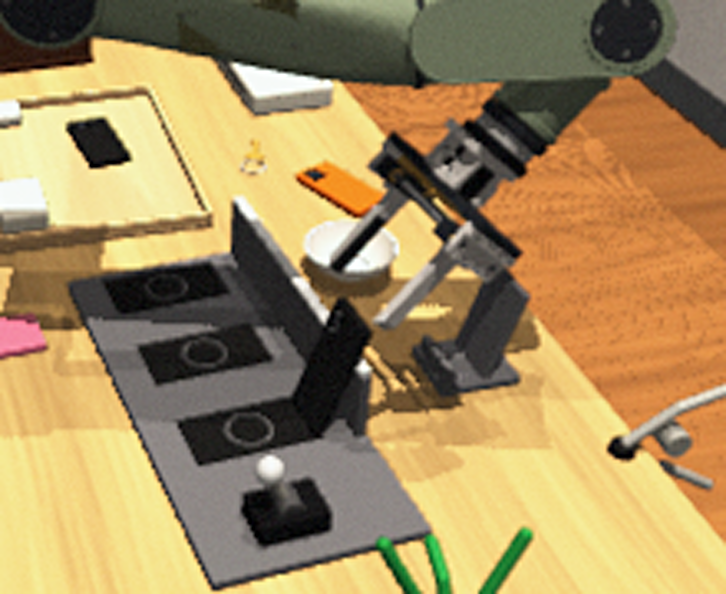

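Run:
```python
from flip import *
o,p,M=pose(); print(o['q'],o['force'],o['ft_torque'],o['qd'])
c,uv=wcloud(optics.camera("wrist"))
```

```text
[-0.32313694  1.22883391  0.23918276 -0.36298307  2.34279058  1.00984134] [ 0.36661565  0.32617277 -3.21666416] [ 0.03280387 -0.41570533 -0.00397257] [-0.02715998 -0.12520855 -0.03284001  0.02809431 -0.04885703  0.02316373]
```

That was a transient at the elbow limit and it has settled. I'll approach the grasp pose from here, away from the limit.

```bash
python3 -m crank '[[[0,0,0.01,0.04,-0.03,0.1,1],[0,0,0.01,0.04,-0.03,0.1,1],[0,0,0.01,0.04,-0.03,0.1,1],[0,0,0.01,0.04,-0.03,0.1,1],[0,0,0,0,0,0,1]]]'
python3 - <<'E'
from flip import *
o,p,M=st()
Rg=Rt(DY-90,-42); G=T_of(70.6,(-.0267,.012),.108,-42,-.129); plan(G,Rg,1,n=5)
E
```

```text
clock: 19.8
tool_pos: [0.6717, -0.242, 0.1274]
tcp_rot: [0.682, -0.642, -0.237, 0.259]
force: [0.3, 0.7, -0.5]
grip_width: 0.0939
t 19.8 T [ 0.6717 -0.242   0.1274] yaw,tilt -86.39 41.12 [-0.66 -0.05 -0.75] F [ 0.3  0.7 -0.5] w 0.0939 q [-0.34  1.19  0.3  -0.36  2.29  1.03]
[[[-0.02,-0.01,-0.01,0,-0.03,0.17,1],[-0.02,-0.01,0,-0.01,-0.03,0.16,1],[-0.01,0,-0.01,0,-0.03,0.17,1],[-0.02,-0.01,-0.01,0,-0.04,0.17,1],[-0.02,-0.01,0,-0.01,-0.03,0.16,1]]]
```

```bash
python3 -m crank '[[[0,-0.01,-0.01,0,-0.03,0.17,1],[0,-0.01,0,-0.01,-0.03,0.16,1],[0,0,-0.01,0,-0.03,0.17,1],[0,-0.01,-0.01,0,-0.04,0.17,1],[0,-0.01,0,-0.01,-0.03,0.16,1]]]'
python3 - <<'E'
from flip import *
o,p,M=st()
p=optics.camera("wrist"); save(p,"wrist11"); q=optics.camera("side");cv2.imwrite("pics/side11.png",cv2.resize(q["image"][120:300,280:500],None,fx=3.3,fy=3.3,interpolation=cv2.INTER_CUBIC))
E
```

```text
clock: 20.42
tool_pos: [0.6506, -0.2422, 0.0904]
tcp_rot: [0.683, -0.641, -0.24, 0.256]
force: [-0.1, 0.9, 0.0]
grip_width: 0.0941
t 20.425 T [ 0.6506 -0.2422  0.0904] yaw,tilt -86.4 41.1 [-0.66 -0.04 -0.75] F [-0.1  0.9  0. ] w 0.0941 q [-0.35  1.14  0.48 -0.32  2.18  1.07]
```

View pics/wrist11.png

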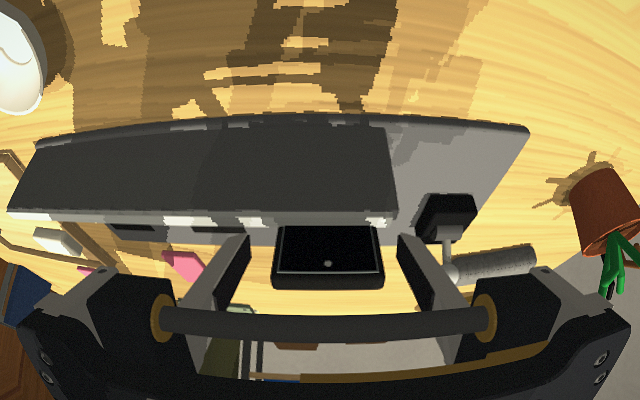

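View pics/side11.png

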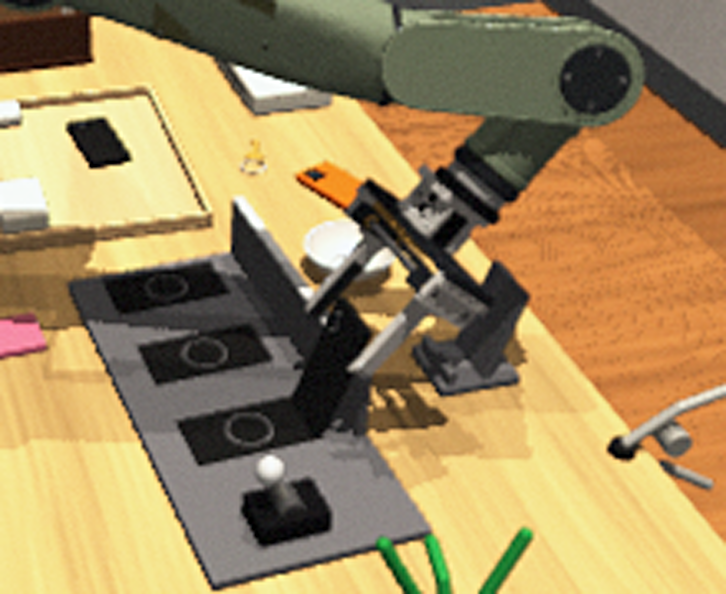

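The phone's top edge, at wrist pixels (277–383, 228–285), sits between the fingers. Closing.

```bash
python3 -m crank '[[[0,0,0,0,0,0,0],[0,0,0,0,0,0,0],[0,0,0,0,0,0,0],[0,0,0,0,0,0,0],[0,0,0,0,0,0,0]]]' 35
python3 - <<'E'
from flip import *
o,p,M=st()
phi1=-41.1
# path: lift and rotate: list of theta waypoints
s=None
for th in (92,130,160,172):
    phi=phi1+th-70.6
    h=(-.0267-.008,.012+.006) if th<100 else ((-.0387,.020) if th<172 else (-.0387,.014))
    s=plan(T_of(th,h,.108,phi,-.13),Rt(DY-90,phi),0,n=5,start=s)
E
```

```text
clock: 21.15
tool_pos: [0.6511, -0.2423, 0.0913]
tcp_rot: [0.683, -0.641, -0.24, 0.256]
force: [0.8, -1.1, 0.8]
grip_width: 0.0618
t 21.15 T [ 0.6511 -0.2423  0.0913] yaw,tilt -86.39 41.05 [-0.66 -0.04 -0.75] F [ 0.8 -1.1  0.8] w 0.0618 q [-0.35  1.14  0.47 -0.32  2.18  1.07]
[[[0.43,0,0,0.01,0.09,0.06,0],[0.42,0,0,0,0.09,0.05,0],[0.43,0,0,0.01,0.09,0.04,0],[0.43,0,0,0,0.1,0.04,0],[0.43,0,0,0.01,0.1,0.03,0]]]
[[[0.76,0,0,0,0.16,0.14,0],[0.76,0,0,0,0.18,0.12,0],[0.76,0,0,0,0.19,0.1,0],[0.76,0,0,0,0.2,0.06,0],[0.76,0,0,0,0.21,0.05,0]]]
[[[0.6,0,0,0,0.12,0.1,0],[0.6,0,0,0,0.13,0.1,0],[0.6,0,0,0,0.14,0.07,0],[0.6,0,0,0,0.14,0.07,0],[0.6,0,0,0,0.15,0.05,0]]]
[[[0.24,0,0,0,0.07,0.05,0],[0.24,0,0,0,0.08,0.05,0],[0.24,0,0,0,0.08,0.04,0],[0.24,0,0,0,0.07,0.04,0],[0.24,0,0,0,0.08,0.04,0]]]
```

```bash
python3 -m crank '[[[0.43,0,0,0.01,0.09,0.04,0],[0.42,0,0,0,0.09,0.04,0],[0.43,0,0,0.01,0.09,0.04,0],[0.43,0,0,0,0.1,0.03,0],[0.43,0,0,0.01,0.1,0.02,0]]]'
python3 - <<'E'
from flip import *
o,p,M=st()
phi1=-41.1
s=None
for th,n in ((111,2),(130,3),(145,3),(160,2)):
    phi=phi1+th-70.6
    h=(-.0387,.020)
    s=plan(T_of(th,h,.108,phi,-.13),Rt(DY-90,phi),0,n=n,start=s)
q=optics.camera("side");cv2.imwrite("pics/side12.png",cv2.resize(q["image"][120:300,280:500],None,fx=3.3,fy=3.3,interpolation=cv2.INTER_CUBIC))
E
```

```text
clock: 21.78
tool_pos: [0.6264, -0.2451, 0.0964]
tcp_rot: [0.718, -0.675, -0.116, 0.124]
force: [0.1, 0.1, -1.8]
grip_width: 0.0618
t 21.775 T [ 0.6264 -0.2451  0.0964] yaw,tilt -86.39 19.54 [-0.33 -0.02 -0.94] F [ 0.1  0.1 -1.8] w 0.0618 q [-0.42  0.74  1.03 -0.16  1.68  1.1 ]
[[[0.94,0,0,0,0.26,0.16,0],[0.94,0,0,0,0.27,0.12,0]]]
[[[0.63,0,0,0,0.14,0.1,0],[0.64,0,0,0,0.15,0.09,0],[0.63,0,0,0,0.16,0.06,0]]]
[[[0.5,0,0,0,0.11,0.08,0],[0.5,0,0,0,0.12,0.06,0],[0.5,0,0,0,0.12,0.06,0]]]
[[[0.75,0,0,0,0.17,0.11,0],[0.75,0,0,0,0.18,0.09,0]]]
```

View pics/side12.png

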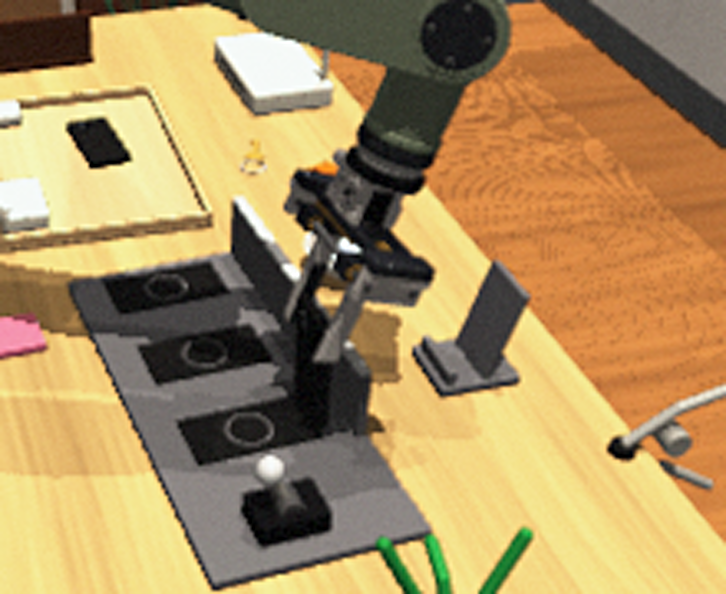

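The phone is upright. Continue rotating it down toward the robot.

```bash
python3 -m crank '[[[0.94,0,0,0,0.26,0.14,0],[0.94,0,0,0,0.27,0.1,0],[0.63,0,0,0,0.14,0.1,0],[0.64,0,0,0,0.15,0.09,0],[0.63,0,0,0,0.16,0.06,0]]]'
python3 -m crank '[[[0.5,0,0,0,0.11,0.08,0],[0.5,0,0,0,0.12,0.06,0],[0.5,0,0,0,0.12,0.06,0],[0.75,0,0,0,0.17,0.11,0],[0.75,0,0,0,0.18,0.09,0]]]'
python3 - <<'E'
from flip import *
o,p,M=st()
phi1=-41.1
s=None
for th,n in ((173,5),):
    phi=phi1+th-70.6
    s=plan(T_of(th,(-.0387,.0145),.108,phi,-.13),Rt(DY-90,phi),0,n=n,start=s)
q=optics.camera("side");cv2.imwrite("pics/side13.png",cv2.resize(q["image"][120:300,260:480],None,fx=3.3,fy=3.3,interpolation=cv2.INTER_CUBIC))
E
```

```text
clock: 22.45
tool_pos: [0.5763, -0.2484, 0.0773]
tcp_rot: [0.72, -0.676, 0.109, -0.115]
force: [-0.8, -0.3, -2.9]
grip_width: 0.0623
clock: 23.08
tool_pos: [0.5592, -0.2455, 0.0459]
tcp_rot: [0.677, -0.63, 0.255, -0.282]
force: [0.5, 1.8, -1.5]
grip_width: 0.0619
t 23.075 T [ 0.5592 -0.2455  0.0459] yaw,tilt -85.67 44.65 [ 0.7   0.06 -0.71] F [ 0.5  1.8 -1.5] w 0.0619 q [-0.92  0.27  2.1   1.21  0.69 -0.37]
[[[0.33,0.02,0,0.02,0.1,0.06,0],[0.34,0.02,0,0.01,0.1,0.06,0],[0.33,0.02,0,0.02,0.1,0.05,0],[0.33,0.01,0,0.02,0.11,0.05,0],[0.34,0.02,0,0.01,0.11,0.04,0]]]
```

View pics/side13.png

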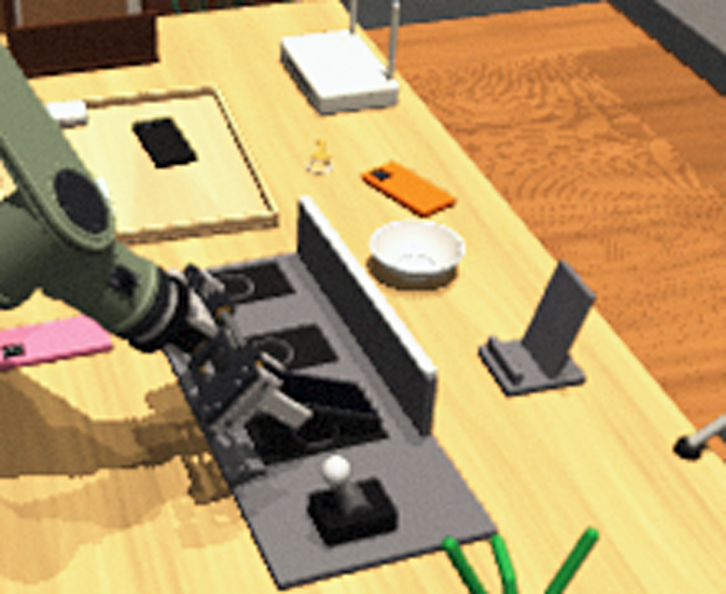

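```bash
python3 -m crank '[[[0.33,0.02,0,0.02,0.1,0.06,0],[0.34,0.02,0,0.01,0.1,0.06,0],[0.33,0.02,0,0.02,0.1,0.05,0],[0.33,0.01,0,0.02,0.11,0.05,0],[0.34,0.02,0,0.01,0.11,0.04,0]]]'
python3 - <<'E'
from flip import *
o,p,M=st()
q=optics.camera("side");cv2.imwrite("pics/side14.png",cv2.resize(q["image"][120:300,260:480],None,fx=3.3,fy=3.3,interpolation=cv2.INTER_CUBIC))
E
```

```text
clock: 23.75
tool_pos: [0.554, -0.2499, 0.0176]
tcp_rot: [0.627, -0.589, 0.348, -0.372]
force: [0.7, 1.4, -0.6]
grip_width: 0.0619
t 23.75 T [ 0.554  -0.2499  0.0176] yaw,tilt -86.32 61.28 [ 0.88  0.06 -0.48] F [ 0.7  1.4 -0.6] w 0.0619 q [-1.08  0.51  2.18  1.72  0.94 -1.06]
```

View pics/side14.png

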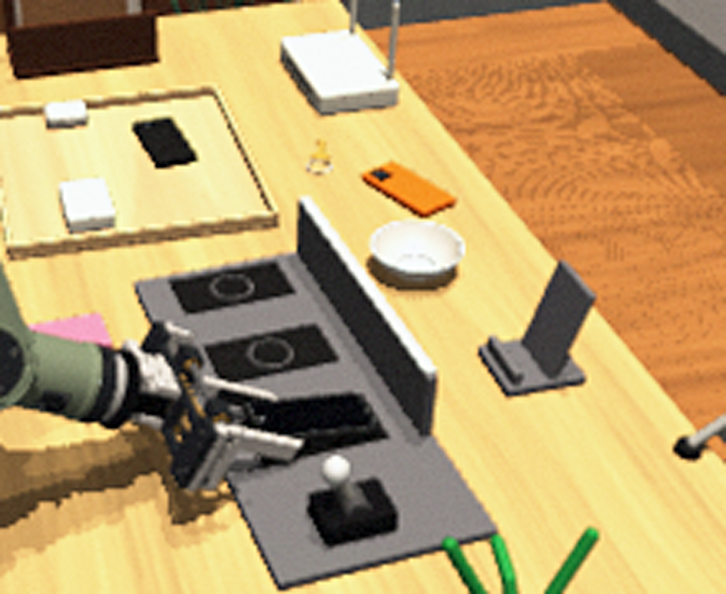

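It's nearly flat, so I'll release it, back off, and look from above.

```bash
python3 -m crank '[[[0,0,0,0,0,0,0.8],[0,0,0,0,0,0,0.9],[0,0,0,0,0,0,1],[0,0,0,0,0,-0.3,1],[0,0,0,0,0,-0.6,1]]]'
python3 - <<'E'
from flip import *
o,p,M=st()
s=plan(dk(-.13,-.13,.2),Rt(DY-90,25),1,n=5)
s=plan(dk(-.12,-.13,.17),Rt(DY-90,0),1,n=5,start=s)
E
```

```text
clock: 24.42
tool_pos: [0.5138, -0.2515, 0.0394]
tcp_rot: [0.628, -0.589, 0.348, -0.371]
force: [0.1, -0.3, 0.2]
grip_width: 0.0935
t 24.425 T [ 0.5138 -0.2515  0.0394] yaw,tilt -86.33 61.13 [ 0.87  0.06 -0.48] F [ 0.1 -0.3  0.2] w 0.0935 q [-1.18  0.42  2.25  1.6   0.98 -1.02]
[[[-0.72,0,0,0,-0.61,-0.22,1],[-0.73,0,0,0.01,-0.58,-0.3,1],[-0.72,0,0,0,-0.54,-0.36,1],[-0.72,0.01,0,0,-0.48,-0.44,1],[-0.72,0,0,0,-0.43,-0.49,1]]]
[[[-0.5,0,0,0,0.01,0.13,1],[-0.5,0,0,0,0.01,0.12,1],[-0.5,0,0,0,-0.01,0.13,1],[-0.5,0,0,0,-0.02,0.13,1],[-0.5,0,0,0,-0.03,0.12,1]]]
```

```bash
python3 -m crank '[[[-0.72,0,0,0,-0.61,-0.22,1],[-0.73,0,0,0.01,-0.58,-0.3,1],[-0.72,0,0,0,-0.54,-0.36,1],[-0.72,0.01,0,0,-0.48,-0.44,1],[-0.72,0,0,0,-0.43,-0.49,1]]]'
python3 -m crank '[[[-0.5,0,0,0,0.01,0.13,1],[-0.5,0,0,0,0.01,0.12,1],[-0.5,0,0,0,-0.01,0.13,1],[-0.5,0,0,0,-0.02,0.13,1],[-0.5,0,0,0,-0.03,0.12,1]]]'
python3 - <<'E'
from flip import *
o,p,M=st()
p=optics.camera("wrist"); save(p,"wrist15")
c,uv=wcloud(p); Q=todk(c); m=(abs(Q[:,1]+.13)<.05)&(Q[:,0]>-.19)&(Q[:,0]<-.01)&(Q[:,2]>.019)&(Q[:,2]<.035)
print(m.sum(),rect(Q[m][:,:2]),Q[m].mean(0),np.percentile(Q[m][:,2],[5,50,95]))
E
```

```text
clock: 25.05
tool_pos: [0.5272, -0.2453, 0.1674]
tcp_rot: [0.707, -0.653, 0.175, -0.206]
force: [1.2, 1.0, -0.1]
grip_width: 0.0935
clock: 25.68
tool_pos: [0.5419, -0.2439, 0.1385]
tcp_rot: [0.736, -0.675, 0.031, -0.049]
force: [0.2, -0.2, -0.4]
grip_width: 0.0939
t 25.675 T [ 0.5419 -0.2439  0.1385] yaw,tilt -84.98 6.65 [ 0.11  0.03 -0.99] F [ 0.2 -0.2 -0.4] w 0.0939 q [-0.62  0.23  1.63  0.1   1.21  0.83]
7164 (array([-0.10168564, -0.12863615]), 126.35121154785156, 62.4805793762207, 0.1382702887058258) [-0.09982873 -0.12846325  0.02532091] [0.02372558 0.02539128 0.02667998]
```

View pics/wrist15.png

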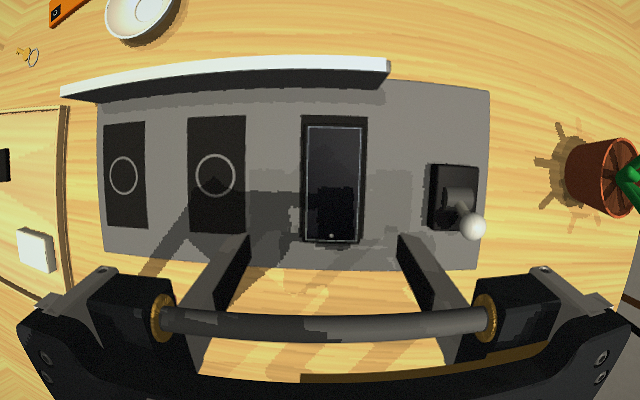

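Phone A lies screen up on pad0, about 7 mm from centre and square to the board. Now I'll locate phone B.

Run:
```python
from flip import *
p=optics.camera("top"); save(p,"top16")
for r in optics.trace(p,"phone_b"):
    m=r["pixels"]
    if p["image"][m].mean()>50: continue
    c=cloud(p,m); v,u=np.nonzero(m); q=onplane(p,np.c_[u,v],np.median(c[:,2]))[:,:2]
    print(r["confidence"],r["extent"],np.median(c[:,2]),rect(q),q.mean(0))
s=plan([.50,0,.28],Rt(-45),1)
s=plan([.559,.363,.12],Rt(2.5),1,start=s)
```

```text
0.74 [175.2, 187.1, 43.9, 21.6] 0.0177240952721045 (array([0.55803754, 0.36392984]), 120.5483627319336, 58.72761154174805, -84.93383407592773) [0.55794355 0.36431325]
0.64 [385.9, 170.4, 23.6, 17.6] 0.025073812511570592 (array([ 0.60977405, -0.24670418]), 61.92154312133789, 41.404571533203125, -89.64276504516602) [ 0.61077415 -0.24945587]
[[[-0.07,-0.01,-0.4,-0.5,0.01,-0.28,1],[-0.07,-0.01,-0.4,-0.5,-0.02,-0.27,1],[-0.07,-0.01,-0.4,-0.49,-0.06,-0.28,1],[-0.06,-0.01,-0.4,-0.5,-0.08,-0.27,1],[-0.07,-0.02,-0.39,-0.48,-0.12,-0.28,1]]]
[[[-0.07,-0.01,-0.4,-0.48,-0.14,-0.27,1],[-0.07,-0.01,-0.4,-0.47,-0.18,-0.28,1],[-0.07,-0.01,-0.4,-0.45,-0.2,-0.28,1],[-0.07,-0.01,-0.4,-0.44,-0.23,-0.28,1],[-0.07,-0.01,-0.4,-0.42,-0.26,-0.28,1]]]
[[[0,0,-0.47,-0.43,-0.6,0.32,1],[0,0,-0.48,-0.38,-0.63,0.32,1],[0,0,-0.47,-0.33,-0.66,0.32,1],[0,0,-0.48,-0.27,-0.68,0.32,1],[0,0,-0.47,-0.21,-0.71,0.32,1]]]
[[[0,0,-0.48,-0.15,-0.72,0.32,1],[0,0,-0.47,-0.1,-0.73,0.32,1],[0,0,-0.48,-0.03,-0.73,0.32,1],[0,0,-0.47,0.03,-0.74,0.32,1],[0,0,-0.48,0.09,-0.73,0.32,1]]]
```

View pics/top16.png

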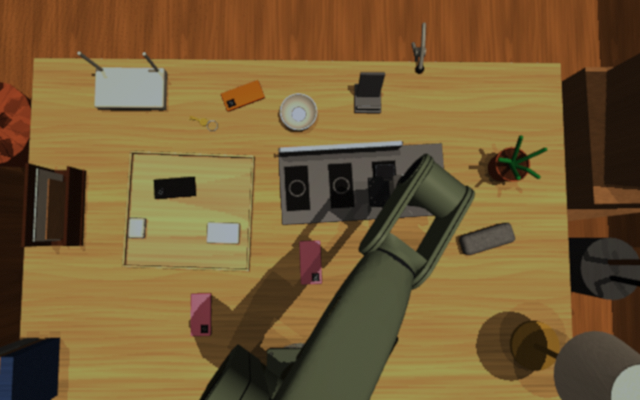

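```bash
python3 -m crank '[[[-0.07,-0.01,-0.4,-0.5,0.01,-0.28,1],[-0.07,-0.01,-0.4,-0.5,-0.02,-0.27,1],[-0.07,-0.01,-0.4,-0.49,-0.06,-0.28,1],[-0.06,-0.01,-0.4,-0.5,-0.08,-0.27,1],[-0.07,-0.02,-0.39,-0.48,-0.12,-0.28,1]]]'
python3 -m crank '[[[-0.07,-0.01,-0.4,-0.48,-0.14,-0.27,1],[-0.07,-0.01,-0.4,-0.47,-0.18,-0.28,1],[-0.07,-0.01,-0.4,-0.45,-0.2,-0.28,1],[-0.07,-0.01,-0.4,-0.44,-0.23,-0.28,1],[-0.07,-0.01,-0.4,-0.42,-0.26,-0.28,1]]]'
python3 -m crank '[[[0,0,-0.47,-0.43,-0.6,0.32,1],[0,0,-0.48,-0.38,-0.63,0.32,1],[0,0,-0.47,-0.33,-0.66,0.32,1],[0,0,-0.48,-0.27,-0.68,0.32,1],[0,0,-0.47,-0.21,-0.71,0.32,1]]]'
python3 -m crank '[[[0,0,-0.48,-0.15,-0.72,0.32,1],[0,0,-0.47,-0.1,-0.73,0.32,1],[0,0,-0.48,-0.03,-0.73,0.32,1],[0,0,-0.47,0.03,-0.74,0.32,1],[0,0,-0.48,0.09,-0.73,0.32,1]]]'
cat >> h.py <<'E'
def wphone(p,pred=None):
    "rect of dark tops at z .015-.022 in tray from the wrist camera"
    c,uv=wcloud(p); g=p["image"].mean(2)[uv[:,1],uv[:,0]]
    m=(abs(c[:,2]-.0185)<.004)&(g<75)&(uv[:,1]<230)
    im=np.zeros((400,640),np.uint8); im[uv[m][:,1],uv[m][:,0]]=1; im=cv2.morphologyEx(im,cv2.MORPH_OPEN,np.ones((3,3)))
    n,l,s,_=cv2.connectedComponentsWithStats(im)
    lab=l[uv[:,1],uv[:,0]]
    for i in range(1,n):
        if s[i,4]>1500: print(s[i],rect(c[lab==i][:,:2]),np.median(c[lab==i][:,2]))
E
python3 - <<'E'
from flip import *
st(); p=optics.camera("wrist"); save(p,"wrist17"); wphone(p)
E
```

```text
clock: 26.45
tool_pos: [0.5196, -0.1206, 0.2105]
tcp_rot: [0.844, -0.536, 0.016, -0.026]
force: [0.2, 0.4, -0.8]
grip_width: 0.0937
clock: 27.08
tool_pos: [0.4981, 0.0007, 0.2815]
tcp_rot: [0.924, -0.382, 0.0, 0.0]
force: [0.3, -0.7, 0.1]
grip_width: 0.094
clock: 27.7
tool_pos: [0.5283, 0.1824, 0.2007]
tcp_rot: [0.983, -0.183, 0.0, -0.0]
force: [-0.5, -0.7, 0.0]
grip_width: 0.094
clock: 28.32
tool_pos: [0.5583, 0.3636, 0.1209]
tcp_rot: [1.0, 0.023, 0.0, -0.0]
force: [0.2, -0.6, 0.6]
grip_width: 0.094
t 28.325 T [0.5583 0.3636 0.1209] yaw,tilt 2.65 0.03 [ 0.  0. -1.] F [ 0.2 -0.6  0.6] w 0.0940 q [0.45 0.46 1.37 0.   1.32 0.4 ]
[ 291  133   62   97 5561] (array([0.55766852, 0.38036664]), 97.25027465820312, 58.21049118041992, -85.16269588470459) 0.018723190052128802
```

View pics/wrist17.png

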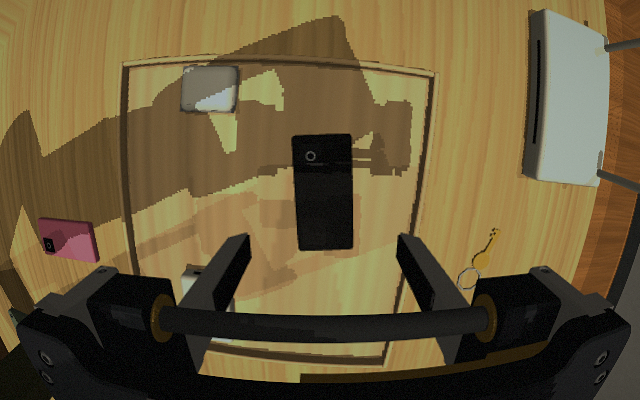

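Phone B is at wrist pixels (323,190), with its long axis about 5° off. I'll correct the yaw, descend and grip.

```bash
python3 -m crank '[[[0,0,-0.12,0,0,0.8,1],[0,0,-0.11,0,0,0.8,1],[0,0,0,0,0,0.6,1],[0,0,0,0,0,0.2,1],[0,0,0,0,0,0.11,1]]]' 25
python3 -m crank '[[[0,0,0,0,0,0,0],[0,0,0,0,0,0,0],[0,0,0,0,0,0,0],[0,0,0,0,0,0,0],[0,0,0,0,0,0,0]]]' 30
python3 - <<'E'
from flip import *
o,p,M=st()
s=plan([p[0],p[1],.2],M,0,n=5)
s=plan(dk(-.08,.13,.22),Rt(DY-90),0,start=s)
s=plan(dk(-.08,.13,.2),Rt(DY-90,65),0,start=s,n=10)
E
```

```text
clock: 29.0
tool_pos: [0.5594, 0.3625, -0.0046]
tcp_rot: [0.999, 0.041, 0.0, -0.0]
force: [1.2, -0.1, 1.5]
grip_width: 0.0942
clock: 29.62
tool_pos: [0.5593, 0.3625, -0.0052]
tcp_rot: [0.999, 0.041, -0.0, 0.0]
force: [-0.9, -0.6, 2.7]
grip_width: 0.0576
t 29.625 T [ 0.5593  0.3625 -0.0052] yaw,tilt 4.71 0.04 [-0. -0. -1.] F [-0.9 -0.6  2.7] w 0.0576 q [0.45 0.6  1.44 0.   1.11 0.36]
[[[0,0,0,0,0,-0.82,0],[0,0,0,0,0,-0.82,0],[0,0,0,0,0,-0.82,0],[0,0,0,0,0,-0.82,0],[0,0,0,0,0,-0.82,0]]]
[[[0,0,0.91,-0.03,0.7,-0.04,0],[0,0,0.91,0.08,0.7,-0.04,0],[0,0,0.91,0.19,0.67,-0.04,0],[0,0,0.91,0.29,0.64,-0.04,0],[0,0,0.92,0.39,0.58,-0.04,0]]]
[[[0,0,0.91,0.48,0.52,-0.04,0],[0,0,0.91,0.56,0.43,-0.04,0],[0,0,0.91,0.61,0.33,-0.04,0],[0,0,0.91,0.66,0.24,-0.04,0],[0,0,0.91,0.69,0.13,-0.04,0]]]
[[[0.65,0,0,0,0,0.04,0],[0.65,0,0,0,0,0.04,0],[0.65,0,0,0,0.01,0.04,0],[0.65,0,0,0,0.01,0.04,0],[0.65,0,0,0,0.02,0.03,0]]]
[[[0.65,0,0,0,0.02,0.03,0],[0.65,0,0,0,0.03,0.04,0],[0.65,0,0,0,0.02,0.02,0],[0.65,0,0,0,0.04,0.03,0],[0.65,0,0,0,0.03,0.02,0]]]
```

Grip width is 57.6 mm, so this is phone_b. I'll carry it to pad2 and tilt.

```bash
python3 -m crank '[[[0,0,0,0,0,-0.82,0],[0,0,0,0,0,-0.82,0],[0,0,0,0,0,-0.82,0],[0,0,0,0,0,-0.82,0],[0,0,0,0,0,-0.82,0]]]'
python3 -m crank '[[[0,0,0.91,-0.03,0.7,-0.04,0],[0,0,0.91,0.08,0.7,-0.04,0],[0,0,0.91,0.19,0.67,-0.04,0],[0,0,0.91,0.29,0.64,-0.04,0],[0,0,0.92,0.39,0.58,-0.04,0]]]'
python3 -m crank '[[[0,0,0.91,0.48,0.52,-0.04,0],[0,0,0.91,0.56,0.43,-0.04,0],[0,0,0.91,0.61,0.33,-0.04,0],[0,0,0.91,0.66,0.24,-0.04,0],[0,0,0.91,0.69,0.13,-0.04,0]]]'
python3 - <<'E'
from flip import *
o,p,M=st()
save(optics.camera("wrist"),"wrist18"); q=np.array(o['q'])
for phi in (20,40,65):
    q,ep,er=ik(dk(-.08,.13,.2),Rt(DY-90,phi),q); print(phi,q.round(2),ep,er)
n=Rt(DY-90,65)[:,2]
for cx,cz in ((-.03,.085),(-.02,.072),(-.012,.072)):
    q,ep,er=ik(dk(cx,.13,cz)+.0167*n,Rt(DY-90,65),q); print(cx,cz,q.round(2),ep,er)
E
```

```text
clock: 30.25
tool_pos: [0.5589, 0.3621, 0.1995]
tcp_rot: [0.999, 0.041, -0.001, 0.001]
force: [0.8, 0.9, -2.0]
grip_width: 0.0577
clock: 30.88
tool_pos: [0.5654, 0.1861, 0.2084]
tcp_rot: [0.936, -0.352, -0.001, 0.001]
force: [0.1, 0.3, -2.2]
grip_width: 0.0577
clock: 31.5
tool_pos: [0.5719, 0.0108, 0.2185]
tcp_rot: [0.727, -0.686, -0.001, 0.001]
force: [-0.1, -0.6, -2.0]
grip_width: 0.0576
t 31.5 T [0.5719 0.0108 0.2185] yaw,tilt -86.7 0.12 [-0. -0. -1.] F [-0.1 -0.6 -2. ] w 0.0576 q [-0.13  0.18  1.52 -0.    1.45  1.38]
20 [-0.18 -0.05  1.85  0.1   1.01  1.29] 3.1654306914270615e-16 5.014697481375524e-16
40 [-0.26 -0.24  2.14  0.37  0.6   1.01] 4.4078469413238386e-12 9.665252633155402e-11
65 [-0.38 -0.24  2.45  1.95  0.43 -0.61] 3.1217209785955638e-12 6.178442478545826e-11
-0.03 0.085 [-0.29  0.34  2.31  2.62  0.68 -1.31] 3.283371389106578e-14 3.4471527599720623e-13
-0.02 0.072 [-0.28  0.39  2.28  2.65  0.7  -1.34] 1.034111876505892e-12 3.868767735043012e-12
-0.012 0.072 [-0.27  0.4   2.26  2.66  0.69 -1.33] 2.902772568273383e-11 5.348486131435104e-10
```

View pics/wrist18.png

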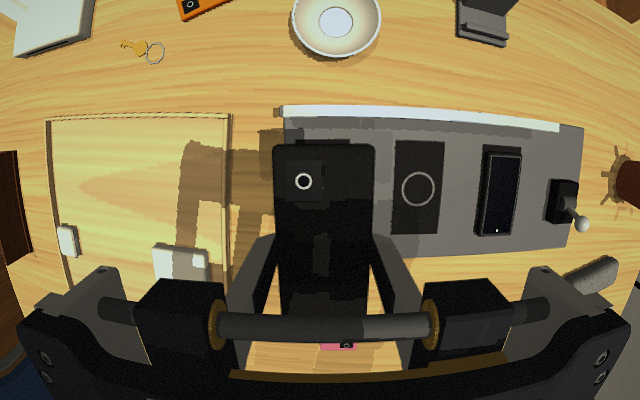

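Run:
```python
from flip import *
o,p,M=pose(); q=np.array(o['q'])
for x,z,phi in ((-.07,.21,10),(-.06,.20,20),(-.05,.19,30),(-.045,.18,40),(-.04,.17,50),(-.035,.16,58),(-.03,.15,65),(-.025,.11,65),(-.02,.085,65)):
    n=Rt(DY-90,phi)[:,2]
    q,ep,er=ik(dk(x,.13,z)+.0167*n,Rt(DY-90,phi),q); print(phi,q.round(2),round(ep,4),round(er,3))
n=Rt(DY-90,65)[:,2]
s=None
n3=Rt(DY-90,30)[:,2]
s=plan(dk(-.05,.13,.19)+.0167*n3,Rt(DY-90,30),0,n=5)
s=plan(dk(-.03,.13,.15)+.0167*n,Rt(DY-90,65),0,start=s,n=10)
s=plan(dk(-.03,.13,.085)+.0167*n,Rt(DY-90,65),0,start=s,n=5)
```

```text
10 [-0.15  0.1   1.67  0.04  1.2   1.35] 0.0 0.0
20 [-0.17  0.02  1.81  0.1   0.97  1.3 ] 0.0 0.0
30 [-0.19 -0.03  1.94  0.19  0.73  1.21] 0.0 0.0
40 [-0.22 -0.07  2.08  0.4   0.49  1.  ] 0.0 0.0
50 [-0.25 -0.06  2.2   1.02  0.28  0.36] 0.0 0.0
58 [-0.27  0.01  2.28  1.99  0.31 -0.62] 0.0 0.0
65 [-0.29  0.12  2.32  2.45  0.51 -1.1 ] 0.0 0.0
65 [-0.28  0.26  2.31  2.58  0.61 -1.24] 0.0 0.0
65 [-0.28  0.35  2.29  2.63  0.67 -1.31] 0.0 0.0
[[[0.6,-0.01,-0.01,-0.03,-0.16,0.17,0],[0.6,-0.01,-0.01,-0.02,-0.13,0.19,0],[0.61,-0.01,-0.02,-0.03,-0.12,0.2,0],[0.6,-0.01,-0.01,-0.02,-0.1,0.22,0],[0.6,-0.01,-0.01,-0.02,-0.07,0.22,0]]]
[[[0.35,0,0,0,-0.01,0.08,0],[0.35,0,0,0,-0.01,0.09,0],[0.35,0,0,0,-0.01,0.08,0],[0.35,0,0,0,0.01,0.09,0],[0.35,0,0,0,0,0.08,0]]]
[[[0.35,0,0,0,0.01,0.08,0],[0.35,0,0,0,0.02,0.08,0],[0.35,0,0,0,0.02,0.09,0],[0.35,0,0,0,0.03,0.08,0],[0.35,0,0,0,0.03,0.07,0]]]
[[[0,0,0,0,0.24,0.11,0],[0,0,0,0,0.23,0.11,0],[0,0,0,0,0.24,0.11,0],[0,0,0,0,0.23,0.11,0],[0,0,0,0,0.24,0.11,0]]]
```

```bash
python3 -m crank '[[[0.6,-0.01,-0.01,-0.03,-0.16,0.17,0],[0.6,-0.01,-0.01,-0.02,-0.13,0.19,0],[0.61,-0.01,-0.02,-0.03,-0.12,0.2,0],[0.6,-0.01,-0.01,-0.02,-0.1,0.22,0],[0.6,-0.01,-0.01,-0.02,-0.07,0.22,0]]]'
python3 -m crank '[[[0.35,0,0,0,-0.01,0.08,0],[0.35,0,0,0,-0.01,0.09,0],[0.35,0,0,0,-0.01,0.08,0],[0.35,0,0,0,0.01,0.09,0],[0.35,0,0,0,0,0.08,0]]]'
python3 - <<'E'
from flip import *
o,p,M=st()
n=Rt(DY-90,65)[:,2]
s=plan(dk(-.03,.13,.15)+.0167*n,Rt(DY-90,65),0,n=10)
E
```

```text
clock: 32.17
tool_pos: [0.6106, 0.0209, 0.1752]
tcp_rot: [0.708, -0.657, 0.175, -0.192]
force: [0.3, 0.5, -1.6]
grip_width: 0.0574
clock: 32.8
tool_pos: [0.6237, 0.0222, 0.1587]
tcp_rot: [0.671, -0.623, 0.272, -0.297]
force: [0.3, 0.8, -2.0]
grip_width: 0.0577
t 32.8 T [0.6237 0.0222 0.1587] yaw,tilt -85.64 47.54 [ 0.74  0.06 -0.68] F [ 0.3  0.8 -2. ] w 0.0577 q [-0.24 -0.06  2.17  0.82  0.32  0.57]
[[[0.17,0.01,0,0.01,0,0.04,0],[0.18,0.01,0,0.02,0.01,0.04,0],[0.17,0,0.01,0.01,0.01,0.04,0],[0.18,0.01,0,0.02,0.01,0.04,0],[0.17,0.01,0,0.01,0.01,0.04,0]]]
[[[0.18,0.01,0,0.02,0.01,0.05,0],[0.17,0.01,0,0.01,0.01,0.03,0],[0.18,0,0.01,0.02,0.01,0.04,0],[0.17,0.01,0,0.01,0.02,0.04,0],[0.18,0.01,0,0.01,0.01,0.04,0]]]
```

```bash
python3 -m crank '[[[0.17,0.01,0,0.01,0,0.04,0],[0.18,0.01,0,0.02,0.01,0.04,0],[0.17,0,0.01,0.01,0.01,0.04,0],[0.18,0.01,0,0.02,0.01,0.04,0],[0.17,0.01,0,0.01,0.01,0.04,0]]]'
python3 -m crank '[[[0.18,0.01,0,0.02,0.01,0.05,0],[0.17,0.01,0,0.01,0.01,0.03,0],[0.18,0,0.01,0.02,0.01,0.04,0],[0.17,0.01,0,0.01,0.02,0.04,0],[0.18,0.01,0,0.01,0.01,0.04,0]]]'
python3 - <<'E'
from flip import *
o,p,M=st()
n=Rt(DY-90,65)[:,2]
s=plan(dk(-.03,.13,.082)+.0167*n,Rt(DY-90,65),0,n=5)
s=plan(dk(-.021,.13,.0695)+.0167*n,Rt(DY-90,65),0,n=5,start=s)
q=optics.camera("side");cv2.imwrite("pics/side19.png",cv2.resize(q["image"][100:280,220:440],None,fx=3.3,fy=3.3,interpolation=cv2.INTER_CUBIC))
E
```

```text
clock: 33.42
tool_pos: [0.6306, 0.0186, 0.1509]
tcp_rot: [0.644, -0.602, 0.321, -0.345]
force: [0.2, 0.2, -0.8]
grip_width: 0.0575
clock: 34.05
tool_pos: [0.638, 0.0156, 0.143]
tcp_rot: [0.615, -0.578, 0.368, -0.391]
force: [-0.1, 0.8, -1.8]
grip_width: 0.0577
t 34.05 T [0.638  0.0156 0.143 ] yaw,tilt -86.49 64.94 [ 0.9   0.06 -0.42] F [-0.1  0.8 -1.8] w 0.0577 q [-0.29  0.12  2.32  2.45  0.51 -1.1 ]
[[[0,0,0,0,0.25,0.11,0],[0,0,0,0,0.24,0.12,0],[0,-0.01,0,0,0.25,0.11,0],[0.01,0,0,-0.01,0.25,0.12,0],[0,0,0,0,0.25,0.11,0]]]
[[[0,0,0,0,0.03,0.05,0],[0,0,0,0,0.03,0.06,0],[0,0,0,0,0.03,0.05,0],[0,0,0,0,0.03,0.06,0],[0,0,0,0,0.03,0.05,0]]]
```

View pics/side19.png

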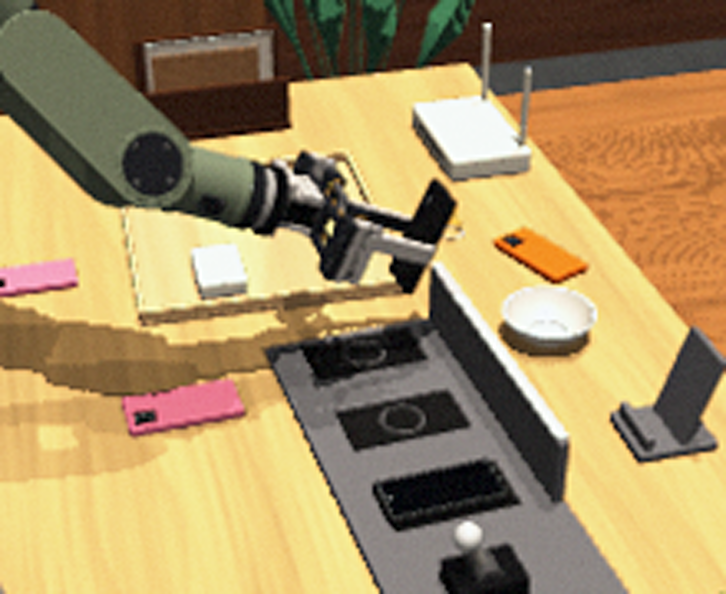

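```bash
python3 -m crank '[[[0,0,0,0,0.25,0.11,0],[0,0,0,0,0.24,0.12,0],[0,0,0,0,0.25,0.11,0],[0,0,0,0,0.25,0.12,0],[0,0,0,0,0.25,0.11,0]]]'
python3 -m crank '[[[0,0,0,0,0.03,0.05,0],[0,0,0,0,0.03,0.06,0],[0,0,0,0,0.03,0.05,0],[0,0,0,0,0.03,0.06,0],[0,0,0,0,0.02,0.05,0]]]'
python3 -c "
from h import *
o,p,M=st();print(todk(p-M[:,2]*.0167))"
```

```text
clock: 34.72
tool_pos: [0.6382, 0.0159, 0.0749]
tcp_rot: [0.615, -0.578, 0.367, -0.391]
force: [0.1, 0.4, -2.7]
grip_width: 0.0576
clock: 35.35
tool_pos: [0.6481, 0.0164, 0.0643]
tcp_rot: [0.614, -0.577, 0.368, -0.392]
force: [-0.3, -0.2, -2.1]
grip_width: 0.0577
t 35.35 T [0.6481 0.0164 0.0643] yaw,tilt -86.46 65.08 [ 0.9   0.06 -0.42] F [-0.3 -0.2 -2.1] w 0.0577 q [-0.28  0.4   2.28  2.66  0.71 -1.34]
[[-0.0197532   0.12971316  0.07129659]]
```

```bash
python3 -m crank '[[[0,0,0,0,-0.01,0.03,0],[0,0,0,0,-0.01,0.03,0],[0,0,0,0,-0.01,0.03,0],[0,0,0,0,-0.01,0.02,0],[0,0,0,0,-0.01,0.02,0]]]'
```

```text
clock: 35.98
tool_pos: [0.6544, 0.0168, 0.0634]
tcp_rot: [0.614, -0.578, 0.368, -0.392]
force: [-5.2, -0.9, 0.4]
grip_width: 0.0575
```

Contact with the board at 5 N. Slide down along the face to reach the slab.

```bash
python3 -m crank '[[[0,0,0,0,0.02,0,0],[0,0,0,0,0.02,0,0],[0,0,0,0,0.02,0,0],[0,0,0,0,0.01,0,0],[0,0,0,0,0,0,0]]]'
```

```text
clock: 36.6
tool_pos: [0.6543, 0.0168, 0.0624]
tcp_rot: [0.613, -0.577, 0.37, -0.393]
force: [-4.7, -0.1, 5.4]
grip_width: 0.0575
```

```bash
python3 -m crank '[[[0,0,0,0,0,0,0.8],[0,0,0,0,0,0,0.9],[0,0,0,0,0,0,1],[0,0,0,0,0,0,1],[0,0,0,0,0,0,1]]]'
python3 -m crank '[[[0,0,0,0,0,-0.3,1],[0,0,0,0,0,-0.4,1],[0,0,0,0,0,-0.4,1],[0,0,0,0,0,-0.4,1],[0,0,0,0,0,-0.4,1]]]'
python3 - <<'E'
from flip import *
o,p,M=st(); q=np.array(o['q'])
s=plan(dk(-.085,.13,.25),Rt(DY-90,40),1,n=5)
s=plan(dk(-.04,.13,.25),Rt(DY-90,0),1,n=5,start=s)
im=optics.camera("side");cv2.imwrite("pics/side20.png",cv2.resize(im["image"][100:280,220:440],None,fx=3.3,fy=3.3,interpolation=cv2.INTER_CUBIC))
for x,z,phi in ((-.08,.13,65),(-.08,.16,58),(-.08,.20,50),(-.08,.23,40),(-.07,.25,20),(-.04,.25,0)):
    q,ep,er=ik(dk(x,.13,z),Rt(DY-90,phi),q); print(phi,q.round(2),round(ep,4),round(er,3))
E
```

```text
clock: 37.22
tool_pos: [0.6532, 0.0167, 0.0604]
tcp_rot: [0.614, -0.578, 0.368, -0.392]
force: [-0.2, -0.3, -0.5]
grip_width: 0.0939
clock: 37.85
tool_pos: [0.5744, 0.0109, 0.1002]
tcp_rot: [0.615, -0.577, 0.368, -0.391]
force: [0.7, -1.4, 1.3]
grip_width: 0.094
t 37.85 T [0.5744 0.0109 0.1002] yaw,tilt -86.42 64.95 [ 0.9   0.06 -0.42] F [ 0.7 -1.4  1.3] w 0.0940 q [-0.38  0.17  2.46  2.48  0.69 -1.23]
[[[-0.5,0,0,0,-0.53,-0.28,1],[-0.5,0,0,-0.01,-0.51,-0.32,1],[-0.5,0,0,0,-0.47,-0.37,1],[-0.5,0,0,-0.01,-0.45,-0.4,1],[-0.5,0,0,0,-0.4,-0.44,1]]]
[[[-0.8,0,0,0,-0.14,0.11,1],[-0.8,0,0,0,-0.15,0.1,1],[-0.8,0,0,0,-0.17,0.07,1],[-0.8,0,0,0,-0.17,0.05,1],[-0.8,0,0,0,-0.18,0.03,1]]]
65 [-0.38  0.02  2.46  2.32  0.56 -1.04] 0.0013 0.021
58 [-0.35 -0.17  2.4   1.76  0.35 -0.43] 0.0 0.0
50 [-0.31 -0.28  2.28  0.76  0.41  0.61] 0.0 0.0
40 [-0.26 -0.28  2.11  0.33  0.67  1.05] 0.0 0.0
20 [-0.18 -0.07  1.76  0.09  1.11  1.3 ] 0.0 0.0
0 [-0.12  0.25  1.37  0.    1.52  1.39] 0.0 0.0
```

View pics/side20.png

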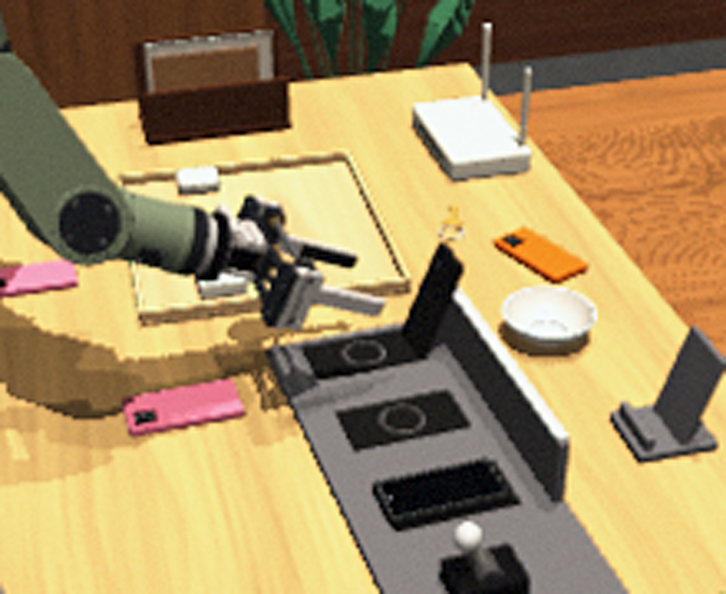

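Phone B leans on the board. The elbow is near its limit, so I'll leave by a path with more margin.

Run:
```python
from flip import *
o,p,M=pose(); q=np.array(o['q']); print(q, todk(p))
for x,z,phi in ((-.07,.12,62),(-.065,.15,57),(-.06,.18,50),(-.06,.21,40),(-.05,.24,20),(-.04,.25,0)):
    q,ep,er=ik(dk(x,.13,z),Rt(DY-90,phi),q); print(phi,q.round(2),round(ep,4),round(er,3))
s=plan(dk(-.063,.13,.16),Rt(DY-90,56),1,n=5)
s=plan(dk(-.06,.13,.21),Rt(DY-90,40),1,n=5,start=s)
s=plan(dk(-.04,.13,.25),Rt(DY-90,0),1,n=5,start=s)
```

```text
[-0.38305977  0.16221298  2.46045387  2.4830103   0.69151068 -1.23148099] [[-0.07706933  0.12799997  0.10272425]]
62 [-0.35  0.05  2.43  2.34  0.52 -1.04] 0.0 0.0
57 [-0.32 -0.1   2.37  1.82  0.33 -0.48] 0.0 0.0
50 [-0.28 -0.18  2.26  0.87  0.35  0.5 ] 0.0 0.0
40 [-0.24 -0.2   2.09  0.35  0.6   1.05] 0.0 0.0
20 [-0.17 -0.02  1.73  0.09  1.09  1.31] 0.0 0.0
0 [-0.12  0.25  1.37  0.    1.52  1.39] 0.0 0.0
[[[-0.18,0,0,-0.01,-0.23,-0.04,1],[-0.19,0,0,-0.01,-0.23,-0.06,1],[-0.18,-0.01,0,0,-0.23,-0.06,1],[-0.19,0,0,-0.01,-0.23,-0.06,1],[-0.18,0,0,-0.01,-0.22,-0.08,1]]]
[[[-0.32,0,0,0,-0.17,-0.1,1],[-0.32,0,0,0,-0.17,-0.11,1],[-0.32,0,0,0,-0.16,-0.12,1],[-0.32,0,0,0,-0.15,-0.13,1],[-0.32,0,0,0,-0.15,-0.14,1]]]
[[[-0.8,0,0,0,-0.16,-0.07,1],[-0.8,0,0,0,-0.16,-0.09,1],[-0.8,0,0,0,-0.13,-0.12,1],[-0.8,0,0,0,-0.13,-0.13,1],[-0.8,0,0,0,-0.1,-0.14,1]]]
```

```bash
python3 -m crank '[[[-0.18,0,0,-0.01,-0.23,0.02,1],[-0.19,0,0,-0.01,-0.23,-0.05,1],[-0.18,-0.01,0,0,-0.23,-0.06,1],[-0.19,0,0,-0.01,-0.23,-0.06,1],[-0.18,0,0,-0.01,-0.22,-0.08,1]]]'
python3 -m crank '[[[-0.32,0,0,0,-0.17,-0.1,1],[-0.32,0,0,0,-0.17,-0.11,1],[-0.32,0,0,0,-0.16,-0.12,1],[-0.32,0,0,0,-0.15,-0.13,1],[-0.32,0,0,0,-0.15,-0.14,1]]]'
python3 -m crank '[[[-0.8,0,0,0,-0.16,-0.07,1],[-0.8,0,0,0,-0.16,-0.09,1],[-0.8,0,0,0,-0.13,-0.12,1],[-0.8,0,0,0,-0.13,-0.13,1],[-0.8,0,0,0,-0.1,-0.14,1]]]'
python3 - <<'E'
from flip import *
o,p,M=st()
w=optics.camera("wrist"); save(w,"wrist21")
Q=todk(wcloud(w)[0]); Q=Q[(abs(Q[:,1]-.13)<.05)&(Q[:,0]>-.1)&(Q[:,0]<.06)&(Q[:,2]>.02)&(Q[:,2]<.16)]
for z0 in np.arange(.02,.16,.01):
        k=(Q[:,2]>z0)&(Q[:,2]<=z0+.01)
        if k.any(): print(round(z0,3),k.sum(),"x",Q[k,0].min().round(4),np.median(Q[k,0]).round(4),Q[k,0].max().round(4),"y",Q[k,1].min().round(4),Q[k,1].max().round(4))
E
```

```text
clock: 38.52
tool_pos: [0.5908, 0.0148, 0.1544]
tcp_rot: [0.645, -0.605, 0.319, -0.342]
force: [-0.8, 0.2, -1.2]
grip_width: 0.0941
clock: 39.15
tool_pos: [0.592, 0.02, 0.1944]
tcp_rot: [0.683, -0.634, 0.242, -0.27]
force: [0.2, 0.0, 1.5]
grip_width: 0.0938
clock: 39.78
tool_pos: [0.611, 0.0208, 0.2365]
tcp_rot: [0.734, -0.679, 0.01, -0.02]
force: [-0.0, -0.2, -0.4]
grip_width: 0.0942
t 39.775 T [0.611  0.0208 0.2365] yaw,tilt -85.52 2.52 [ 0.04  0.02 -1.  ] F [-0.  -0.2 -0.4] w 0.0942 q [-0.12  0.22  1.43  0.02  1.45  1.37]
0.02 123 x -0.0397 -0.0367 0.0129 y 0.0812 0.174
0.03 88 x -0.0346 -0.0322 0.0128 y 0.0855 0.1601
0.04 94 x -0.0316 -0.029 0.0126 y 0.1025 0.1583
0.05 147 x -0.028 -0.0252 0.0127 y 0.0804 0.17
0.06 119 x -0.0237 -0.0204 0.0129 y 0.0869 0.1733
0.07 118 x -0.0197 -0.0172 0.0128 y 0.102 0.1592
0.08 242 x -0.0161 -0.0122 0.0129 y 0.0806 0.1766
0.09 369 x -0.0114 0.0037 0.0122 y 0.08 0.1704
0.1 161 x -0.0089 -0.0061 -0.0028 y 0.1028 0.1596
0.11 128 x -0.0045 -0.0018 0.0133 y 0.1035 0.1601
0.12 798 x -0.0004 0.0074 0.0143 y 0.1032 0.1602
```

View pics/wrist21.png

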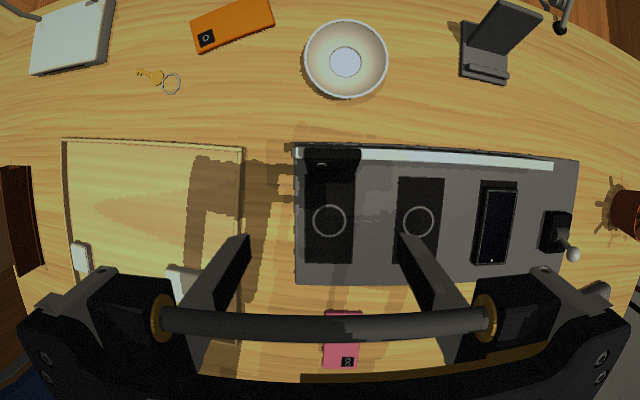

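Phone B leans at about 69°, y≈0.131. Pre-grasp and grasp from above and behind, with limits checked.

Run:
```python
from flip import *
o,p,M=st(); q=np.array(o['q'])
phi1=-42; th0=69.; Rg=Rt(DY-90,phi1); G=T_of(th0,(-.0288,.012),.102,phi1,.131); pre=G-Rg[:,2]*.055
for T,ph in ((pre,phi1),(G,phi1)):
    q,ep,er=ik(T,Rt(DY-90,ph),q); print(ph,q.round(2),round(ep,4),round(er,3))
for th in (80,91,91.1,110,130,145,160,173):
    phi=phi1+th-th0; h=(-.0288-.008,.018) if th<=91 else (-.041,.020)
    q,ep,er=ik(T_of(th,h,.102,phi,.131),Rt(DY-90,phi),q); print(th,round(phi,1),q.round(2),round(ep,4),round(er,3))
s=plan(pre,Rg,1,n=5); s2=plan(G,Rg,1,n=5,start=s)
```

```text
t 39.825 T [0.615  0.0206 0.2362] yaw,tilt -85.53 2.55 [ 0.04  0.02 -1.  ] F [ 4.5 -0.1  0.6] w 0.0939 q [-0.12  0.23  1.42  0.02  1.45  1.37]
-42 [-0.06  1.09  0.49 -0.11  2.28  1.41] 0.0 0.0
-42 [-0.06  1.02  0.71 -0.1   2.14  1.42] 0.0 0.0
80 -31.0 [-0.08  0.79  1.01 -0.07  1.87  1.43] 0.0 0.0
91 -20.0 [-0.09  0.64  1.21 -0.05  1.64  1.43] 0.0 0.0
91.1 -19.9 [-0.09  0.62  1.23 -0.05  1.64  1.43] 0.0 0.0
110 -1.0 [-0.12  0.34  1.61 -0.    1.21  1.39] 0.0 0.0
130 19.0 [-0.18  0.11  1.98  0.12  0.73  1.25] 0.0 0.0
145 34.0 [-0.25  0.03  2.22  0.51  0.36  0.83] 0.0 0.0
160 49.0 [-0.34  0.12  2.41  2.15  0.36 -0.88] 0.0 0.0
173 62.0 [-0.45  0.38  2.46  2.45  0.8  -1.33] 0.0059 0.055
[[[-0.89,0.01,0.02,0.03,-0.2,0.45,1],[-0.89,0,0.02,0.03,-0.26,0.42,1],[-0.89,0.01,0.02,0.02,-0.32,0.37,1],[-0.89,0.01,0.03,0.02,-0.38,0.31,1],[-0.89,0,0.02,0.03,-0.43,0.26,1]]]
[[[0,0,0,0,0,0.22,1],[0,0,0,0,0,0.22,1],[0,0,0,0,0,0.22,1],[0,0,0,0,0,0.22,1],[0,0,0,0,0,0.22,1]]]
```

Run:
```python
from flip import *
o,p,M=st(); q=np.array(o['q'])
phi1=-53; a=.105; th0=69.; Rg=Rt(DY-90,phi1); G=T_of(th0,(-.0288,.012),a,phi1,.131); pre=G-Rg[:,2]*.05
for T,ph in ((pre,phi1),(G,phi1)):
    q,ep,er=ik(T,Rt(DY-90,ph),q); print(ph,q.round(2),round(ep,4),round(er,3))
for th in (80,91,91.1,110,130,145,160,173):
    phi=phi1+th-th0; h=(-.0288-.008,.018) if th<=91 else (-.036,.018)
    q,ep,er=ik(T_of(th,h,a,phi,.131),Rt(DY-90,phi),q); print(th,round(phi,1),q.round(2),round(ep,4),round(er,3))
mid=pre-Rg[:,2]*.0+np.array([-.02,0,.05])
s=plan(pre,Rg,1,n=10); s2=plan(G,Rg,1,n=5,start=s)
```

```text
t 39.825 T [0.615  0.0206 0.2362] yaw,tilt -85.53 2.55 [ 0.04  0.02 -1.  ] F [ 4.5 -0.1  0.6] w 0.0939 q [-0.12  0.23  1.42  0.02  1.45  1.37]
-53 [-0.05  1.29  0.23 -0.16  2.51  1.37] 0.0014 0.029
-53 [-0.06  1.19  0.49 -0.14  2.38  1.4 ] 0.0 0.0
80 -42.0 [-0.07  0.94  0.83 -0.1   2.1   1.42] 0.0 0.0
91 -31.0 [-0.08  0.77  1.04 -0.07  1.87  1.43] 0.0 0.0
91.1 -30.9 [-0.08  0.77  1.04 -0.07  1.87  1.43] 0.0 0.0
110 -12.0 [-0.1   0.47  1.44 -0.04  1.44  1.41] 0.0 0.0
130 8.0 [-0.15  0.21  1.82  0.04  0.97  1.34] 0.0 0.0
145 23.0 [-0.21  0.08  2.08  0.19  0.6   1.17] 0.0 0.0
160 38.0 [-0.28  0.07  2.3   1.    0.25  0.31] 0.0 0.0
173 51.0 [-0.36  0.23  2.43  2.39  0.48 -1.16] 0.0 0.0
[[[-0.55,0,0.01,0.01,-0.1,0.23,1],[-0.56,0,0.01,0.02,-0.12,0.22,1],[-0.55,0.01,0.01,0.01,-0.14,0.21,1],[-0.56,0,0.01,0.02,-0.16,0.2,1],[-0.55,0,0.02,0.01,-0.18,0.18,1]]]
[[[-0.56,0,0.01,0.01,-0.19,0.16,1],[-0.55,0.01,0.01,0.01,-0.21,0.14,1],[-0.56,0,0.01,0.01,-0.22,0.12,1],[-0.55,0,0.01,0.01,-0.23,0.1,1],[-0.56,0,0.01,0.01,-0.24,0.07,1]]]
[[[0,0,0,0,0,0.2,1],[0,0,0,0,0,0.2,1],[0,0,0,0,0,0.2,1],[0,0,0,0,0,0.2,1],[0,0,0,0.01,0,0.2,1]]]
```

Run:
```python
from flip import *
o,p,M=pose(); q=np.array(o['q'])
phi1=-53; a=.105; th0=69.; Rg=Rt(DY-90,phi1); G=T_of(th0,(-.0288,.012),a,phi1,.131); pre=G-Rg[:,2]*.028
for f in np.linspace(.2,1,5):
    q,ep,er=ik(p+(pre-p)*f,Rt(DY-90,phi1*f),q); print(q.round(2),round(ep,4),round(er,3))
s=plan(pre,Rg,1,n=10)
```

```text
[-0.09  0.44  1.22 -0.03  1.67  1.42] 0.0 0.0
[-0.08  0.62  1.04 -0.05  1.85  1.43] 0.0 0.0
[-0.07  0.81  0.84 -0.08  2.04  1.43] 0.0 0.0
[-0.06  1.02  0.62 -0.11  2.24  1.41] 0.0 0.0
[-0.05  1.26  0.33 -0.15  2.47  1.38] 0.0 0.0
[[[-0.55,0,0.01,0.01,-0.06,0.26,1],[-0.56,0,0.01,0.02,-0.09,0.25,1],[-0.55,0.01,0.01,0.01,-0.11,0.24,1],[-0.56,0,0.01,0.01,-0.13,0.23,1],[-0.55,0,0.02,0.02,-0.15,0.21,1]]]
[[[-0.56,0,0.01,0.01,-0.18,0.2,1],[-0.55,0.01,0.01,0.01,-0.19,0.18,1],[-0.56,0,0.01,0.01,-0.21,0.17,1],[-0.55,0,0.01,0.01,-0.22,0.14,1],[-0.56,0,0.01,0.01,-0.24,0.12,1]]]
```

```bash
python3 -m crank '[[[-0.55,0,0.01,0.01,-0.06,0.26,1],[-0.56,0,0.01,0.02,-0.09,0.25,1],[-0.55,0.01,0.01,0.01,-0.11,0.24,1],[-0.56,0,0.01,0.01,-0.13,0.23,1],[-0.55,0,0.02,0.02,-0.15,0.21,1]]]'
python3 -m crank '[[[-0.56,0,0.01,0.01,-0.18,0.2,1],[-0.55,0.01,0.01,0.01,-0.19,0.18,1],[-0.56,0,0.01,0.01,-0.21,0.17,1],[-0.55,0,0.01,0.01,-0.22,0.14,1],[-0.56,0,0.01,0.01,-0.24,0.12,1]]]'
python3 - <<'E'
from flip import *
o,p,M=st(); q=np.array(o['q'])
phi1=-53; a=.105; th0=69.; Rg=Rt(DY-90,phi1); G=T_of(th0,(-.0288,.012),a,phi1,.131)
s=plan(G,Rg,1,n=5)
w=optics.camera("wrist"); save(w,"wrist22"); q=optics.camera("side");cv2.imwrite("pics/side22.png",cv2.resize(q["image"][100:280,280:500],None,fx=3.3,fy=3.3,interpolation=cv2.INTER_CUBIC))
E
```

```text
clock: 40.45
tool_pos: [0.6295, 0.0193, 0.172]
tcp_rot: [0.714, -0.665, -0.152, 0.157]
force: [-0.2, -0.6, -0.0]
grip_width: 0.0938
clock: 41.08
tool_pos: [0.6484, 0.0181, 0.1086]
tcp_rot: [0.653, -0.613, -0.306, 0.325]
force: [0.2, 0.7, -0.4]
grip_width: 0.0938
t 41.075 T [0.6484 0.0181 0.1086] yaw,tilt -86.41 52.98 [-0.8  -0.05 -0.6 ] F [ 0.2  0.7 -0.4] w 0.0938 q [-0.05  1.24  0.35 -0.15  2.46  1.38]
[[[0,0,0,0,-0.01,0.1,1],[0,0,0,0,0,0.1,1],[0,0,0,0.01,-0.01,0.11,1],[0,0,0,0,0,0.1,1],[0,0.01,0.01,0,-0.01,0.1,1]]]
```

View pics/wrist22.png

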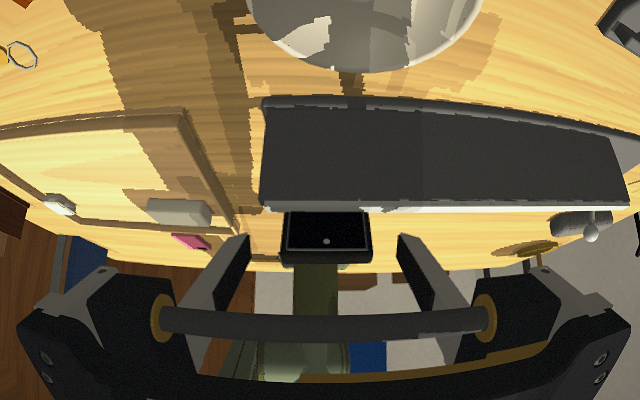

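View pics/side22.png

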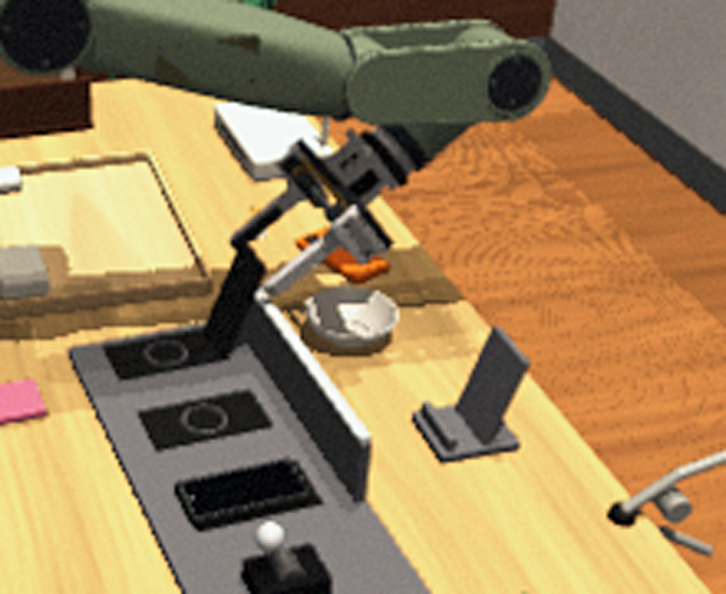

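Well aligned. Move in and grip.

```bash
python3 -m crank '[[[0,0,0,0,-0.01,0.1,1],[0,0,0,0,0,0.1,1],[0,0,0,0.01,-0.01,0.11,1],[0,0,0,0,0,0.1,1],[0,0,0,0,-0.01,0.1,1]]]'
python3 -m crank '[[[0,0,0,0,0,0,0],[0,0,0,0,0,0,0],[0,0,0,0,0,0,0],[0,0,0,0,0,0,0],[0,0,0,0,0,0,0]]]' 35
python3 - <<'E'
from flip import *
o,p,M=st(); phi1=-tilt(M)[1]; a=.105; th0=69.
s=plan(T_of(91,(-.0288-.008,.018),a,phi1+22,.131),Rt(DY-90,phi1+22),0,n=5)
for th,n in ((110,2),(130,3),(140,2),(145,3)):
    phi=phi1+th-th0; s=plan(T_of(th,(-.037,.020),a,phi,.131),Rt(DY-90,phi),0,n=n,start=s)
E
```

```text
clock: 41.8
tool_pos: [0.6297, 0.0165, 0.0933]
tcp_rot: [0.653, -0.614, -0.304, 0.323]
force: [0.9, 0.1, -0.3]
grip_width: 0.0941
clock: 42.42
tool_pos: [0.6299, 0.0165, 0.0922]
tcp_rot: [0.653, -0.613, -0.304, 0.324]
force: [0.7, -0.3, 1.0]
grip_width: 0.0577
t 42.425 T [0.6299 0.0165 0.0922] yaw,tilt -86.41 52.72 [-0.79 -0.05 -0.61] F [ 0.7 -0.3  1. ] w 0.0577 q [-0.06  1.18  0.49 -0.14  2.38  1.4 ]
[[[0.44,0,0,0,0.07,0.08,0],[0.44,0,0,0,0.08,0.08,0],[0.44,0,0,0,0.08,0.07,0],[0.44,0,0,0,0.09,0.06,0],[0.44,0,0,0,0.1,0.05,0]]]
[[[0.95,0,0,0,0.17,0.18,0],[0.95,0,0,0,0.21,0.15,0]]]
[[[0.67,0,0,0,0.11,0.14,0],[0.66,0,0,0,0.13,0.12,0],[0.67,0,0,0,0.14,0.11,0]]]
[[[0.5,0,0,0,0.1,0.1,0],[0.5,0,0,0,0.1,0.08,0]]]
[[[0.17,0,0,0,0.03,0.03,0],[0.16,0,0,0,0.04,0.03,0],[0.17,0,0,0,0.03,0.03,0]]]
```

```bash
python3 -m crank '[[[0.44,0,0,0,0.07,0.06,0],[0.44,0,0,0,0.08,0.07,0],[0.44,0,0,0,0.08,0.07,0],[0.44,0,0,0,0.09,0.06,0],[0.44,0,0,0,0.1,0.05,0]]]'
python3 -m crank '[[[0.95,0,0,0,0.17,0.16,0],[0.95,0,0,0,0.21,0.14,0],[0.67,0,0,0,0.11,0.14,0],[0.66,0,0,0,0.13,0.12,0],[0.67,0,0,0,0.14,0.11,0]]]'
python3 -m crank '[[[0.5,0,0,0,0.1,0.1,0],[0.5,0,0,0,0.1,0.08,0],[0.17,0,0,0,0.03,0.03,0],[0.16,0,0,0,0.04,0.03,0],[0.17,0,0,0,0.03,0.03,0]]]'
python3 - <<'E'
from flip import *
o,p,M=st(); phi1=-52.7; a=.105; th0=69.;s=None
for th,n in ((159,10),(173,10)):
    phi=phi1+th-th0; s=plan(T_of(th,(-.036,.019 if th<170 else .016),a,phi,.131),Rt(DY-90,phi),0,n=n,start=s)
q=optics.camera("side");cv2.imwrite("pics/side23.png",cv2.resize(q["image"][100:280,220:440],None,fx=3.3,fy=3.3,interpolation=cv2.INTER_CUBIC))
E
```

```text
clock: 43.05
tool_pos: [0.6038, 0.015, 0.0953]
tcp_rot: [0.703, -0.66, -0.181, 0.192]
force: [0.4, -0.4, -2.3]
grip_width: 0.0578
clock: 43.68
tool_pos: [0.559, 0.0122, 0.0738]
tcp_rot: [0.727, -0.683, 0.05, -0.054]
force: [0.7, 0.6, -1.5]
grip_width: 0.0576
clock: 44.3
tool_pos: [0.5472, 0.0117, 0.0564]
tcp_rot: [0.714, -0.671, 0.137, -0.147]
force: [0.4, -0.6, -2.3]
grip_width: 0.0576
t 44.3 T [0.5472 0.0117 0.0564] yaw,tilt -86.39 23.21 [ 0.39  0.03 -0.92] F [ 0.4 -0.6 -2.3] w 0.0576 q [-0.21  0.07  2.08  0.19  0.6   1.17]
[[[0.14,0,0,0,0.03,0.03,0],[0.14,0,0,0,0.03,0.04,0],[0.14,0,0,0,0.02,0.03,0],[0.14,0,0,0,0.03,0.03,0],[0.14,0,0,0,0.04,0.03,0]]]
[[[0.15,0,0,0,0.03,0.03,0],[0.14,0,0,0.01,0.03,0.03,0],[0.14,0,0,0,0.03,0.03,0],[0.14,0,0,0,0.04,0.03,0],[0.14,0,0,0,0.03,0.02,0]]]
[[[0.14,0,0,0,0.03,0.03,0],[0.14,0,0,0,0.03,0.03,0],[0.14,0,0,0,0.03,0.04,0],[0.14,0,0,0,0.03,0.03,0],[0.14,0,0,0,0.03,0.03,0]]]
[[[0.14,0,0,0,0.04,0.03,0],[0.14,0,0,0,0.03,0.02,0],[0.14,0,0,0,0.03,0.03,0],[0.14,0,0,0,0.04,0.03,0],[0.14,0,0,0,0.03,0.02,0]]]
```

View pics/side23.png

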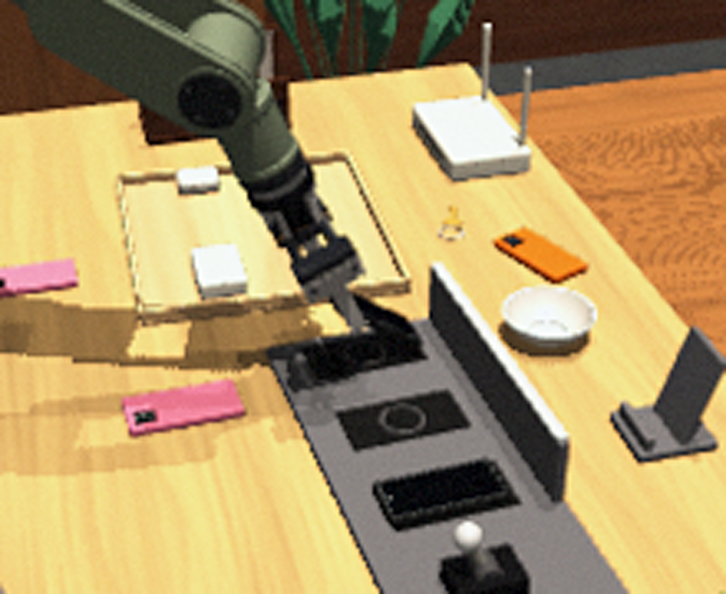

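```bash
python3 -m crank '[[[0.14,0,0,0,0.03,0.03,0],[0.14,0,0,0,0.03,0.04,0],[0.14,0,0,0,0.02,0.03,0],[0.14,0,0,0,0.03,0.03,0],[0.14,0,0,0,0.04,0.03,0]]]'
python3 -m crank '[[[0.15,0,0,0,0.03,0.03,0],[0.14,0,0,0,0.03,0.03,0],[0.14,0,0,0,0.03,0.03,0],[0.14,0,0,0,0.04,0.03,0],[0.14,0,0,0,0.03,0.02,0]]]'
python3 - <<'E'
from flip import *
o,p,M=st(); phi1=-52.7; a=.105; th0=69.;s=None
for th,n in ((173,10),):
    phi=phi1+th-th0; s=plan(T_of(th,(-.036,.019 if th<170 else .016),a,phi,.131),Rt(DY-90,phi),0,n=n,start=s)
E
```

```text
clock: 44.98
tool_pos: [0.545, 0.0113, 0.0463]
tcp_rot: [0.704, -0.661, 0.179, -0.191]
force: [-0.7, -0.2, -2.3]
grip_width: 0.0574
clock: 45.6
tool_pos: [0.5421, 0.011, 0.0361]
tcp_rot: [0.69, -0.648, 0.22, -0.234]
force: [0.2, -0.1, -1.3]
grip_width: 0.0579
t 45.6 T [0.5421 0.011  0.0361] yaw,tilt -86.4 37.41 [ 0.61  0.04 -0.79] F [ 0.2 -0.1 -1.3] w 0.0579 q [-0.27  0.06  2.29  0.9   0.26  0.41]
[[[0.14,0,0,0,0.03,0.03,0],[0.14,0,0,0,0.03,0.03,0],[0.14,0,0,0,0.04,0.03,0],[0.14,0,0,0,0.03,0.03,0],[0.13,0,0,0,0.03,0.03,0]]]
[[[0.14,0,0,0,0.04,0.03,0],[0.14,0,0,0,0.04,0.03,0],[0.14,0,0,0,0.03,0.02,0],[0.14,0,0,0,0.04,0.03,0],[0.14,0,0,0,0.04,0.03,0]]]
```

```bash
python3 -m crank '[[[0.14,0,0,0,0.03,0.03,0],[0.14,0,0,0,0.03,0.03,0],[0.14,0,0,0,0.04,0.03,0],[0.14,0,0,0,0.03,0.03,0],[0.13,0,0,0,0.03,0.03,0]]]'
python3 -c "
from h import *
st()"
python3 -m crank '[[[0.14,0,0,0,0.04,0.03,0],[0.14,0,0,0,0.04,0.03,0],[0.14,0,0,0,0.03,0.02,0],[0.14,0,0,0,0.04,0.03,0],[0.14,0,0,0,0.04,0.03,0]]]'
python3 - <<'E'
from flip import *
o,p,M=st(); 
q=optics.camera("side");cv2.imwrite("pics/side24.png",cv2.resize(q["image"][100:280,220:440],None,fx=3.3,fy=3.3,interpolation=cv2.INTER_CUBIC))
E
```

```text
clock: 46.22
tool_pos: [0.5408, 0.0103, 0.0251]
tcp_rot: [0.675, -0.634, 0.258, -0.274]
force: [0.5, 0.1, -2.2]
grip_width: 0.0575
t 46.225 T [0.5408 0.0103 0.0251] yaw,tilt -86.47 44.26 [ 0.7   0.04 -0.72] F [ 0.5  0.1 -2.2] w 0.0575 q [-0.31  0.12  2.37  1.9   0.27 -0.61]
clock: 46.85
tool_pos: [0.5394, 0.0103, 0.0131]
tcp_rot: [0.657, -0.617, 0.296, -0.315]
force: [-0.3, 0.5, -2.7]
grip_width: 0.0577
t 46.85 T [0.5394 0.0103 0.0131] yaw,tilt -86.46 51.2 [ 0.78  0.05 -0.63] F [-0.3  0.5 -2.7] w 0.0577 q [-0.36  0.24  2.43  2.41  0.5  -1.18]
```

View pics/side24.png

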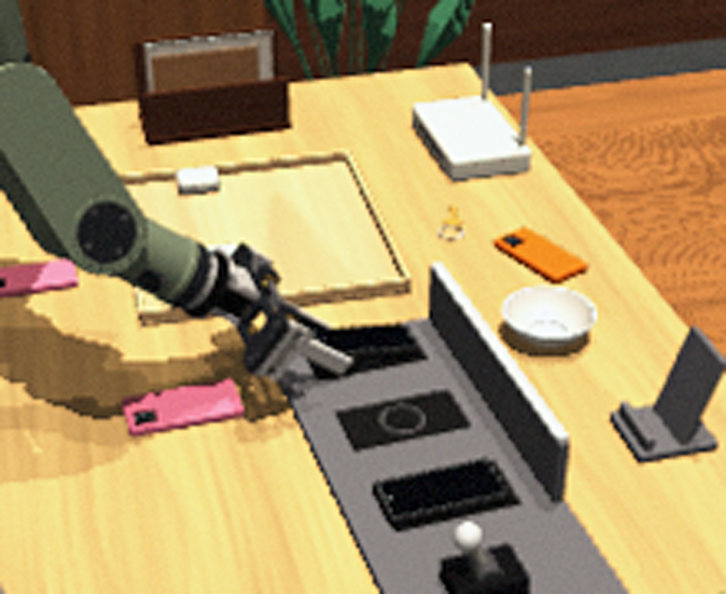

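Nearly flat. I'll release, then retreat upwards, away from the elbow limit.

```bash
python3 -m crank '[[[0,0,0,0,0,0,0.8],[0,0,0,0,0,0,0.9],[0,0,0,0,0,0,1],[0,0,0,0,0,0,1],[0,0,0,0,0,0,1]]]'
python3 - <<'E'
from flip import *
o,p,M=st(); q=np.array(o['q']); d=todk(p)[0]
for dx,z,phi in ((-.003,.04,46),(-.005,.06,40),(-.005,.09,33),(0,.14,15),(0,.15,0)):
    q,ep,er=ik(dk(d[0]+dx,.13,z),Rt(DY-90,phi),q); print(phi,q.round(2),round(ep,4),round(er,3))
s=plan(dk(d[0]-.004,.13,.045),Rt(DY-90,43),1,n=10)
s=plan(dk(d[0]-.003,.13,.09),Rt(DY-90,33),1,n=10,start=s)
s=plan(dk(d[0],.13,.17),Rt(DY-90,0),1,n=5,start=s)
E
```

```text
clock: 47.52
tool_pos: [0.5398, 0.0109, 0.0138]
tcp_rot: [0.657, -0.617, 0.296, -0.316]
force: [1.0, -0.1, 0.5]
grip_width: 0.0937
t 47.525 T [0.5398 0.0109 0.0138] yaw,tilt -86.4 51.29 [ 0.78  0.05 -0.62] F [ 1.  -0.1  0.5] w 0.0937 q [-0.36  0.24  2.43  2.41  0.5  -1.18]
46 [-0.33  0.07  2.4   1.88  0.3  -0.61] 0.0 0.0
40 [-0.3  -0.02  2.33  0.95  0.28  0.35] 0.0 0.0
33 [-0.26 -0.09  2.23  0.39  0.48  0.95] 0.0 0.0
15 [-0.18  0.    1.91  0.08  0.98  1.29] 0.0 0.0
0 [-0.14  0.17  1.67  0.    1.3   1.37] 0.0 0.0
[[[-0.08,0,0,0,-0.04,-0.05,1],[-0.09,0,0,0,-0.05,-0.04,1],[-0.08,0,0,0.01,-0.04,-0.05,1],[-0.08,0,0,0,-0.04,-0.04,1],[-0.08,0,0,0,-0.04,-0.05,1]]]
[[[-0.09,0,0,0,-0.04,-0.05,1],[-0.08,0,0,0,-0.04,-0.05,1],[-0.08,0,0,0.01,-0.04,-0.05,1],[-0.09,0,0,0,-0.04,-0.05,1],[-0.08,0,0,0,-0.04,-0.05,1]]]
[[[-0.1,0,0,0,-0.06,-0.06,1],[-0.1,0,0,0,-0.06,-0.07,1],[-0.1,0,0,0,-0.06,-0.07,1],[-0.1,0,0,0,-0.06,-0.06,1],[-0.1,0,0,0,-0.06,-0.07,1]]]
[[[-0.1,0,0,0,-0.06,-0.07,1],[-0.1,0,0,0,-0.05,-0.07,1],[-0.1,0,0,0,-0.06,-0.07,1],[-0.1,0,0,0,-0.05,-0.08,1],[-0.1,0,0,0,-0.05,-0.07,1]]]
[[[-0.66,0,0,0,-0.18,-0.26,1],[-0.66,0,0,0,-0.16,-0.28,1],[-0.66,0,0,0,-0.12,-0.3,1],[-0.66,0,0,0,-0.08,-0.31,1],[-0.66,0,0,0,-0.05,-0.32,1]]]
```

```bash
python3 -m crank '[[[-0.08,0,0,0,-0.04,-0.05,1],[-0.09,0,0,0,-0.05,-0.04,1],[-0.08,0,0,0,-0.04,-0.05,1],[-0.08,0,0,0,-0.04,-0.04,1],[-0.08,0,0,0,-0.04,-0.05,1]]]'
python3 -m crank '[[[-0.09,0,0,0,-0.04,-0.05,1],[-0.08,0,0,0,-0.04,-0.05,1],[-0.08,0,0,0,-0.04,-0.05,1],[-0.09,0,0,0,-0.04,-0.05,1],[-0.08,0,0,0,-0.04,-0.05,1]]]'
python3 -m crank '[[[-0.1,0,0,0,-0.06,-0.06,1],[-0.1,0,0,0,-0.06,-0.07,1],[-0.1,0,0,0,-0.06,-0.07,1],[-0.1,0,0,0,-0.06,-0.06,1],[-0.1,0,0,0,-0.06,-0.07,1]]]'
python3 -m crank '[[[-0.2,0,0,0,-0.12,-0.14,1],[-0.2,0,0,0,-0.12,-0.14,1],[-0.2,0,0,0,-0.11,-0.15,1],[-0.2,0,0,0,-0.1,-0.15,1],[-0.2,0,0,0,-0.1,-0.15,1]]]'
python3 - <<'E'
from flip import *
o,p,M=st()
s=plan(dk(-.12,.13,.19),Rt(DY-90,0),1,n=5)
E
```

```text
clock: 48.15
tool_pos: [0.5375, 0.0109, 0.0291]
tcp_rot: [0.668, -0.628, 0.274, -0.292]
force: [-0.7, 0.1, 0.1]
grip_width: 0.0938
clock: 48.78
tool_pos: [0.5355, 0.0108, 0.045]
tcp_rot: [0.678, -0.637, 0.25, -0.267]
force: [0.2, -0.3, -0.9]
grip_width: 0.0939
clock: 49.4
tool_pos: [0.5358, 0.0109, 0.0671]
tcp_rot: [0.689, -0.648, 0.222, -0.237]
force: [-0.5, 0.3, -0.4]
grip_width: 0.0941
clock: 50.02
tool_pos: [0.538, 0.011, 0.1128]
tcp_rot: [0.707, -0.665, 0.164, -0.176]
force: [0.2, -1.0, -0.4]
grip_width: 0.094
t 50.025 T [0.538  0.011  0.1128] yaw,tilt -86.4 27.83 [ 0.47  0.03 -0.88] F [ 0.2 -1.  -0.4] w 0.0940 q [-0.23 -0.09  2.13  0.23  0.65  1.13]
[[[-0.56,0,0,0,-0.13,-0.28,1],[-0.55,0,0,0.01,-0.09,-0.3,1],[-0.56,0,0,0,-0.07,-0.3,1],[-0.56,0,0,0.01,-0.04,-0.31,1],[-0.55,0,0,0,-0.01,-0.3,1]]]
```

```bash
python3 -m crank '[[[-0.56,0,0,0,-0.13,-0.28,1],[-0.55,0,0,0.01,-0.09,-0.3,1],[-0.56,0,0,0,-0.07,-0.3,1],[-0.56,0,0,0.01,-0.04,-0.31,1],[-0.55,0,0,0,-0.01,-0.3,1]]]'
cat >> h.py <<'E'
def padcheck(w,ys=(-.13,0,.13)):
    Q=todk(wcloud(w)[0])
    for y in ys:
        m=(abs(Q[:,1]-y)<.055)&(Q[:,0]>-.2)&(Q[:,0]<-.01)&(Q[:,2]>.019)&(Q[:,2]<.035)
        if m.sum()<500: print(y,"none",m.sum()); continue
        A=np.c_[Q[m][:,:2],np.ones(m.sum())]; s=np.linalg.lstsq(A,Q[m][:,2],rcond=None)[0]
        c,wd,h,an=rect(Q[m][:,:2]); print(y,m.sum(),"off mm",((c-[-.095,y])*1000).round(1),"size",round(wd,1),round(h,1),"ang",round(an,1),"z",np.median(Q[m][:,2]).round(4),"slope",s[:2].round(3))
E
python3 - <<'E'
from flip import *
o,p,M=st(); w=optics.camera("wrist"); save(w,"wrist25"); padcheck(w)
E
```

```text
clock: 50.65
tool_pos: [0.5329, 0.0095, 0.1904]
tcp_rot: [0.729, -0.685, -0.0, 0.0]
force: [0.7, 0.2, 0.5]
grip_width: 0.0939
t 50.65 T [0.5329 0.0095 0.1904] yaw,tilt -86.41 0.04 [-0.  0. -1.] F [0.7 0.2 0.5] w 0.0939 q [-0.14  0.12  1.65  0.    1.38  1.36]
-0.13 3293 off mm [-6.2  2.3] size 126.2 63.8 ang -0.2 z 0.0252 slope [-0.003 -0.019]
0 none 0
0.13 4867 off mm [-3.2  2.3] size 120.3 58.3 ang -0.6 z 0.0254 slope [-0.001 -0.   ]
```

View pics/wrist25.png

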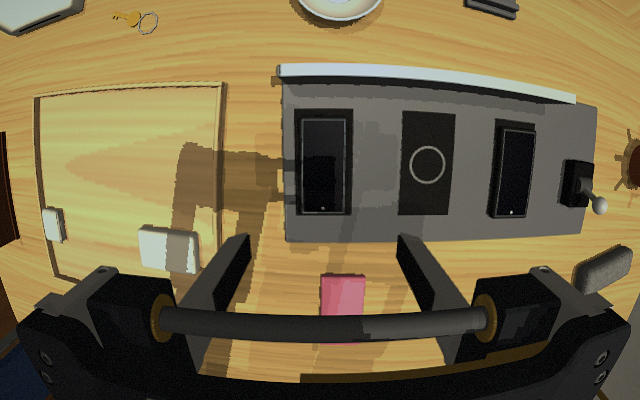

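Both phones lie screen up and square, 6.6 mm and 4 mm from their pad centres, and the tray holds only the two white items. Now I'll locate the toggle.

Run:
```python
from flip import *
for n in ("top","side"):
    p=optics.camera(n); Q=todk(cloud(p,np.ones((400,640),bool)))
    m=(Q[:,1]<-.22)&(Q[:,1]>-.31)&(Q[:,0]>-.2)&(Q[:,0]<0)&(Q[:,2]>.02)&(Q[:,2]<.14); Q=Q[m]
    for z0 in np.arange(.02,.12,.01):
        k=(Q[:,2]>z0)&(Q[:,2]<=z0+.01)
        if k.any(): print(n,round(z0,2),k.sum(),"x",Q[k,0].min().round(3),Q[k,0].max().round(3),"y",Q[k,1].min().round(3),Q[k,1].max().round(3), "med",np.median(Q[k],0).round(3))
s=plan(dk(-.14,-.1,.2),Rt(DY-90),0,n=5)
s=plan(dk(-.17,-.265,.16),Rt(DY-90),0,n=5,start=s)
```

```text
top 0.02 29 x -0.144 -0.011 y -0.264 -0.228 med [-0.113 -0.236  0.025]
top 0.03 263 x -0.144 -0.074 y -0.286 -0.235 med [-0.099 -0.255  0.037]
top 0.04 77 x -0.143 -0.077 y -0.28 -0.237 med [-0.108 -0.257  0.044]
top 0.05 11 x -0.117 -0.103 y -0.272 -0.247 med [-0.109 -0.258  0.053]
top 0.06 1 x -0.115 -0.115 y -0.258 -0.258 med [-0.115 -0.258  0.064]
top 0.07 2 x -0.14 -0.128 y -0.257 -0.25 med [-0.134 -0.254  0.078]
top 0.08 30 x -0.141 -0.118 y -0.273 -0.248 med [-0.131 -0.257  0.086]
top 0.09 36 x -0.136 -0.118 y -0.271 -0.249 med [-0.127 -0.26   0.092]
side 0.02 61 x -0.147 -0.077 y -0.289 -0.243 med [-0.121 -0.284  0.025]
side 0.03 208 x -0.147 -0.076 y -0.288 -0.235 med [-0.12  -0.272  0.037]
side 0.04 87 x -0.146 -0.079 y -0.285 -0.242 med [-0.113 -0.269  0.042]
side 0.05 11 x -0.122 -0.11 y -0.279 -0.25 med [-0.119 -0.264  0.053]
side 0.06 7 x -0.126 -0.119 y -0.267 -0.262 med [-0.122 -0.265  0.064]
side 0.07 6 x -0.138 -0.131 y -0.274 -0.268 med [-0.134 -0.27   0.077]
side 0.08 30 x -0.143 -0.122 y -0.274 -0.255 med [-0.136 -0.269  0.086]
side 0.09 24 x -0.143 -0.122 y -0.271 -0.255 med [-0.131 -0.263  0.093]
[[[-0.01,0,0,0.92,0.09,-0.04,0],[0,0,0,0.92,0.08,-0.04,0],[-0.01,0,0,0.92,0.09,-0.04,0],[0,0,0,0.92,0.08,-0.04,0],[-0.01,0,0,0.92,0.09,-0.04,0]]]
[[[0,0,0,0.66,0.12,0.16,0],[0,0,0,0.66,0.12,0.16,0],[0,0,0,0.66,0.12,0.16,0],[0,0,0,0.66,0.12,0.16,0],[0,0,0,0.66,0.12,0.16,0]]]
```

```bash
python3 -m crank '[[[0,0,0,0.92,0.09,-0.04,0],[0,0,0,0.92,0.08,-0.04,0],[0,0,0,0.92,0.09,-0.04,0],[0,0,0,0.92,0.08,-0.04,0],[0,0,0,0.92,0.09,-0.04,0]]]'
python3 -m crank '[[[0,0,0,0.66,0.12,0.16,0],[0,0,0,0.66,0.12,0.16,0],[0,0,0,0.66,0.12,0.16,0],[0,0,0,0.66,0.12,0.16,0],[0,0,0,0.66,0.12,0.16,0]]]'
python3 - <<'E'
from flip import *
o,p,M=st(); w=optics.camera("wrist"); save(w,"wrist26")
s=plan(dk(-.178,-.262,.0515),Rt(DY-90),0,n=5)
s=plan(dk(-.115,-.262,.0515),Rt(DY-90),0,n=10,start=s)
E
```

```text
clock: 51.42
tool_pos: [0.5244, -0.222, 0.1982]
tcp_rot: [0.729, -0.685, 0.0, -0.001]
force: [0.9, 1.2, -0.6]
grip_width: 0.0472
clock: 52.05
tool_pos: [0.5051, -0.3877, 0.1577]
tcp_rot: [0.729, -0.685, -0.0, -0.001]
force: [0.3, -0.8, -0.3]
grip_width: 0.0006
t 52.05 T [ 0.5051 -0.3877  0.1577] yaw,tilt -86.42 0.17 [ 0.  0. -1.] F [ 0.3 -0.8 -0.3] w 0.0006 q [-0.79  0.36  1.42  0.    1.36  0.72]
[[[0,0,0,-0.03,0.01,0.42,0],[0,0,-0.01,-0.02,0.02,0.42,0],[0,0,0,-0.03,0.01,0.42,0],[0,0,-0.01,-0.03,0.02,0.42,0],[0,0,0,-0.02,0.01,0.42,0]]]
[[[0,0,0,0,-0.13,0,0],[0,0,0,0,-0.12,0,0],[0,0,0,0,-0.13,0,0],[0,0,0,0,-0.12,0,0],[0,0,0,0,-0.13,0,0]]]
[[[0,0,0,0,-0.13,0,0],[0,0,0,0,-0.12,0,0],[0,0,0,0,-0.13,0,0],[0,0,0,0,-0.12,0,0],[0,0,0,0,-0.13,0,0]]]
```

View pics/wrist26.png

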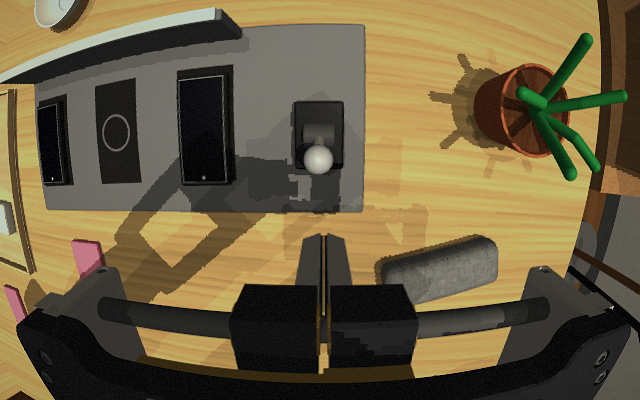

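The closed fingers line up with the knob at (318,160). I'll lower in front of it and push.

```bash
python3 -m crank '[[[0,0,0,-0.03,0.01,0.42,0],[0,0,0,-0.02,0.02,0.42,0],[0,0,0,-0.03,0.01,0.42,0],[0,0,0,-0.03,0.02,0.42,0],[0,0,0,-0.02,0.01,0.42,0]]]'
python3 -m crank '[[[0,0,0,0,-0.13,0,0],[0,0,0,0,-0.12,0,0],[0,0,0,0,-0.13,0,0],[0,0,0,0,-0.12,0,0],[0,0,0,0,-0.13,0,0]]]'
python3 -m crank '[[[0,0,0,0,-0.13,0,0],[0,0,0,0,-0.12,0,0],[0,0,0,0,-0.13,0,0],[0,0,0,0,-0.12,0,0],[0,0,0,0,-0.13,0,0]]]'
python3 -c "
from h import *
o,p,M=st();print(todk(p)); save(optics.camera('wrist'),'wrist27')"
```

```text
clock: 52.72
tool_pos: [0.5016, -0.3799, 0.0528]
tcp_rot: [0.729, -0.685, -0.0, -0.001]
force: [-0.1, -1.1, -0.9]
grip_width: 0.0003
clock: 53.35
tool_pos: [0.5348, -0.3802, 0.0554]
tcp_rot: [0.729, -0.685, 0.001, -0.001]
force: [-2.9, -0.5, 2.4]
grip_width: 0.0005
clock: 53.98
tool_pos: [0.5661, -0.3774, 0.0541]
tcp_rot: [0.729, -0.685, 0.0, -0.001]
force: [-2.0, -0.4, -2.3]
grip_width: 0.0007
t 53.975 T [ 0.5661 -0.3774  0.0541] yaw,tilt -86.4 0.13 [ 0.  0. -1.] F [-2.  -0.4 -2.3] w 0.0007 q [-0.72  0.55  1.37  0.    1.22  0.79]
[[-0.11117799 -0.25814759  0.05410667]]
```

View pics/wrist27.png

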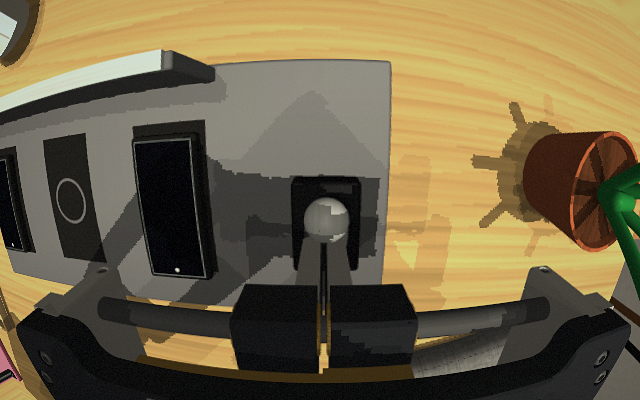

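Moving with about 2 N. Keep pushing until it stops.

```bash
python3 -m crank '[[[0,0,0,0,-0.05,0,0],[0,0,0,0,-0.05,0,0],[0,0,0,0,-0.05,0,0],[0,0,0,0,-0.05,0,0],[0,0,0,0,0,0,0]]]'
python3 -c "
from h import *
o,p,M=st();print(todk(p))"
```

```text
clock: 54.65
tool_pos: [0.5689, -0.3771, 0.0539]
tcp_rot: [0.729, -0.685, -0.005, 0.003]
force: [-16.5, -0.1, 7.6]
grip_width: 0.0005
t 54.65 T [ 0.5689 -0.3771  0.0539] yaw,tilt -86.43 0.7 [-0.01  0.   -1.  ] F [-16.5  -0.1   7.6] w 0.0005 q [-0.71  0.56  1.35 -0.01  1.23  0.8 ]
[[-0.10834704 -0.25796006  0.05385125]]
```

It hit the hard stop at 16 N. Back off, rise, and check everything.

```bash
python3 -m crank '[[[0,0,0,0,0.2,0,0],[0,0,0,0,0.4,0,0],[0,0,0,0,0.5,-0.2,0],[0,0,0,0,0.2,-0.8,0],[0,0,0,0,0,-0.9,0]]]'
python3 -m crank '[[[0,0,0,-0.3,0.1,-0.9,0],[0,0,0,-0.6,0.1,-0.6,0],[0,0,0,-0.8,0.1,0,0],[0,0,0,-0.8,0.1,0,0],[0,0,0,0,0,0,0]]]'
python3 - <<'E'
from flip import *
st(); w=optics.camera("wrist"); save(w,"wrist28"); padcheck(w)
p=optics.camera("side"); cv2.imwrite("pics/side28.png",cv2.resize(p["image"][100:320,240:480],None,fx=2.7,fy=2.7,interpolation=cv2.INTER_CUBIC))
Q=todk(cloud(p,np.ones((400,640),bool))); m=(Q[:,1]<-.22)&(Q[:,1]>-.31)&(Q[:,0]>-.2)&(Q[:,0]<.05)&(Q[:,2]>.07)&(Q[:,2]<.12); print("knob",np.median(Q[m],0),m.sum())
for t in ("power_bank","earbud_case","dish","house_key","glasses_case"):
    for n in("side",): 
        for r in optics.trace(p,t)[:2]:
            c=cloud(p,r["pixels"]); print(t,round(r["confidence"],2),np.median(c,0).round(3))
E
```

```text
clock: 55.28
tool_pos: [0.5103, -0.3808, 0.15]
tcp_rot: [0.729, -0.685, 0.001, -0.002]
force: [-0.0, -0.2, 0.2]
grip_width: 0.0002
clock: 55.9
tool_pos: [0.4834, -0.2554, 0.2255]
tcp_rot: [0.73, -0.683, 0.002, -0.002]
force: [-0.1, -0.9, 0.1]
grip_width: 0.0007
t 55.9 T [ 0.4834 -0.2554  0.2255] yaw,tilt -86.23 0.32 [ 0.01  0.   -1.  ] F [-0.1 -0.9  0.1] w 0.0007 q [-0.65  0.12  1.57  0.    1.44  0.86]
-0.13 4735 off mm [-6.7  1.5] size 124.3 62.6 ang -0.3 z 0.0253 slope [-0.001 -0.001]
0 none 0
0.13 2717 off mm [-2.2  1.3] size 120.6 59.5 ang -0.5 z 0.0254 slope [-0.001  0.021]
knob [-0.09128102 -0.26725944  0.08562005] 61
power_bank 0.59 [0.425 0.204 0.03 ]
power_bank 0.58 [ 0.585 -0.229  0.014]
earbud_case 0.43 [0.44  0.454 0.026]
earbud_case 0.16 [ 0.664 -0.144  0.064]
dish 0.63 [ 0.663 -0.14   0.062]
dish 0.57 [0.787 0.025 0.022]
glasses_case 0.83 [ 0.406 -0.562  0.039]
glasses_case 0.57 [0.423 0.207 0.029]
```

View pics/side28.png

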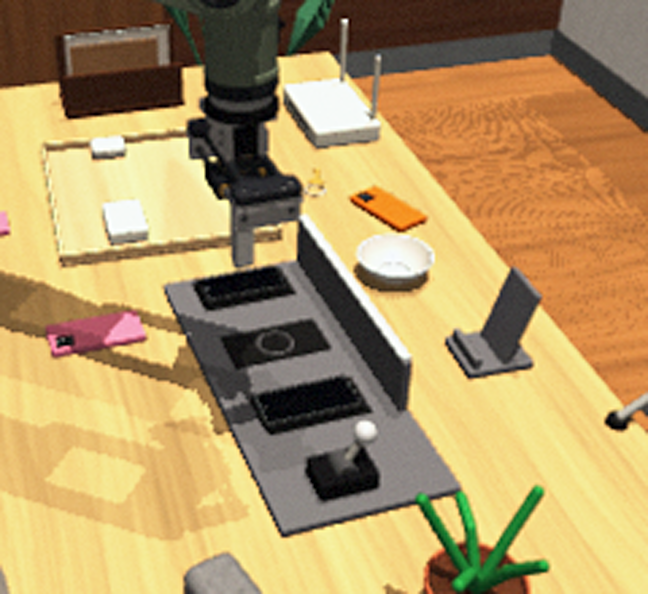

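View pics/wrist28.png

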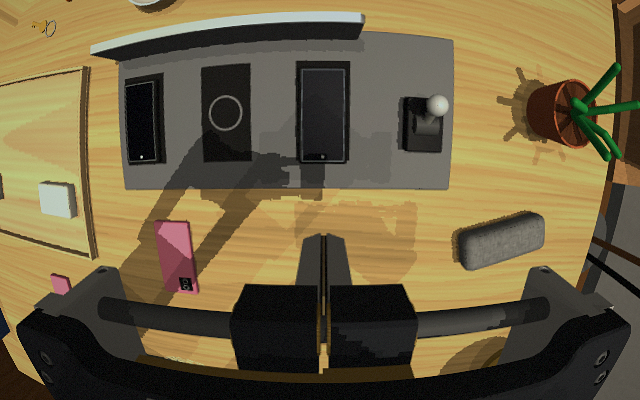

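The knob has gone over. I'll measure its angle more carefully before handing in.

Run:
```python
from flip import *
from scipy.optimize import least_squares
for n in ("top","side","wrist"):
    p=optics.camera(n); im=p["image"]
    if n=="wrist": c,uv=wcloud(p)
    else:
        v,u=np.nonzero(p["depth"]>0); uv=np.c_[u,v]; c=cloud(p,np.ones((400,640),bool))
    Q=todk(c)
    m=(Q[:,1]<-.22)&(Q[:,1]>-.31)&(Q[:,0]>-.2)&(Q[:,0]<.05)&(Q[:,2]>.074)&(Q[:,2]<.12); q=Q[m]
    r=least_squares(lambda s:np.linalg.norm(q-s,axis=1)-.011,q.mean(0)-[0,0,.006],loss="soft_l1",f_scale=.002)
    print(n,len(q),"x",q[:,0].min().round(3),q[:,0].max().round(3),"ctr r=11",r.x.round(4))
    b=(Q[:,1]<-.22)&(Q[:,1]>-.31)&(Q[:,0]>-.2)&(Q[:,0]<0)&(Q[:,2]>.025)&(Q[:,2]<.042); q=Q[b]; print("block",q[:,0].min().round(3),q[:,0].max().round(3))
    if n=="top": save(p,"top29"); padf=None
```

```text
<stdin>:10: RuntimeWarning: Mean of empty slice.
  ret = um.true_divide(
Traceback (most recent call last):
ValueError: Initial guess is outside of provided bounds
```

```bash
python3 -m crank '[[[0,0,0,-0.9,0.3,-0.5,0],[0,0,0,-0.9,0.3,-0.5,0],[0,0,0,-0.9,0.3,-0.5,0],[0,0,0,-0.9,0.3,0,0],[0,0,0,-0.9,0.3,0,0]]]'
python3 -m crank '[[[0,0,0,-0.9,0,0,0],[0,0,0,-0.9,0,0,0],[0,0,0,-0.9,0,0,0],[0,0,0,-0.9,0,0,0],[0,0,0,-0.9,0,0,0]]]'
python3 - <<'E'
from flip import *
from scipy.optimize import least_squares
st()
for n in ("top","side"):
    p=optics.camera(n)
    Q=todk(cloud(p,np.ones((400,640),bool)))
    m=(Q[:,1]<-.22)&(Q[:,1]>-.31)&(Q[:,0]>-.2)&(Q[:,0]<.05)&(Q[:,2]>.074)&(Q[:,2]<.12); q=Q[m]
    print(n,len(q))
    if len(q)>5:
        r=least_squares(lambda s:np.linalg.norm(q-s,axis=1)-.011,q.mean(0)-[0,0,.006],loss="soft_l1",f_scale=.002)
        print(n,len(q),"x",q[:,0].min().round(3),q[:,0].max().round(3),"ctr r=11",r.x.round(4))
    b=(Q[:,1]<-.22)&(Q[:,1]>-.31)&(Q[:,0]>-.2)&(Q[:,0]<0)&(Q[:,2]>.025)&(Q[:,2]<.042); q=Q[b]; print("block",q[:,0].min().round(3),q[:,0].max().round(3))
    if n=="top":
        save(p,"top30"); 
        c=Q
        for y in (-.13,.13):
            m=(abs(Q[:,1]-y)<.055)&(Q[:,0]>-.2)&(Q[:,0]<-.01)&(Q[:,2]>.019)&(Q[:,2]<.035)
            if m.sum()>50: cc=rect(Q[m][:,:2]); print(y,((cc[0]-[-.095,y])*1000).round(1),cc[1:],np.median(Q[m][:,2]))
        for t in ("power_bank","earbud_case","house_key","dish","glasses_case"):
            for r in optics.trace(p,t)[:2]:
                k=cloud(p,r["pixels"]); v,u=np.nonzero(r["pixels"]); print(t,round(r["confidence"],2),onplane(p,np.c_[u,v],np.median(k[:,2]))[:,:2].mean(0).round(3))
E
```

```text
clock: 56.92
tool_pos: [0.3935, -0.0371, 0.3]
tcp_rot: [0.729, -0.685, 0.001, -0.002]
force: [0.6, 0.4, 0.1]
grip_width: 0.0003
clock: 57.55
tool_pos: [0.3797, 0.1879, 0.2997]
tcp_rot: [0.729, -0.685, 0.001, -0.002]
force: [0.4, 0.2, -0.1]
grip_width: -0.0
t 57.55 T [0.3797 0.1879 0.2997] yaw,tilt -86.44 0.21 [ 0.  0. -1.] F [ 0.4  0.2 -0.1] w -0.0000 q [ 0.25 -0.2   1.73 -0.    1.61  1.76]
top 69
top 69 x -0.097 -0.072 ctr r=11 [-0.085  -0.2604  0.0816]
block -0.144 -0.074
-0.13 [-8.3 -6.2] (146.33364868164062, 72.14253234863281, 0.37070101499557495) 0.02494760328044343
0.13 [-9.4 -3.4] (169.60887145996094, 68.63763427734375, -0.7058868408203125) 0.02468539753443144
power_bank 0.73 [0.433 0.221]
earbud_case 0.59 [0.44  0.467]
house_key 0.56 [ 0.58 -0.19]
house_key 0.51 [0.755 0.288]
dish 0.71 [0.786 0.007]
glasses_case 0.8 [ 0.412 -0.539]
glasses_case 0.64 [0.786 0.007]
side 60
side 60 x -0.1 -0.075 ctr r=11 [-0.0884 -0.2621  0.0808]
block -0.147 -0.077
```

View pics/top30.png

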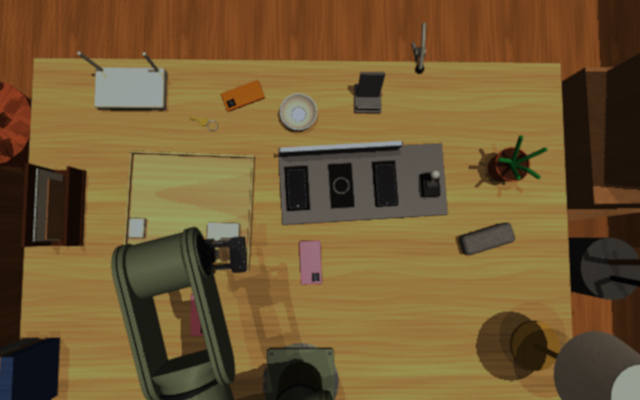

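The knob moved 45 mm, symmetric about its pivot, and reached the hard stop. In the top view (297,188) and (385,183) both phones sit on their pads, and nothing else has moved. Handing in.

```bash
python3 -c "
from h import *
w=optics.camera('side'); save(w,'side31'); print(arm.sign_off())"
```

```text
the job is handed in; nothing more can be done
None
```

I turned both phones in this start (phone_a and phone_b) over using the backboard and left them lying screen up. I then pushed the power toggle on and handed the job in at about 58 s; `sign_off` gave no verdict. Grip widths of 61.8 mm and 57.6 mm identified phone_a and phone_b. Phone_c was absent.

**Last checks**
- **Phones:** phone_a is on pad0, about 7 mm from the centre. Phone_b is on pad2, about 3 mm from the centre. Both are flat and within 1° of square.
- **Toggle:** I pushed it to its hard stop at about 16 N. The knob moved 45 mm, symmetric about its pivot, which works out at 0.93–1.0 rad.
- **Other things:** the power bank, earbud case, dish, key and glasses case are where they started, within measuring noise. The arm touches nothing.

**What disagreed or went wrong**
- **Fingertip position:** the tips measured about 14 mm behind the reported TCP, not 14 mm ahead as stated. My first grasp closed above phone_a without touching it; I used the measured offset after that.
- **Elbow limit:** the elbow briefly reached both ends of its range, reading about 0.22 (lower limit 0.23) and 2.4605 (upper limit 2.46). There was a short wrist force of about 27 N at the lower end. I could not tell whether that counts as passing the range.
- **Top-camera phone check:** its depth outlines for the phones came out too large to use, giving offsets of 10 mm. I relied on the wrist-camera measurements and on the phones' positions in the top image.

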